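# Pile the picked packs and clip their reorder tags on the snap hook

### The job

Make the order ready: first lay all the stock packs flat in one square, flush pile inside the yellow outline on the black order board, their long sides along the board's. Only when the pile is complete, hang every orange reorder tag by its eye on the snap hook, pushing the eye down past the sprung gate so that the gate shuts above it. Leave the other things on the bench where they are, and see that pile and tags are all still in place when you finish.

Things in the scene. Friction and masses are not known exactly. Their poses are not given: they have to be found in the camera images.
- board_mid (a point): order board: black slab 170 x 110 x 12 mm fixed on the bench, with a thin yellow printed outline (122 x 62 mm, flat) round the pile's place. Point: centre of its top face, 12 mm above the bench; x along its length, z up.
- hook: fixed stand of the snap hook, origin on the bench straight under the nose; x (level) points from nose to the hook's back, z up. Blue post 20 x 20 mm, 313 mm tall, at x = 105 mm, on a base plate from x = 60 to 170 mm, 130 mm wide, 8 mm thick; an arm at 300 mm height carries the hook. The side x below 0 is clear.
- hook_nose (a point): top of the nose of the steel snap hook, 268 mm above the bench (rounded tip 5 mm higher), axes as hook. The hook is a J of 10 mm round bar in one upright plane, open upwards: nose = free upright prong under this point, back bar parallel to it at x = +50 mm and higher (to 300 mm), mouth 40 mm wide inside, top of the bottom bar 195 mm above the bench, free air below.
- hook_mouth (a point): middle of the hook's mouth at the shut gate's height: 24 mm along x from the nose's centre line, 260 mm above the bench, 65 mm above the top of the bottom bar; axes as hook.
- gate (a joint): the hook's brass gate, 6 mm round, 36 mm long, hinged at the back bar 43 mm from the nose's centre line, level across the mouth to the nose when shut (0 rad). Swings only down into the hook (to 1.35 rad), sprung shut; takes 1 to 4 N of downward push. A bar pushed down close behind the nose gets past 30 to 35 mm below the shut gate, which then snaps up above it.
- pack1_center (a point): flat stock pack, cardboard, 110 x 50 x 24 mm, 150 to 300 g, with a red band round it. Point: its centre, 12 mm above its underside; x along its length, z through its thickness. May be absent.
- pack2_center (a point): flat stock pack, cardboard, 110 x 50 x 24 mm, 150 to 300 g, with a blue band round it. Point: its centre, 12 mm above its underside; x along its length, z through its thickness. May be absent.
- pack3_center (a point): flat stock pack, cardboard, 110 x 50 x 24 mm, 150 to 300 g, with a white band round it. Point: its centre, 12 mm above its underside; x along its length, z through its thickness. May be absent.
- pack4_center (a point): flat stock pack, cardboard, 110 x 50 x 24 mm, 150 to 300 g, with a green band round it. Point: its centre, 12 mm above its underside; x along its length, z through its thickness. May be absent.
- tag1_center (a point): reorder tag: one rigid piece, an orange plastic paddle 100 x 32 x 16 mm with a dark steel eye at its +x end, about 70 g. Point: centre of the paddle, 8 mm above its underside; x towards the eye, z through its thickness. Eye: flat closed loop of 8 mm round bar, half-way up the thickness; hole 30 mm wide, from x = 50 to 88 mm. May be absent.
- tag1_eye (a point): centre of the cross bar (8 mm thick) that closes the eye at the far end of tag1: 92 mm from the paddle's centre along the tag's x; axes as the tag's.
- tag2_center (a point): reorder tag: one rigid piece, an orange plastic paddle 100 x 32 x 16 mm with a dark steel eye at its +x end, about 70 g. Point: centre of the paddle, 8 mm above its underside; x towards the eye, z through its thickness. Eye: flat closed loop of 8 mm round bar, half-way up the thickness; hole 30 mm wide, from x = 50 to 88 mm. May be absent.
- tag2_eye (a point): centre of the cross bar (8 mm thick) that closes the eye at the far end of tag2: 92 mm from the paddle's centre along the tag's x; axes as the tag's.
- tag3_center (a point): reorder tag: one rigid piece, an orange plastic paddle 100 x 32 x 16 mm with a dark steel eye at its +x end, about 70 g. Point: centre of the paddle, 8 mm above its underside; x towards the eye, z through its thickness. Eye: flat closed loop of 8 mm round bar, half-way up the thickness; hole 30 mm wide, from x = 50 to 88 mm. May be absent.
- tag3_eye (a point): centre of the cross bar (8 mm thick) that closes the eye at the far end of tag3: 92 mm from the paddle's centre along the tag's x; axes as the tag's.
- tag4_center (a point): reorder tag: one rigid piece, an orange plastic paddle 100 x 32 x 16 mm with a dark steel eye at its +x end, about 70 g. Point: centre of the paddle, 8 mm above its underside; x towards the eye, z through its thickness. Eye: flat closed loop of 8 mm round bar, half-way up the thickness; hole 30 mm wide, from x = 50 to 88 mm. May be absent.
- tag4_eye (a point): centre of the cross bar (8 mm thick) that closes the eye at the far end of tag4: 92 mm from the paddle's centre along the tag's x; axes as the tag's.
- jar: bystander: small jar, 54 mm across, 55 mm tall, red cap; origin at the centre of its underside
- tape: bystander: yellow tape roll, 90 mm across, 45 mm tall, lying flat; origin at the centre of its underside
- can: bystander: spray can, 64 mm across, 150 mm tall, blue label; origin at the centre of its underside
- oil: bystander: oil bottle, 72 mm across, 200 mm tall, yellow label; origin at the centre of its underside
- wrench: bystander: steel wrench 180 mm long; origin at the centre of its underside (of its lying length)
- carton: bystander: cardboard carton 120 x 90 x 80 mm; origin at the centre of its underside
Mind the look-alikes: they are no part of the job. What is shaped like the part that bears pack3_center but purple or turquoise is not meant.

How it is judged:
By the outcome, as a careful person would: the job done as asked, in the order asked, and still so for the second after the job is handed in, with the robot touching nothing.
Of pack1, pack2, pack3, pack4 only 3 to 4 are there at a start; the rules pass over those that are not, and their reading is None.
Of tag1, tag2, tag3, tag4 only 3 to 4 are there at a start; the rules pass over those that are not, and their reading is None.
At some moment in a run one of tag1, tag2, tag3, tag4 may be knocked a few centimetres aside while the robot is not near it.
Once in a run the grip may slacken for a moment while it holds something.
It also fails if it takes over 210 s, if anything falls off the work surface, if the arm or the gripper's body presses on something with over 40 N, if the wrist force passes 120 N, or if a joint passes its speed limit or range.

### The arm

A 7-joint arm with a two-finger parallel gripper is mounted at the origin on the work surface. World frame = base frame: x ahead of the robot, y to its left, z up, the work surface at z = 0. Lengths are in m, angles in rad, forces in N, time in s.
With the tool pointing down it reaches from about 0.4 to 0.85 m from the base axis. Payload 10.4 kg.
Tool frame: the origin (TCP) lies at the very end of the fingers, on their centre line; the grasp point (between the pads) lies 19 mm behind it (ctrl.grip_depth is the distance from the TCP to the grasp point, in m); z points along the fingers, y is the direction in which the jaws open and shut (so a half turn about z gives the same grasp; the last joint's range is limited). The gripper opens to 87 mm and grips with 3 to 60 N. Pads are 19 mm wide; open, the fingers measure 117 mm over their backs; the gripper's body (75 mm by 190 mm) begins 51 mm behind the grasp point.
Start: joints at [1.279, 0.332, -0.065, 1.46, 0.022, 1.35, -0.088], TCP at [0.166, -0.603, 0.223] pointing down, gripper open.
Joint ranges: [-2.6, 2.6], [-0.5, 2.12], [-1.47, 1.34], [0.16, 2.42], [-1.27, 4.41], [0.06, 2.06], [-2.6, 2.6]. Speed limits (rad/s): [2.22, 2.22, 2.79, 2.79, 3.14, 3.14, 3.14].

### API

Orientations are given as a unit quaternion [w, x, y, z].
In Python, from station import ctrl gives the robot as it stands.
- The arm moves only by the shell command python3 -m inch 'ROWS' [OPENING] [FORCE]. ROWS is JSON, a list of rows, each an object of numbers: "tx", "ty", "tz": the shift along the tool's x, y, z in m; "wx", "wy", "wz": the turn, a rotation vector about the tool's x, y, z in rad. In form: [{"tx": .., "ty": .., "tz": .., "wx": .., "wy": .., "wz": ..}, ...]. A call has 1 to 12 rows; each row is the pose to reach, as a shift and turn from the pose commanded when the call began, along the tool's axes at that moment; what a row does not reach only later rows make up. A row lasts 1/12 s, in which the tool goes at most 41.7 mm and 7.16 degrees, less where a joint would pass 70% of its speed; a pose out of reach is approached as far as the arm can. A call with a gripper value outside its range is refused whole. OPENING is the closure, from 0 (fully open) to 1 (shut), set as the call begins (- or left out, the last holds). The fingers move at their own pace and stop on an object; FORCE is the grip in N (left out, the last holds). Time passes only in rows, so rows that repeat a pose let the fingers close. It gives the time, the measured TCP pose, the force and the opening at its end, in the units of the state.
- ctrl.observe(): the state, without advancing time (a new reading comes with each control period).
- ctrl.grab_frame(name): name is "scene" or "side" or "wrist"; returns the picture (384x512x3 uint8, blue, green, red); there is no depth.
- ctrl.get_calibration(name): a dict with "mtx" (3x3 intrinsics, pixels), "extrinsics" (4x4, takes a point from camera to world coordinates). Camera axes: x right, y down, z forward; pixel columns grow to the right and rows downward; lengths in m; the calibration is good to about 2 mm. A picture is of the moment at which its call begins: read the wrist's pose just before it. get_calibration takes no time and is no camera call; for the wrist camera it gives the pose at the moment of the call.
- ctrl.close_job(): hands the job in, once; it reports no verdict.
The state is a dict: "time": time; "joint_pos": joint angles; "qd": joint speeds; "joint_efforts": joint torques, N m; "tool_pos": TCP position; "orientation": TCP orientation; "wrist_force": force on the tool from outside, world axes, zero at the start; "wrist_torque": the same for the moment, N m; "opening": opening from 0.0 (shut) to 1.0 (fully open).
Only numpy, scipy, OpenCV 4.12 (cv2) and the standard library are available. Lean on these libraries where they do the work, as an engineer would, in place of code of your own. Each camera call takes 0.05 s, during which the arm holds its last target.

## Working session

There is one attempt and no reset: what is moved stays moved. The work goes in short steps, Python scripts to look and compute and a shell command to move; the robot and the scene stay as the last step left them, time stands still between calls to the robot, and variables do not carry over. Pictures are saved under pics/ and viewed, and the job is handed in when it is done.

```bash
ls -la; mkdir -p pics; python3 - <<'E'
from station import ctrl
import cv2
print(ctrl.observe()); print(ctrl.grip_depth)
for n in ("scene","side","wrist"):
    c=ctrl.get_calibration(n); print(n,c)
    cv2.imwrite(f"pics/{n}0.png",ctrl.grab_frame(n))
E
```

```text
total 12
drwxr-xr-x  3 agent agent 4096 Dec  6 22:12 .
drwxr-xr-x 23 root  root  4096 Dec  6 22:12 ..
drwxr-xr-x  2 agent agent 4096 Dec  6 22:12 pics
{'time': 0.0, 'joint_pos': array([ 1.27941483,  0.33287025, -0.06471765,  1.46097754,  0.0216036 ,
        1.34986574, -0.08852324]), 'qd': array([-0.00064397,  0.000195  , -0.00067819,  0.00026097, -0.00113338,
        0.00012576, -0.00109693]), 'joint_efforts': array([ 1.85419826e-04, -6.23265052e+01,  2.51021079e-02, -3.89904284e+01,
       -6.13128114e-02,  3.98947927e-02,  1.72598598e-04]), 'tool_pos': array([ 0.16587184, -0.60217945,  0.22173769]), 'orientation': array([-7.01118068e-04,  9.90981825e-01,  1.33994461e-01, -1.27094873e-04]), 'wrist_force': array([ 0.86983854,  0.48814803, -1.39755303]), 'wrist_torque': array([0.01430955, 0.03354811, 0.06866463]), 'opening': 1.0058287465060856}
0.0187
scene {'mtx': array([[362.77149456,   0.        , 253.63916809],
       [  0.        , 362.77149456, 195.68257205],
       [  0.        ,   0.        ,   1.        ]]), 'extrinsics': array([[ 0.5188699 ,  0.61029778, -0.59859055,  1.368
[... 541 characters left out ...]
1],
       [-6.42672460e-04, -7.87968001e-01, -6.15715857e-01,
         9.09833045e-01],
       [ 0.00000000e+00,  0.00000000e+00,  0.00000000e+00,
         1.00000000e+00]])}
wrist {'mtx': array([[310.24439126,   0.        , 252.98189173],
       [  0.        , 310.24439126, 188.51014341],
       [  0.        ,   0.        ,   1.        ]]), 'extrinsics': array([[ 2.64328828e-01, -9.35346861e-01, -2.35067056e-01,
         2.29531673e-01],
       [-9.64432550e-01, -2.56447454e-01, -6.40668444e-02,
        -5.85080725e-01],
       [-3.57626377e-04,  2.43641034e-01, -9.69865413e-01,
         3.84514723e-01],
       [ 0.00000000e+00,  0.00000000e+00,  0.00000000e+00,
         1.00000000e+00]])}
```

View pics/scene0.png

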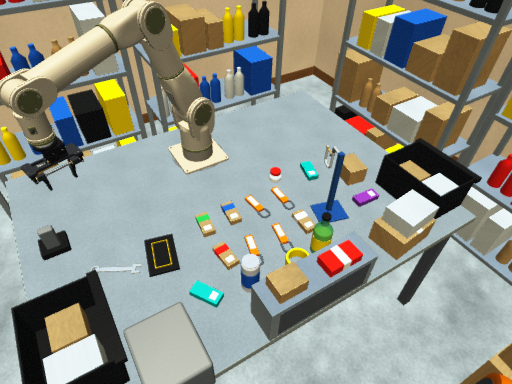

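View pics/side0.png

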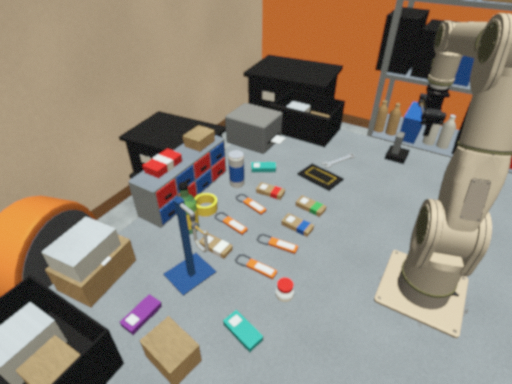

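View pics/wrist0.png

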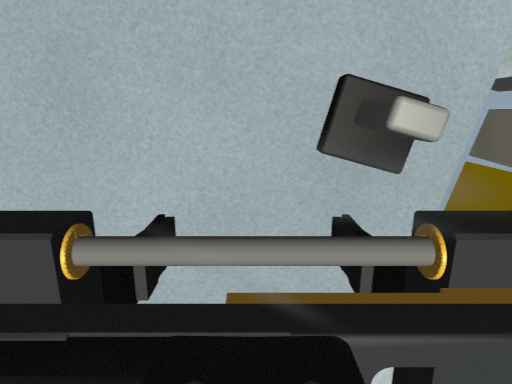

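```bash
cat > h.py <<'E'
import numpy as np, cv2
from station import ctrl
from scipy.spatial.transform import Rotation as R
def P(cal,uv,z):
    K=cal["mtx"];E=cal["extrinsics"]
    d=E[:3,:3]@np.linalg.solve(K,[uv[0],uv[1],1.]); o=E[:3,3]
    return o+d*(z-o[2])/d[2]
def proj(cal,p):
    E=cal["extrinsics"]; q=E[:3,:3].T@(np.asarray(p,float)-E[:3,3]); q=cal["mtx"]@q; return q[:2]/q[2]
def crop(img,x0,y0,w,h,s,name,g=20):
    c=cv2.resize(img[y0:y0+h,x0:x0+w],None,fx=s,fy=s,interpolation=cv2.INTER_CUBIC)
    for x in range((x0//g+1)*g,x0+w,g):
        cv2.line(c,((x-x0)*s,0),((x-x0)*s,6),(0,0,255),1); cv2.putText(c,str(x),((x-x0)*s-10,16),0,.38,(0,0,255),1)
    for y in range((y0//g+1)*g,y0+h,g):
        cv2.line(c,(0,(y-y0)*s),(6,(y-y0)*s),(0,0,255),1); cv2.putText(c,str(y),(8,(y-y0)*s+4),0,.38,(0,0,255),1)
    cv2.imwrite("pics/"+name,c)
def rot(q): return R.from_quat([q[1],q[2],q[3],q[0]])
def down(yaw):  # tool z down, tool x at world yaw
    c,s=np.cos(yaw),np.sin(yaw)
    return R.from_matrix(np.array([[c,s,0],[s,-c,0],[0,0,-1.]]))
def go(target,yaw=None,Rt=None):
    o=ctrl.observe(); r=rot(o["orientation"])
    t=r.inv().apply(np.asarray(target)-o["tool_pos"])
    Rt=Rt or (down(yaw) if yaw is not None else r)
    w=(r.inv()*Rt).as_rotvec()
    print("t",np.round(t,4),"w",np.round(w,4)," rows>=",round(max(np.linalg.norm(t)/.0417,np.linalg.norm(w)/.125),1))
E
python3 - <<'E'
import cv2
from h import *
a=cv2.imread("pics/scene0.png");b=cv2.imread("pics/side0.png")
crop(a,180,150,200,160,4,"s1.png")
crop(a,80,220,160,100,5,"s2.png")
crop(b,160,120,180,150,4,"d1.png")
E
```

```text
(no output)
```

View pics/s1.png

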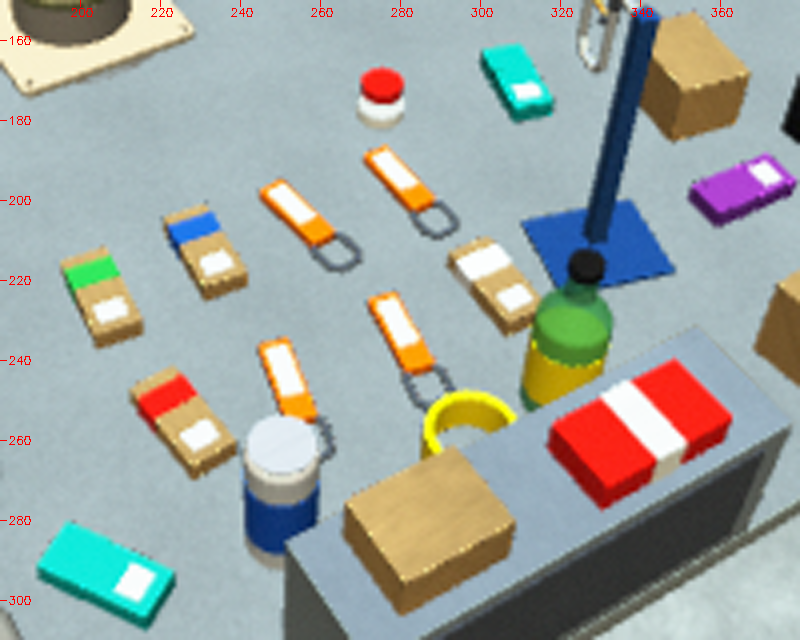

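View pics/s2.png

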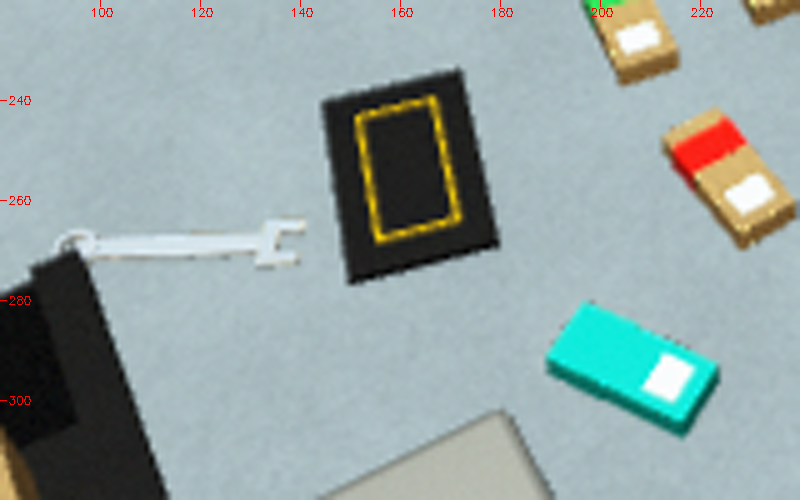

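View pics/d1.png

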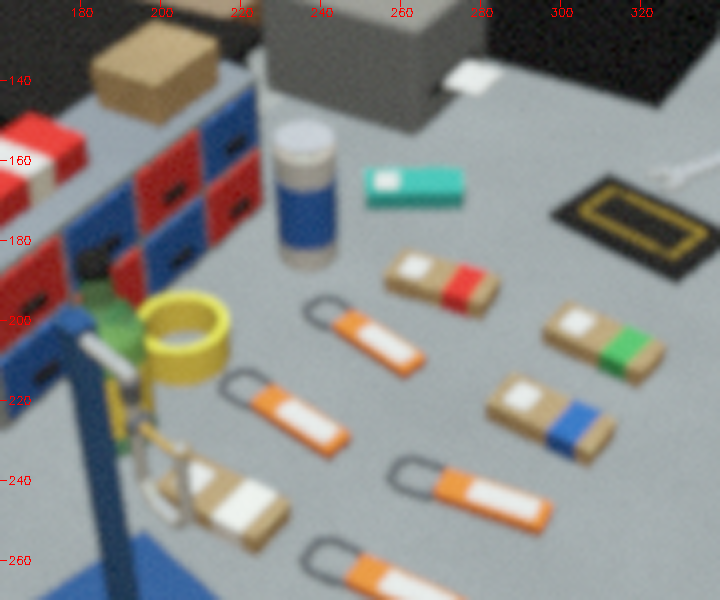

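```bash
python3 - <<'E'
from h import *
c=ctrl.get_calibration("scene")
def f(n,pts,z,x0=180,y0=150,s=4):
    w=np.array([P(c,(x0+p[0]/s,y0+p[1]/s),z)[:2] for p in pts])
    m=w.mean(0); a=(w[2]+w[3]-w[0]-w[1])/2; 
    print(n,m.round(4),"yaw",round(np.degrees(np.arctan2(a[1],a[0])),1),"L",np.linalg.norm(a).round(4),"W",np.linalg.norm((w[1]+w[2]-w[0]-w[3])/2).round(4), "r",np.linalg.norm(m).round(3))
f("red",[(131,385),(172,367),(236,445),(194,463)],.024)
f("green",[(61,262),(103,247),(142,323),(99,334)],.024)
f("blue",[(163,220),(205,203),(246,278),(207,288)],.024)
f("white",[(449,254),(490,236),(541,300),(508,324)],.024)
f("tA",[(260,194),(281,179),(335,230),(310,246)],.016)
f("tB",[(364,157),(386,146),(434,200),(409,212)],.016)
f("tC",[(369,302),(394,292),(434,360),(409,374)],.016)
f("tD",[(260,348),(285,338),(316,410),(290,422)],.016)
f("board",[(322,100),(462,68),(498,242),(350,284)],.012,80,220,5)
f("outl",[(355,118),(435,96),(462,218),(379,242)],.012,80,220,5)
a=cv2.imread("pics/scene0.png");b=cv2.imread("pics/side0.png")
crop(a,300,130,80,100,7,"s3.png",10)
crop(b,150,180,80,120,6,"d3.png",10)
E
```

```text
red [ 0.6287 -0.1745] yaw 4.8 L 0.1098 W 0.0434 r 0.653
green [ 0.4517 -0.1736] yaw -5.1 L 0.1094 W 0.0451 r 0.484
blue [ 0.4517 -0.0535] yaw -5.4 L 0.1118 W 0.046 r 0.455
white [0.6419 0.1841] yaw -3.5 L 0.1026 W 0.0504 r 0.668
tA [0.4506 0.0591] yaw 5.1 L 0.0946 W 0.0342 r 0.454
tB [0.4636 0.183 ] yaw -2.1 L 0.097 W 0.0327 r 0.498
tC [0.6454 0.0637] yaw -9.6 L 0.0961 W 0.0302 r 0.648
tD [ 0.6382 -0.0648] yaw -12.5 L 0.0928 W 0.0282 r 0.641
board [ 0.499  -0.3804] yaw -13.2 L 0.1729 W 0.1083 r 0.627
outl [ 0.4963 -0.3796] yaw -12.0 L 0.1201 W 0.0618 r 0.625
```

View pics/s3.png

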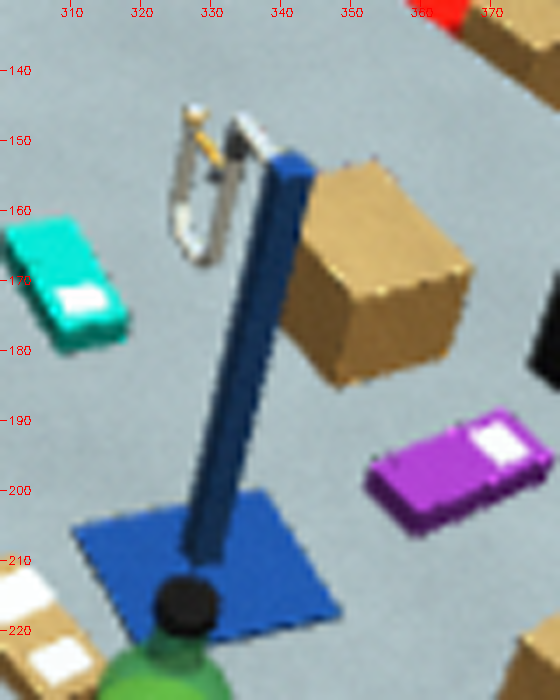

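View pics/d3.png

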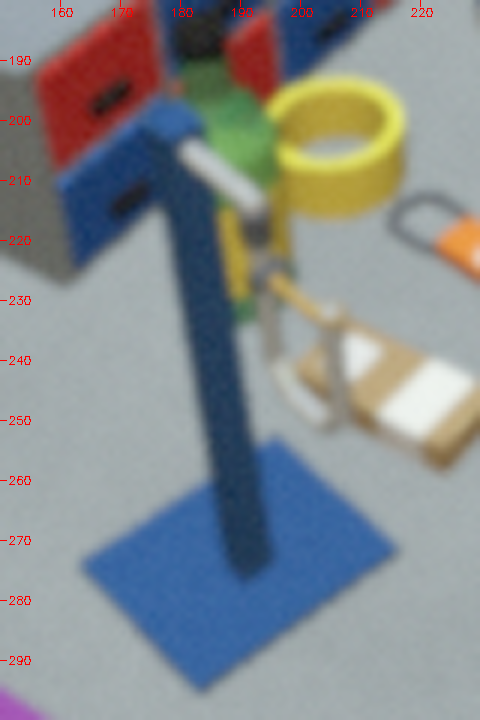

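```bash
python3 - <<'E'
from h import *
from scipy.optimize import least_squares
s=ctrl.get_calibration("scene");d=ctrl.get_calibration("side")
for u in [(310.3,205.3),(337.7,200),(348.9,217.4)]: print(P(s,u,.008).round(4))
for u in [(163.7,274.3),(195.8,253.3),(216.3,271.7),(183.7,295.2)]: print("side",P(d,u,.008).round(4))
print(P(s,(327.9,145.4),.27).round(4),P(d,(205.5,231.6),.27).round(4))
print("posttop",P(s,(300+292/7,130+166/7),.313).round(4),P(d,(150+175/6,180+116/6),.313).round(4))
E
```

```text
[0.5797 0.2664 0.008 ]
[0.6153 0.3908 0.008 ]
[0.7182 0.364  0.008 ]
side [0.7065 0.3666 0.008 ]
side [0.6746 0.2455 0.008 ]
side [0.5706 0.2725 0.008 ]
side [0.6023 0.3939 0.008 ]
[0.5342 0.348  0.27  ] [0.5302 0.3458 0.27  ]
posttop [0.6403 0.3172 0.313 ] [0.6327 0.3188 0.313 ]
```

```bash
python3 - <<'E'
from h import *
s=ctrl.get_calibration("scene")
print("oil top",P(s,(180+588/4,150+255/4),.2).round(3),"can top",P(s,(180+283/4,150+445/4),.15).round(3))
print("tape",P(s,(180+470/4,150+422/4),.045).round(3),"jar",P(s,(180+381/4,150+82/4),.05).round(3))
go((.40,-.355,.30),np.radians(-12.5))
E
```

```text
oil top [0.776 0.159 0.2  ] can top [ 0.781 -0.157  0.15 ]
tape [0.785 0.043 0.045] jar [0.351 0.233 0.05 ]
t [ 0.2914 -0.1763 -0.0779] w [-1.100e-03  3.000e-04  4.869e-01]  rows>= 8.4
```

```bash
python3 -m inch '[{"tx":0.2914,"ty":-0.1763,"tz":-0.078,"wz":0.487},{"tx":0.2914,"ty":-0.1763,"tz":-0.078,"wz":0.487},{"tx":0.2914,"ty":-0.1763,"tz":-0.078,"wz":0.487},{"tx":0.2914,"ty":-0.1763,"tz":-0.078,"wz":0.487},{"tx":0.2914,"ty":-0.1763,"tz":-0.078,"wz":0.487},{"tx":0.2914,"ty":-0.1763,"tz":-0.078,"wz":0.487},{"tx":0.2914,"ty":-0.1763,"tz":-0.078,"wz":0.487},{"tx":0.2914,"ty":-0.1763,"tz":-0.078,"wz":0.487},{"tx":0.2914,"ty":-0.1763,"tz":-0.078,"wz":0.487},{"tx":0.2914,"ty":-0.1763,"tz":-0.078,"wz":0.487},{"tx":0.2914,"ty":-0.1763,"tz":-0.078,"wz":0.487}]' 0 20
cat >> h.py <<'E'
def wshot(name,g=40):
    c=ctrl.get_calibration("wrist"); im=ctrl.grab_frame("wrist")
    cv2.imwrite("pics/raw_"+name,im); np.savez("pics/"+name+".npz",mtx=c["mtx"],extrinsics=c["extrinsics"])
    return c,im
E
python3 - <<'E'
from h import *
c,im=wshot("w1.png")
crop(im,0,0,512,240,1,"w1a.png",40)
cv2.imwrite("pics/w1.png",cv2.resize(im,(768,576)))
print(ctrl.observe()["tool_pos"])
E
```

```text
[ 0.16593076 -0.60234998  0.22206419]invalid input at $[0]: expected keys tx, ty, tz, wx, wy, wz
```

View pics/w1.png

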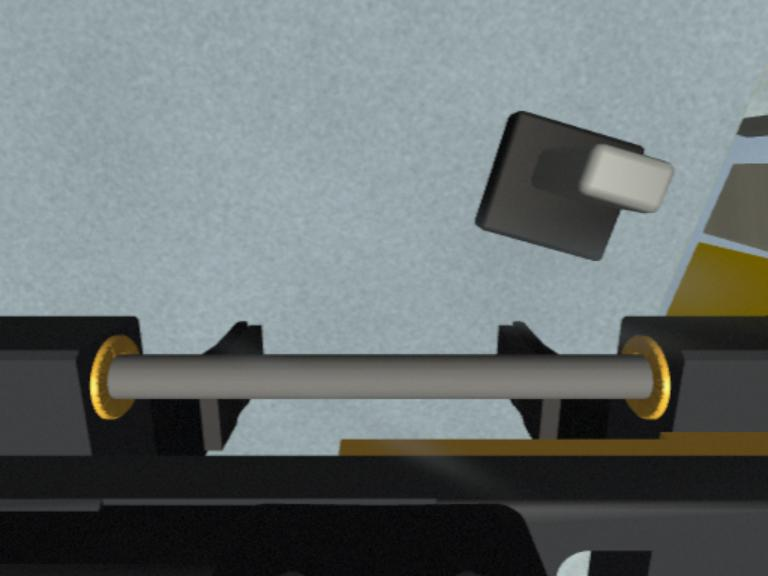

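```bash
python3 -m inch '[{"tx":0.291,"ty":-0.176,"tz":-0.078,"wx":0,"wy":0,"wz":0.487},{"tx":0.291,"ty":-0.176,"tz":-0.078,"wx":0,"wy":0,"wz":0.487},{"tx":0.291,"ty":-0.176,"tz":-0.078,"wx":0,"wy":0,"wz":0.487},{"tx":0.291,"ty":-0.176,"tz":-0.078,"wx":0,"wy":0,"wz":0.487},{"tx":0.291,"ty":-0.176,"tz":-0.078,"wx":0,"wy":0,"wz":0.487},{"tx":0.291,"ty":-0.176,"tz":-0.078,"wx":0,"wy":0,"wz":0.487},{"tx":0.291,"ty":-0.176,"tz":-0.078,"wx":0,"wy":0,"wz":0.487},{"tx":0.291,"ty":-0.176,"tz":-0.078,"wx":0,"wy":0,"wz":0.487},{"tx":0.291,"ty":-0.176,"tz":-0.078,"wx":0,"wy":0,"wz":0.487},{"tx":0.291,"ty":-0.176,"tz":-0.078,"wx":0,"wy":0,"wz":0.487},{"tx":0.291,"ty":-0.176,"tz":-0.078,"wx":0,"wy":0,"wz":0.487}]' 0 20
python3 - <<'E'
from h import *
c,im=wshot("w1.png")
cv2.imwrite("pics/w1.png",cv2.resize(im,(768,576)))
print(ctrl.observe()["tool_pos"])
E
```

```text
time: 1.12
tool_pos: [0.4005, -0.3548, 0.3007]
orientation: [0.0, 0.994, -0.108, 0.0]
wrist_force: [-0.2, -0.8, 0.1]
opening: 0.999
[ 0.3993332 -0.3560095  0.3003123]
```

View pics/w1.png

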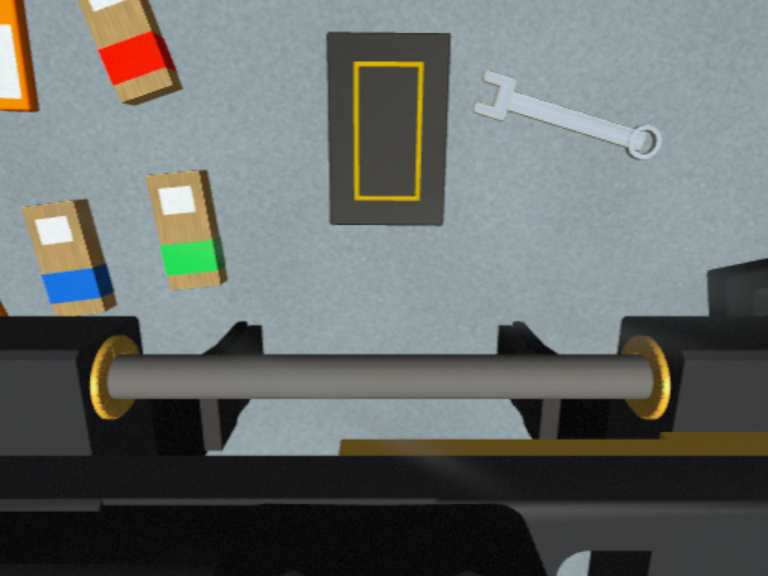

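```bash
python3 - <<'E'
from h import *
c=np.load("pics/w1.png.npz"); im=cv2.imread("pics/raw_w1.png")
hsv=cv2.cvtColor(im,cv2.COLOR_BGR2HSV)
m=cv2.inRange(hsv,(18,120,90),(32,255,255)); m[:, :210]=0; m[160:]=0; m[:,300:]=0
ys,xs=np.nonzero(m); r=cv2.minAreaRect(np.c_[xs,ys].astype(np.float32)); b=cv2.boxPoints(r); print(b)
w=np.array([P(c,p,.012)[:2] for p in b]); print(w.round(4)); print("mean",w.mean(0), [np.linalg.norm(w[i]-w[i-1]).round(4) for i in range(4)])
for i in range(4):
    d=w[i]-w[i-1]; print(np.degrees(np.arctan2(d[1],d[0])).round(2))
crop(im,0,100,160,110,5,"w1b.png",10); crop(im,0,0,160,80,5,"w1c.png",10)
crop(im,210,10,100,150,5,"w1d.png",10)
E
```

```text
[[235.       132.99997 ]
 [235.        40.999992]
 [282.        41.      ]
 [282.       132.99997 ]]
[[ 0.4402 -0.3377]
 [ 0.5587 -0.3656]
 [ 0.5451 -0.4271]
 [ 0.4257 -0.4036]]
mean [ 0.49241285 -0.383515  ] [np.float64(0.0675), np.float64(0.1217), np.float64(0.063), np.float64(0.1217)]
77.57
-13.24
-102.42
168.87
```

View pics/w1b.png

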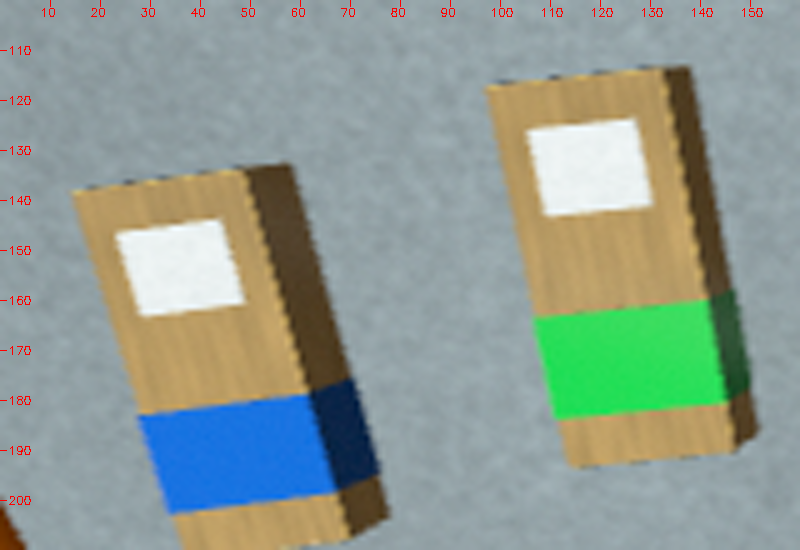

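View pics/w1d.png

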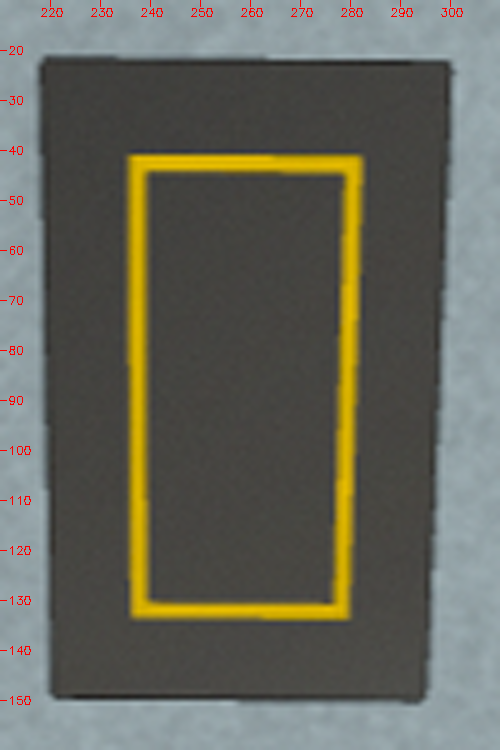

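```bash
cat >> h.py <<'E'
def quad(n,c,pts,z,off=(0,0),s=1):
    w=np.array([P(c,(off[0]+p[0]/s,off[1]+p[1]/s),z)[:2] for p in pts])  # TL,TR,BR,BL ; length axis BL->TL
    m=w.mean(0); a=(w[0]+w[1]-w[2]-w[3])/2; b=(w[1]+w[2]-w[0]-w[3])/2
    print(n,m.round(4),"yawL",round(np.degrees(np.arctan2(a[1],a[0])),2),"yawW",round(np.degrees(np.arctan2(b[1],b[0]))+90,2),"L",np.linalg.norm(a).round(4),"W",np.linalg.norm(b).round(4)); return m
E
python3 - <<'E'
from h import *
c=np.load("pics/w1.png.npz"); im=cv2.imread("pics/raw_w1.png")
quad("outl",c,[(235.6,41),(282.2,41.2),(280,134),(236.2,133.5)],.012)
quad("board",c,[(218,21.5),(300.2,22.5),(295,150),(220.4,149.3)],.012)
quad("green",c,[(97.4,117.4),(132.8,113.6),(147.6,190.4),(114,193.4)],.024)
crop(im,0,130,110,90,7,"w1e.png",10)
E
```

```text
outl [ 0.4918 -0.3834] yawL -12.7 yawW -12.86 L 0.1226 W 0.0627
board [ 0.4921 -0.3833] yawL -12.85 yawW -13.01 L 0.1687 W 0.1086
green [ 0.4453 -0.1764] yawL -6.54 yawW -6.87 L 0.1094 W 0.0497
```

View pics/w1e.png

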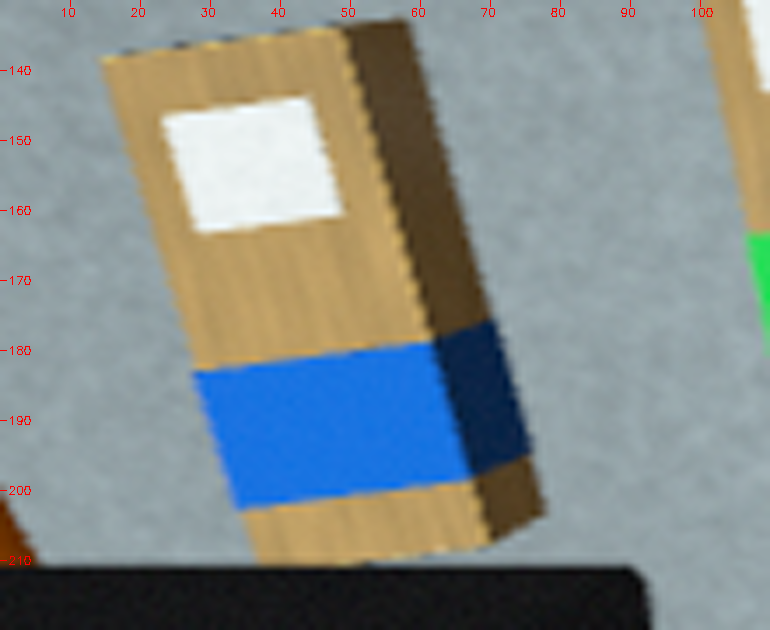

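```bash
python3 - <<'E'
from h import *
c=np.load("pics/w1.png.npz")
quad("blue",c,[(15,138.4),(49.3,134),(70,207.8),(37,211.5)],.024)
go((.4453,-.1764,.07),np.radians(-6.7));go((.4453,-.1764,.005),np.radians(-6.7))
E
```

```text
blue [ 0.4436 -0.0549] yawL -5.54 yawW -5.6 L 0.1086 W 0.0498
t [ 0.0061 -0.1854  0.2302] w [ 0.0004  0.0005 -0.1014]  rows>= 7.1
t [ 0.0061 -0.1854  0.2952] w [ 0.0004  0.0005 -0.1014]  rows>= 8.4
```

```bash
python3 -m inch '[{"tx":0.006,"ty":-0.185,"tz":0.23,"wx":0,"wy":0,"wz":-0.101},{"tx":0.006,"ty":-0.185,"tz":0.23,"wx":0,"wy":0,"wz":-0.101},{"tx":0.006,"ty":-0.185,"tz":0.23,"wx":0,"wy":0,"wz":-0.101},{"tx":0.006,"ty":-0.185,"tz":0.23,"wx":0,"wy":0,"wz":-0.101},{"tx":0.006,"ty":-0.185,"tz":0.23,"wx":0,"wy":0,"wz":-0.101},{"tx":0.006,"ty":-0.185,"tz":0.23,"wx":0,"wy":0,"wz":-0.101},{"tx":0.006,"ty":-0.185,"tz":0.23,"wx":0,"wy":0,"wz":-0.101},{"tx":0.006,"ty":-0.185,"tz":0.23,"wx":0,"wy":0,"wz":-0.101},{"tx":0.006,"ty":-0.185,"tz":0.255,"wx":0,"wy":0,"wz":-0.101},{"tx":0.006,"ty":-0.185,"tz":0.28,"wx":0,"wy":0,"wz":-0.101},{"tx":0.006,"ty":-0.185,"tz":0.295,"wx":0,"wy":0,"wz":-0.101},{"tx":0.006,"ty":-0.185,"tz":0.295,"wx":0,"wy":0,"wz":-0.101}]' 0 25
python3 - <<'E'
from h import *
print(ctrl.observe()["tool_pos"],np.degrees(rot(ctrl.observe()["orientation"]).as_matrix()[:2,0]))
c,im=wshot("w2.png"); cv2.imwrite("pics/w2.png",im)
E
```

```text
time: 2.17
tool_pos: [0.4427, -0.1773, 0.0026]
orientation: [-0.001, 0.998, -0.06, -0.003]
wrist_force: [-0.7, -0.5, -0.5]
opening: 0.998
[ 0.44271964 -0.17726363  0.00255899] [56.88536727 -6.83823809]
```

View pics/w2.png

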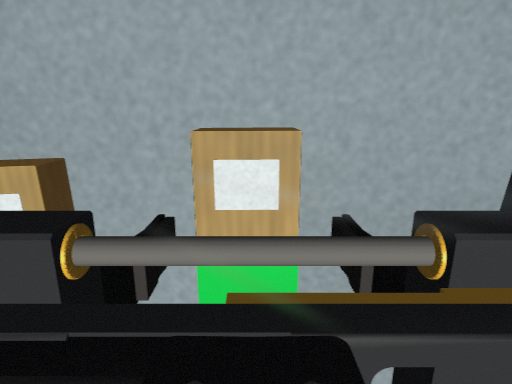

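```bash
python3 -m inch '[{"tx":0,"ty":0,"tz":0,"wx":0,"wy":0,"wz":0},{"tx":0,"ty":0,"tz":0,"wx":0,"wy":0,"wz":0},{"tx":0,"ty":0,"tz":0,"wx":0,"wy":0,"wz":0},{"tx":0,"ty":0,"tz":0,"wx":0,"wy":0,"wz":0},{"tx":0,"ty":0,"tz":0,"wx":0,"wy":0,"wz":0},{"tx":0,"ty":0,"tz":0,"wx":0,"wy":0,"wz":0}]' 1 30
python3 - <<'E'
from h import *
c,im=wshot("w3.png"); crop(im,180,110,140,110,5,"w3.png",10)
o=ctrl.observe();print(o["tool_pos"],o["opening"],o["wrist_force"])
E
```

```text
time: 2.72
tool_pos: [0.4459, -0.1765, 0.0059]
orientation: [0.0, 0.998, -0.059, 0.0]
wrist_force: [0.2, -0.2, 0.2]
opening: 0.632
[ 0.44592891 -0.17621977  0.00582987] 0.5830586576225516 [0.68021734 3.03953968 2.25237419]
```

View pics/w3.png

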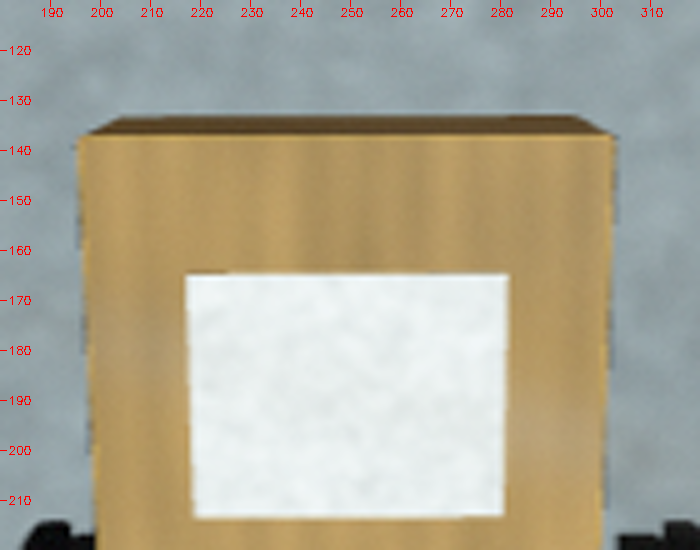

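```bash
cat >> h.py <<'E'
def edge(name,l,r,ztop):
    c=np.load("pics/"+name+".npz"); o=ctrl.observe(); r_=rot(o["orientation"])
    a,b=P(c,l,ztop),P(c,r,ztop); m=(a+b)/2
    t=r_.inv().apply(m-o["tool_pos"]); d=r_.inv().apply(b-a)
    print("edge mid in tool",t.round(4),"centre dx",(t[0]-.055).round(4),"W",np.linalg.norm(d).round(4),"skew deg",np.degrees(np.arctan2(d[0],abs(d[1]))).round(2))
E
python3 - <<'E'
from h import *
edge("w3.png",(195.5,136.8),(302.2,137),.024)
go((.492,-.3834,.10),np.radians(-12.85))
E
```

```text
edge mid in tool [ 0.0543 -0.0013 -0.0181] centre dx -0.0007 W 0.0492 skew deg -0.19
t [ 0.07    0.2004 -0.0941] w [ 0.     -0.0005  0.1071]  rows>= 5.6
```

```bash
python3 -m inch '[{"tx":0,"ty":0,"tz":-0.03,"wx":0,"wy":0,"wz":0},{"tx":0,"ty":0,"tz":-0.07,"wx":0,"wy":0,"wz":0},{"tx":0.01,"ty":0.03,"tz":-0.094,"wx":0,"wy":0,"wz":0.03},{"tx":0.024,"ty":0.07,"tz":-0.094,"wx":0,"wy":0,"wz":0.05},{"tx":0.038,"ty":0.11,"tz":-0.094,"wx":0,"wy":0,"wz":0.107},{"tx":0.052,"ty":0.148,"tz":-0.094,"wx":0,"wy":0,"wz":0.107},{"tx":0.063,"ty":0.182,"tz":-0.094,"wx":0,"wy":0,"wz":0.107},{"tx":0.07,"ty":0.202,"tz":-0.094,"wx":0,"wy":0,"wz":0.107},{"tx":0.07,"ty":0.202,"tz":-0.07,"wx":0,"wy":0,"wz":0.107},{"tx":0.07,"ty":0.202,"tz":-0.05,"wx":0,"wy":0,"wz":0.107},{"tx":0.07,"ty":0.202,"tz":-0.035,"wx":0,"wy":0,"wz":0.107},{"tx":0.07,"ty":0.202,"tz":-0.03,"wx":0,"wy":0,"wz":0.107}]' 1 30
python3 - <<'E'
from h import *
c,im=wshot("w4.png"); crop(im,180,80,140,130,5,"w4.png",10)
o=ctrl.observe();print(o["tool_pos"],o["opening"],o["wrist_force"])
c,im=wshot("w4.png"); crop(im,180,80,140,130,5,"w4.png",10)
go((.4924,-.3847,.018),np.radians(-12.85))
E
```

```text
time: 3.77
tool_pos: [0.4898, -0.3839, 0.0322]
orientation: [-0.001, 0.994, -0.112, -0.002]
wrist_force: [-0.1, 1.0, -2.9]
opening: 0.578
[ 0.49006103 -0.38393488  0.03265179] 0.5716654589528519 [-0.43205194 -0.24753233 -3.92321551]
t [ 0.0016 -0.0001  0.0163] w [-0.0011  0.0024  0.0003]  rows>= 0.4
```

View pics/w4.png

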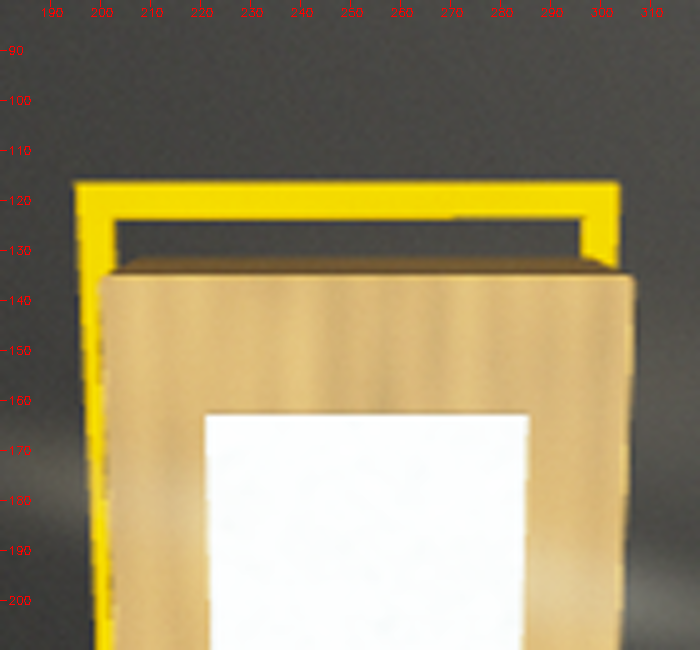

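```bash
python3 - <<'E'
from h import *
edge("w4.png",(200.3,135),(306.8,135.2),.0507)
edge("w4.png",(195,116),(304,116),.012)
E
```

```text
edge mid in tool [ 0.0543  0.0004 -0.0165] centre dx -0.0007 W 0.049 skew deg -0.18
edge mid in tool [ 0.0622 -0.0019  0.0222] centre dx 0.0072 W 0.0626 skew deg -0.08
```

```bash
python3 -m inch '[{"tx":0.002,"ty":-0.002,"tz":0.006,"wx":0,"wy":0,"wz":0},{"tx":0.002,"ty":-0.002,"tz":0.010,"wx":0,"wy":0,"wz":0},{"tx":0.002,"ty":-0.002,"tz":0.013,"wx":0,"wy":0,"wz":0},{"tx":0.002,"ty":-0.002,"tz":0.013,"wx":0,"wy":0,"wz":0},{"tx":0.002,"ty":-0.002,"tz":0.013,"wx":0,"wy":0,"wz":0}]' 1 30
python3 - <<'E'
from h import *
c,im=wshot("w5.png"); crop(im,180,80,140,130,5,"w5.png",10)
o=ctrl.observe();print(o["tool_pos"],o["opening"],o["wrist_force"])
E
```

```text
time: 4.28
tool_pos: [0.494, -0.3837, 0.0228]
orientation: [0.0, 0.994, -0.112, 0.0]
wrist_force: [-0.2, 0.1, -3.0]
opening: 0.57
[ 0.4941253  -0.38373815  0.02290232] 0.5684119708048315 [ 0.03310114  0.02624376 -2.15102154]
```

View pics/w5.png

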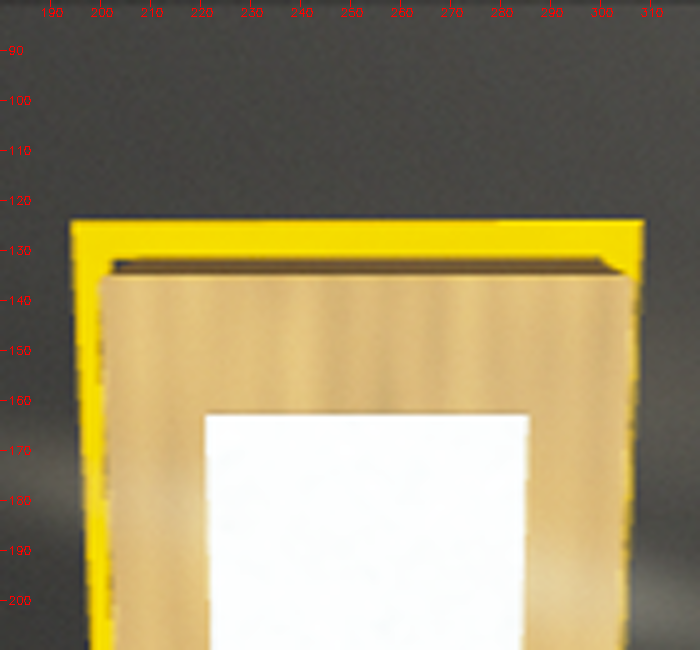

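```bash
python3 - <<'E'
from h import *
edge("w5.png",(200.3,135.2),(307,135.2),.0411)
edge("w5.png",(194.4,124),(308.6,124),.012)
E
python3 -m inch '[{"tx":0.0005,"ty":-0.0005,"tz":0.003,"wx":0,"wy":0,"wz":0},{"tx":0.0005,"ty":-0.0005,"tz":0.005,"wx":0,"wy":0,"wz":0},{"tx":0.0005,"ty":-0.0005,"tz":0.0055,"wx":0,"wy":0,"wz":0},{"tx":0.0005,"ty":-0.0005,"tz":0.0055,"wx":0,"wy":0,"wz":0}]' 1 30
```

```text
edge mid in tool [ 0.055   0.0007 -0.0182] centre dx 0.0 W 0.0491 skew deg -0.07
edge mid in tool [ 0.0589 -0.0004  0.0109] centre dx 0.0039 W 0.0626 skew deg -0.07
time: 4.67
tool_pos: [0.495, -0.3834, 0.0185]
orientation: [0.0, 0.994, -0.112, 0.0]
wrist_force: [-3.4, 3.1, 10.3]
opening: 0.574
```

```bash
python3 -m inch '[{"tx":0,"ty":0,"tz":-0.004,"wx":0,"wy":0,"wz":0},{"tx":-0.0025,"ty":0,"tz":-0.004,"wx":0,"wy":0,"wz":0},{"tx":-0.0025,"ty":0,"tz":-0.004,"wx":0,"wy":0,"wz":0},{"tx":-0.0025,"ty":0,"tz":-0.002,"wx":0,"wy":0,"wz":0},{"tx":-0.0025,"ty":0,"tz":-0.0005,"wx":0,"wy":0,"wz":0},{"tx":-0.0025,"ty":0,"tz":-0.0005,"wx":0,"wy":0,"wz":0}]' 1 30
python3 - <<'E'
from h import *
c,im=wshot("w6.png"); crop(im,180,80,140,130,5,"w6.png",10)
o=ctrl.observe();print(o["tool_pos"],o["opening"],o["wrist_force"])
E
```

```text
time: 5.17
tool_pos: [0.4921, -0.3828, 0.0186]
orientation: [0.0, 0.994, -0.112, -0.0]
wrist_force: [-5.7, 2.3, 11.9]
opening: 0.566
[ 0.49207808 -0.38280095  0.01855384] 0.5739380552031125 [-4.55559559  3.54080284 12.2180245 ]
```

View pics/w6.png

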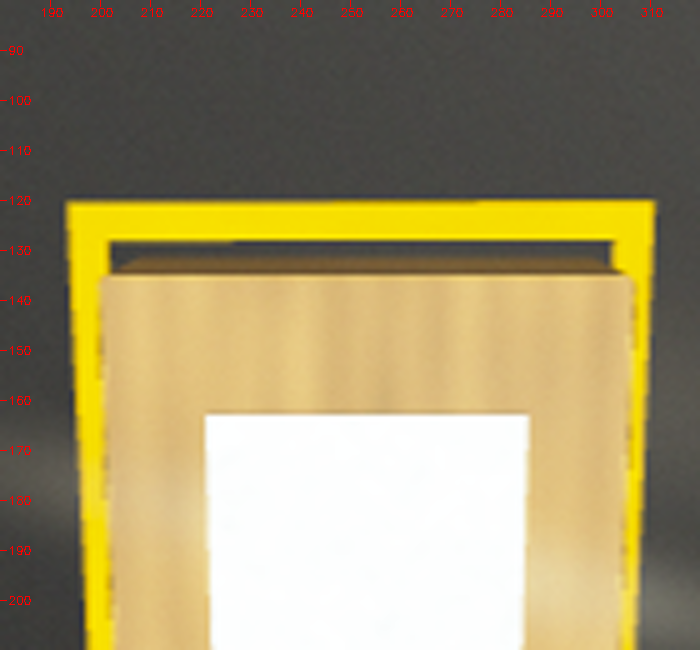

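```bash
python3 - <<'E'
from h import *
edge("w6.png",(200.3,135),(307,135),.036)
edge("w6.png",(193.2,120.4),(311,120),.012)
o=ctrl.observe();print(o["tool_pos"],o["joint_pos"])
go((.40,-.06,.30),np.radians(-5));
E
```

```text
edge mid in tool [ 0.0551  0.0007 -0.0175] centre dx 0.0001 W 0.0494 skew deg -0.08
edge mid in tool [ 0.0611 -0.0001  0.0065] centre dx 0.0061 W 0.0628 skew deg 0.11
[ 0.49207808 -0.38280095  0.01855384] [ 0.79235201  0.52691611 -0.26213458  1.65421004  0.15790231  0.98132404
 -1.31904548]
t [-0.1617 -0.2941 -0.2815] w [ 0.0003  0.0002 -0.1371]  rows>= 10.5
```

```bash
python3 -m inch '[{"tx":0,"ty":0,"tz":0,"wx":0,"wy":0,"wz":0},{"tx":0,"ty":0,"tz":0,"wx":0,"wy":0,"wz":0},{"tx":0,"ty":0,"tz":0,"wx":0,"wy":0,"wz":0},{"tx":0,"ty":0,"tz":-0.02,"wx":0,"wy":0,"wz":0},{"tx":0,"ty":0,"tz":-0.05,"wx":0,"wy":0,"wz":0},{"tx":0,"ty":0,"tz":-0.085,"wx":0,"wy":0,"wz":0}]' 0 30
python3 - <<'E'
from h import *
o=ctrl.observe();print(o["tool_pos"],o["opening"],o["wrist_force"])
go((.4436,-.0549,.09),np.radians(-5.6));
E
```

```text
time: 5.72
tool_pos: [0.4911, -0.3819, 0.1016]
orientation: [-0.001, 0.994, -0.112, -0.002]
wrist_force: [0.4, -0.0, -0.2]
opening: 0.938
[ 0.49109121 -0.38187593  0.101583  ] 0.9384896337991796 [ 0.40609578 -0.02506904 -0.23315858]
t [-0.1189 -0.3082  0.0125] w [-0.0018  0.0032 -0.1263]  rows>= 7.9
```

```bash
python3 -m inch '[{"tx":-0.119,"ty":-0.308,"tz":0.01,"wx":0,"wy":0,"wz":-0.126},{"tx":-0.119,"ty":-0.308,"tz":0.01,"wx":0,"wy":0,"wz":-0.126},{"tx":-0.119,"ty":-0.308,"tz":0.01,"wx":0,"wy":0,"wz":-0.126},{"tx":-0.119,"ty":-0.308,"tz":0.01,"wx":0,"wy":0,"wz":-0.126},{"tx":-0.119,"ty":-0.308,"tz":0.01,"wx":0,"wy":0,"wz":-0.126},{"tx":-0.119,"ty":-0.308,"tz":0.01,"wx":0,"wy":0,"wz":-0.126},{"tx":-0.119,"ty":-0.308,"tz":0.01,"wx":0,"wy":0,"wz":-0.126},{"tx":-0.119,"ty":-0.308,"tz":0.01,"wx":0,"wy":0,"wz":-0.126},{"tx":-0.119,"ty":-0.308,"tz":0.02,"wx":0,"wy":0,"wz":-0.126},{"tx":-0.119,"ty":-0.308,"tz":0.05,"wx":0,"wy":0,"wz":-0.126},{"tx":-0.119,"ty":-0.308,"tz":0.05,"wx":0,"wy":0,"wz":-0.126},{"tx":-0.119,"ty":-0.308,"tz":0.05,"wx":0,"wy":0,"wz":-0.126}]' 0 30
python3 - <<'E'
from h import *
ctrl.grab_frame("scene")
c,im=wshot("w7.png"); crop(im,140,0,240,220,3,"w7.png",10)
o=ctrl.observe();print(o["tool_pos"],o["opening"],o["wrist_force"])
E
```

```text
time: 6.72
tool_pos: [0.4436, -0.0558, 0.0519]
orientation: [-0.0, 0.999, -0.049, -0.001]
wrist_force: [-0.0, -0.1, 0.7]
opening: 0.997
[ 0.44514267 -0.05626963  0.0534212 ] 0.9955549087844399 [0.00813338 0.5749991  1.10002545]
```

View pics/w7.png

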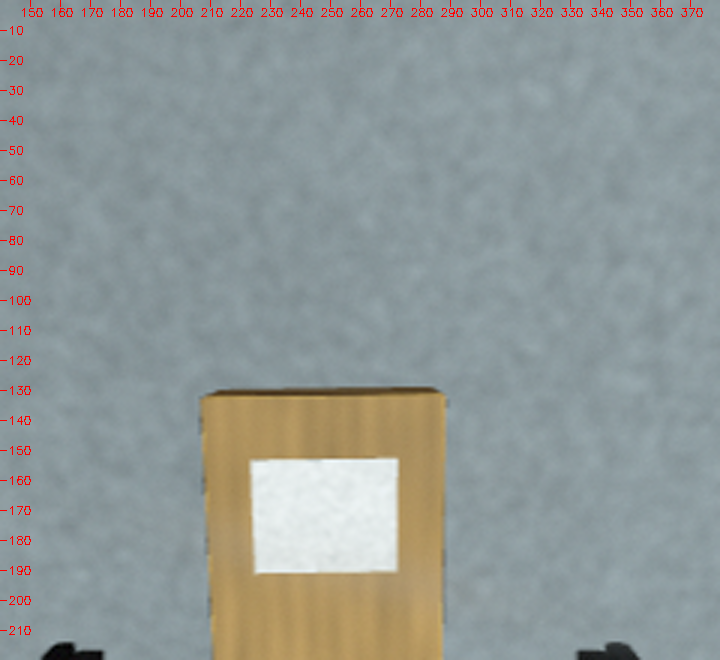

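```bash
python3 - <<'E'
from h import *
edge("w7.png",(207,131.8),(288,130.8),.024)
E
```

```text
edge mid in tool [ 0.0532 -0.0031  0.0295] centre dx -0.0018 W 0.0493 skew deg 0.64
```

```bash
python3 -m inch '[{"tx":-0.002,"ty":-0.002,"tz":0.025,"wx":0,"wy":0,"wz":0},{"tx":-0.002,"ty":-0.002,"tz":0.042,"wx":0,"wy":0,"wz":0},{"tx":-0.002,"ty":-0.002,"tz":0.047,"wx":0,"wy":0,"wz":0},{"tx":-0.002,"ty":-0.002,"tz":0.047,"wx":0,"wy":0,"wz":0},{"tx":-0.002,"ty":-0.002,"tz":0.047,"wx":0,"wy":0,"wz":0}]' 0 30
python3 -m inch '[{"tx":0,"ty":0,"tz":0,"wx":0,"wy":0,"wz":0},{"tx":0,"ty":0,"tz":0,"wx":0,"wy":0,"wz":0},{"tx":0,"ty":0,"tz":0,"wx":0,"wy":0,"wz":0},{"tx":0,"ty":0,"tz":0,"wx":0,"wy":0,"wz":0},{"tx":0,"ty":0,"tz":0,"wx":0,"wy":0,"wz":0},{"tx":0,"ty":0,"tz":0,"wx":0,"wy":0,"wz":0},{"tx":0,"ty":0,"tz":0,"wx":0,"wy":0,"wz":0}]' 1 30
python3 - <<'E'
from h import *
c,im=wshot("w8.png"); crop(im,180,110,140,110,5,"w8.png",10)
o=ctrl.observe();print(o["tool_pos"],o["opening"],o["wrist_force"])
go((.492,-.383,.11),np.radians(-12.85))
E
```

```text
time: 7.23
tool_pos: [0.4435, -0.054, 0.0066]
orientation: [0.0, 0.999, -0.049, 0.0]
wrist_force: [0.7, 0.5, 0.2]
opening: 1.004
time: 7.82
tool_pos: [0.4429, -0.0537, 0.0056]
orientation: [0.0, 0.999, -0.049, 0.0]
wrist_force: [-0.9, -0.1, 2.5]
opening: 0.575
[ 0.44289236 -0.05371494  0.0056291 ] 0.5711142302537068 [-1.46885056  0.41244594  2.17357285]
t [ 0.0812  0.3229 -0.1043] w [ 0.000e+00 -1.000e-04  1.261e-01]  rows>= 8.4
```

View pics/w8.png

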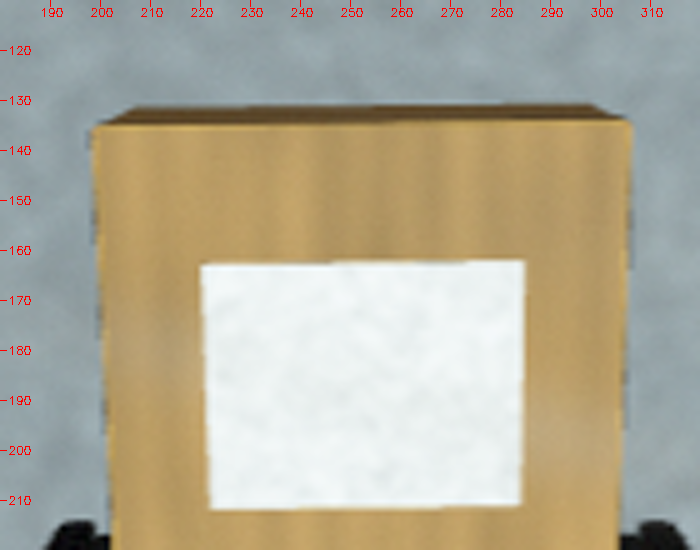

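```bash
python3 -m inch '[{"tx":0,"ty":0,"tz":-0.03,"wx":0,"wy":0,"wz":0},{"tx":0,"ty":0,"tz":-0.07,"wx":0,"wy":0,"wz":0},{"tx":0.081,"ty":0.323,"tz":-0.104,"wx":0,"wy":0,"wz":0.126},{"tx":0.081,"ty":0.323,"tz":-0.104,"wx":0,"wy":0,"wz":0.126},{"tx":0.081,"ty":0.323,"tz":-0.104,"wx":0,"wy":0,"wz":0.126},{"tx":0.081,"ty":0.323,"tz":-0.104,"wx":0,"wy":0,"wz":0.126},{"tx":0.081,"ty":0.323,"tz":-0.104,"wx":0,"wy":0,"wz":0.126},{"tx":0.081,"ty":0.323,"tz":-0.104,"wx":0,"wy":0,"wz":0.126},{"tx":0.081,"ty":0.323,"tz":-0.104,"wx":0,"wy":0,"wz":0.126},{"tx":0.081,"ty":0.323,"tz":-0.104,"wx":0,"wy":0,"wz":0.126},{"tx":0.081,"ty":0.323,"tz":-0.085,"wx":0,"wy":0,"wz":0.126},{"tx":0.081,"ty":0.323,"tz":-0.055,"wx":0,"wy":0,"wz":0.126}]' 1 30
python3 -m inch '[{"tx":0,"ty":0,"tz":0,"wx":0,"wy":0,"wz":0},{"tx":0,"ty":0,"tz":0,"wx":0,"wy":0,"wz":0}]'
python3 - <<'E'
from h import *
c,im=wshot("w9.png"); crop(im,180,80,140,130,5,"w9.png",10)
o=ctrl.observe();print(o["tool_pos"],o["opening"],o["wrist_force"])
go((.492,-.383,.043),np.radians(-12.85))
E
```

```text
time: 8.87
tool_pos: [0.4927, -0.3878, 0.0624]
orientation: [0.002, 0.993, -0.114, 0.002]
wrist_force: [1.0, 0.4, -1.6]
opening: 0.575
time: 9.03
tool_pos: [0.4905, -0.3818, 0.0589]
orientation: [-0.001, 0.994, -0.112, -0.002]
wrist_force: [-0.2, 0.0, -1.4]
opening: 0.572
[ 0.49172488 -0.38238099  0.06075701] 0.575166197913439 [ 1.08796116  0.81111076 -1.03875228]
t [0.0004 0.0006 0.0178] w [-0.0008  0.001   0.0009]  rows>= 0.4
```

View pics/w9.png

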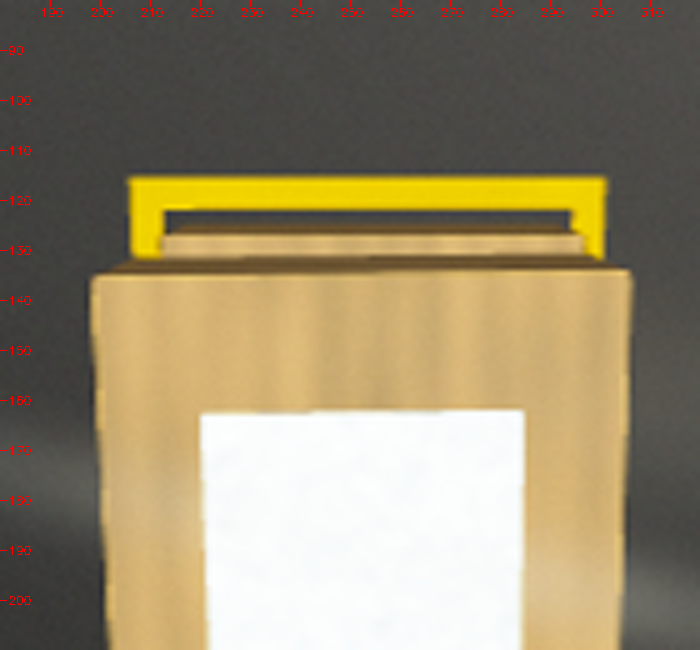

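```bash
python3 - <<'E'
from h import *
edge("w9.png",(198.6,135.2),(306.2,134),.0792)
edge("w9.png",(212.4,127),(296.6,127),.036)
E
```

```text
edge mid in tool [ 0.0543 -0.0001 -0.0185] centre dx -0.0007 W 0.0487 skew deg 0.54
edge mid in tool [0.0554 0.001  0.0247] centre dx 0.0004 W 0.0494 skew deg -0.09
```

```bash
python3 -m inch '[{"tx":0.001,"ty":0.0008,"tz":0.008,"wx":0,"wy":0,"wz":0.01},{"tx":0.001,"ty":0.0008,"tz":0.013,"wx":0,"wy":0,"wz":0.01},{"tx":0.001,"ty":0.0008,"tz":0.016,"wx":0,"wy":0,"wz":0.01},{"tx":0.001,"ty":0.0008,"tz":0.0175,"wx":0,"wy":0,"wz":0.01},{"tx":0.001,"ty":0.0008,"tz":0.0175,"wx":0,"wy":0,"wz":0.01},{"tx":0.001,"ty":0.0008,"tz":0.0175,"wx":0,"wy":0,"wz":0.01}]' 1 30
python3 - <<'E'
from h import *
c,im=wshot("w10.png"); crop(im,180,80,140,130,5,"w10.png",10)
o=ctrl.observe();print(o["tool_pos"],o["opening"],o["wrist_force"])
E
```

```text
time: 9.58
tool_pos: [0.4927, -0.3841, 0.0433]
orientation: [0.0, 0.993, -0.117, 0.0]
wrist_force: [-0.3, -0.1, -0.8]
opening: 0.572
[ 0.49270854 -0.38417198  0.04335102] 0.5716236626689342 [-0.07505244 -0.11593689 -1.72547151]
```

View pics/w10.png

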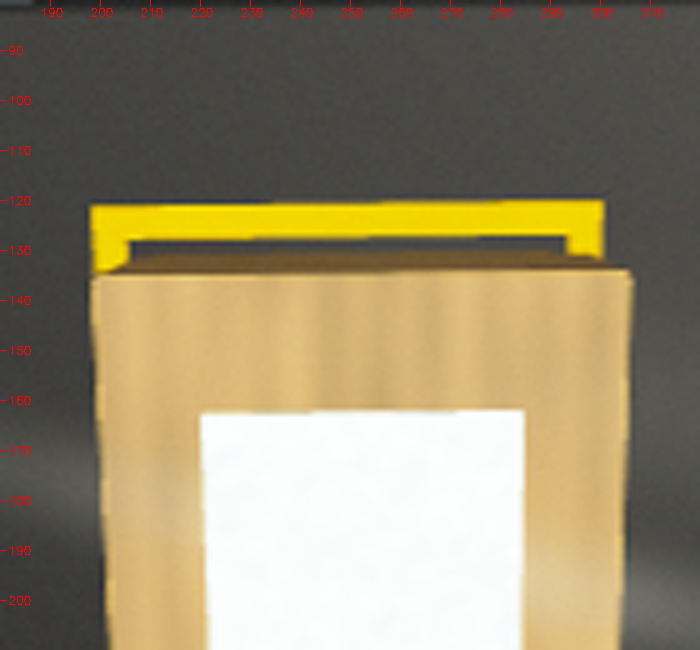

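```bash
python3 - <<'E'
from h import *
edge("w10.png",(198.4,135.2),(306.3,134),.0617)
edge("w10.png",(198,121.2),(300.8,120),.012)
E
```

```text
edge mid in tool [ 0.0553  0.0001 -0.0183] centre dx 0.0003 W 0.0496 skew deg 0.56
edge mid in tool [ 0.0601 -0.0018  0.0314] centre dx 0.0051 W 0.0628 skew deg 0.58
```

```bash
python3 -m inch '[{"tx":-0.001,"ty":-0.001,"tz":0,"wx":0,"wy":0,"wz":0},{"tx":-0.001,"ty":-0.001,"tz":0,"wx":0,"wy":0,"wz":0},{"tx":-0.001,"ty":-0.001,"tz":0.001,"wx":0,"wy":0,"wz":0},{"tx":-0.001,"ty":-0.001,"tz":0.002,"wx":0,"wy":0,"wz":0},{"tx":-0.001,"ty":-0.001,"tz":0.002,"wx":0,"wy":0,"wz":0}]' 1 30
python3 - <<'E'
from h import *
c,im=wshot("w11.png"); crop(im,180,80,140,130,5,"w11.png",10)
o=ctrl.observe();print(o["tool_pos"],o["opening"],o["wrist_force"])
E
```

```text
time: 10.05
tool_pos: [0.492, -0.383, 0.0417]
orientation: [0.0, 0.993, -0.117, 0.0]
wrist_force: [-1.7, 1.8, 5.5]
opening: 0.571
[ 0.49198113 -0.3830007   0.04177699] 0.5685118482659699 [-2.88456848  1.24509758  5.60869514]
```

View pics/w11.png

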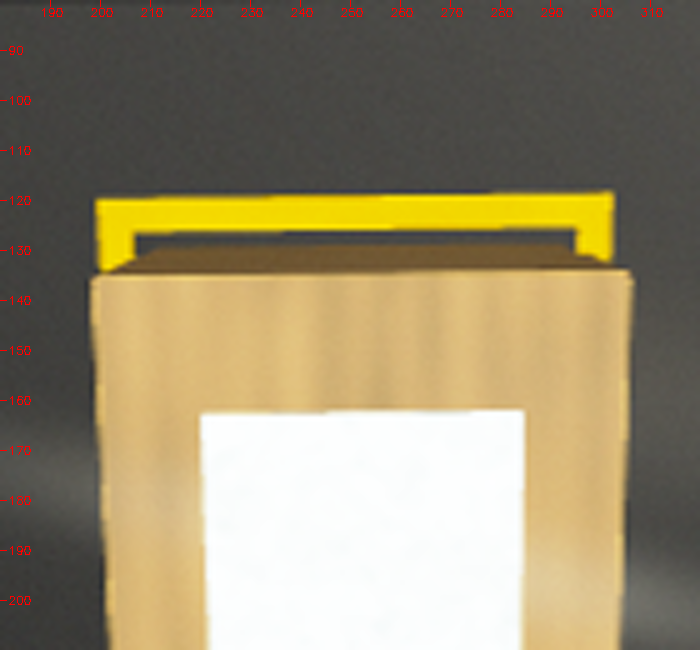

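```bash
python3 -m inch '[{"tx":0,"ty":0,"tz":0,"wx":0,"wy":0,"wz":0},{"tx":0,"ty":0,"tz":0,"wx":0,"wy":0,"wz":0},{"tx":0,"ty":0,"tz":0,"wx":0,"wy":0,"wz":0},{"tx":0,"ty":0,"tz":-0.02,"wx":0,"wy":0,"wz":0},{"tx":0,"ty":0,"tz":-0.05,"wx":0,"wy":0,"wz":0},{"tx":0,"ty":0,"tz":-0.08,"wx":0,"wy":0,"wz":0}]' 0 30
python3 - <<'E'
from h import *
go((.60,-.177,.13),np.radians(0));
E
```

```text
time: 10.6
tool_pos: [0.4913, -0.3825, 0.1211]
orientation: [-0.001, 0.993, -0.117, -0.001]
wrist_force: [0.3, -0.4, -0.4]
opening: 0.933
t [ 0.0581 -0.2251 -0.0088] w [-0.0011  0.0017 -0.234 ]  rows>= 5.6
```

```bash
python3 -m inch '[{"tx":0.058,"ty":-0.225,"tz":-0.008,"wx":0,"wy":0,"wz":-0.234},{"tx":0.058,"ty":-0.225,"tz":-0.008,"wx":0,"wy":0,"wz":-0.234},{"tx":0.058,"ty":-0.225,"tz":-0.008,"wx":0,"wy":0,"wz":-0.234},{"tx":0.058,"ty":-0.225,"tz":-0.008,"wx":0,"wy":0,"wz":-0.234},{"tx":0.058,"ty":-0.225,"tz":-0.008,"wx":0,"wy":0,"wz":-0.234},{"tx":0.058,"ty":-0.225,"tz":-0.008,"wx":0,"wy":0,"wz":-0.234},{"tx":0.058,"ty":-0.225,"tz":-0.008,"wx":0,"wy":0,"wz":-0.234},{"tx":0.058,"ty":-0.225,"tz":-0.008,"wx":0,"wy":0,"wz":-0.234},{"tx":0.058,"ty":-0.225,"tz":-0.008,"wx":0,"wy":0,"wz":-0.234}]' 0 30
python3 - <<'E'
from h import *
ctrl.grab_frame("scene")
c,im=wshot("w12.png"); crop(im,100,0,300,220,2,"w12.png",20)
o=ctrl.observe();print(o["tool_pos"],o["opening"],o["wrist_force"])
E
```

```text
time: 11.35
tool_pos: [0.6001, -0.1785, 0.1288]
orientation: [0.0, 1.0, -0.0, -0.0]
wrist_force: [-0.5, -0.7, -0.1]
opening: 0.998
[ 0.59982703 -0.17938577  0.12886985] 1.0001827133995311 [-0.541643   -0.6929139  -0.38626358]
```

View pics/w12.png

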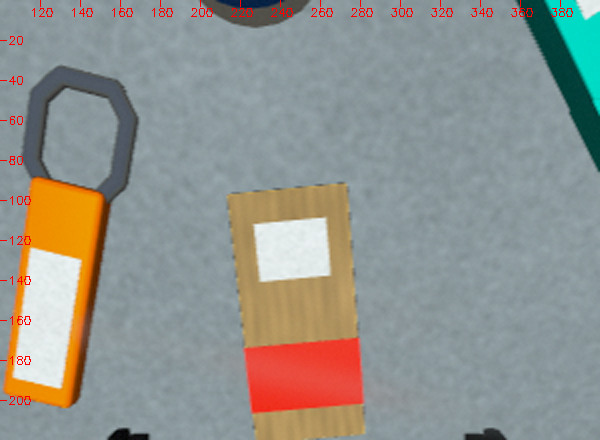

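```bash
python3 - <<'E'
from h import *
c=np.load("pics/w12.png.npz")
m=quad("red",c,[(214,97.5),(273,91.5),(283,216.5),(228.5,220)],.024)
edge("w12.png",(214,97.5),(273,91.5),.024)
y=np.radians(3.7)
far=(P(c,(214,97.5),.024)+P(c,(273,91.5),.024))/2
print(far, far[:2]-.055*np.array([np.cos(y),np.sin(y)]))
E
```

```text
red [ 0.6247 -0.1771] yawL 5.29 yawW 4.5 L 0.1085 W 0.0494
edge mid in tool [ 0.079  -0.0076  0.1048] centre dx 0.024 W 0.049 skew deg 5.52
[ 0.6787566  -0.17205858  0.024     ] [ 0.62387125 -0.17560786]
```

```bash
python3 - <<'E'
from h import *
go((.6243,-.1765,.006),np.radians(5.1));
E
```

```text
t [ 0.0245 -0.003   0.1229] w [ 0.0008  0.0005 -0.0916]  rows>= 3.0
```

```bash
python3 -m inch '[{"tx":0.024,"ty":-0.003,"tz":0.03,"wx":0,"wy":0,"wz":-0.091},{"tx":0.024,"ty":-0.003,"tz":0.065,"wx":0,"wy":0,"wz":-0.091},{"tx":0.024,"ty":-0.003,"tz":0.09,"wx":0,"wy":0,"wz":-0.091},{"tx":0.024,"ty":-0.003,"tz":0.11,"wx":0,"wy":0,"wz":-0.091},{"tx":0.024,"ty":-0.003,"tz":0.122,"wx":0,"wy":0,"wz":-0.091},{"tx":0.024,"ty":-0.003,"tz":0.122,"wx":0,"wy":0,"wz":-0.091},{"tx":0.024,"ty":-0.003,"tz":0.122,"wx":0,"wy":0,"wz":-0.091}]' 0 30
python3 -m inch '[{"tx":0,"ty":0,"tz":0,"wx":0,"wy":0,"wz":0},{"tx":0,"ty":0,"tz":0,"wx":0,"wy":0,"wz":0},{"tx":0,"ty":0,"tz":0,"wx":0,"wy":0,"wz":0},{"tx":0,"ty":0,"tz":0,"wx":0,"wy":0,"wz":0},{"tx":0,"ty":0,"tz":0,"wx":0,"wy":0,"wz":0},{"tx":0,"ty":0,"tz":0,"wx":0,"wy":0,"wz":0},{"tx":0,"ty":0,"tz":0,"wx":0,"wy":0,"wz":0},{"tx":0,"ty":0,"tz":0,"wx":0,"wy":0,"wz":0}]' 1 40
python3 - <<'E'
from h import *
c,im=wshot("w13.png"); crop(im,180,110,140,110,5,"w13.png",10)
o=ctrl.observe();print(o["tool_pos"],o["opening"],o["wrist_force"])
go((.492,-.383,.13),np.radians(-12.85))
E
```

```text
time: 12.03
tool_pos: [0.6243, -0.1753, 0.0074]
orientation: [0.0, 0.999, 0.045, -0.0]
wrist_force: [-0.2, -0.5, 0.7]
opening: 0.995
time: 12.7
tool_pos: [0.6246, -0.1748, 0.0073]
orientation: [0.0, 0.999, 0.045, 0.0]
wrist_force: [-0.7, -1.5, 1.2]
opening: 0.568
[ 0.6246206  -0.17485134  0.00729423] 0.5702234539188377 [-0.90345649 -1.1780951   2.05758211]
t [-0.1509  0.1954 -0.1226] w [ 0.0005 -0.0004  0.3149]  rows>= 6.6
```

View pics/w13.png

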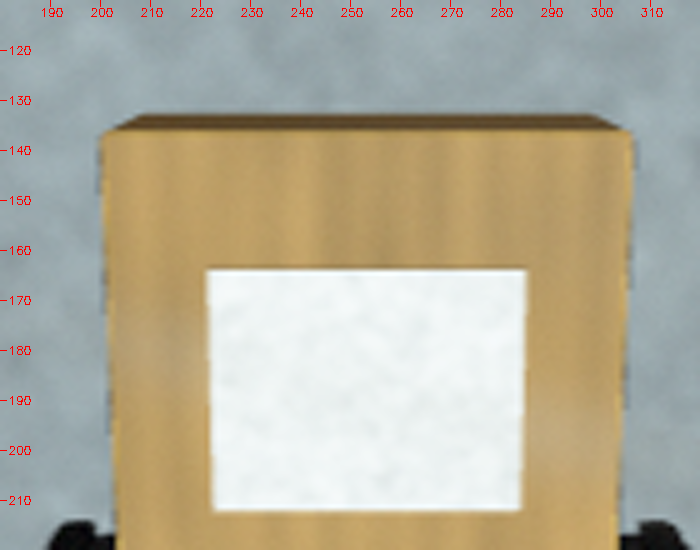

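```bash
python3 -m inch '[{"tx":0,"ty":0,"tz":-0.03,"wx":0,"wy":0,"wz":0},{"tx":0,"ty":0,"tz":-0.07,"wx":0,"wy":0,"wz":0},{"tx":-0.02,"ty":0.026,"tz":-0.1,"wx":0,"wy":0,"wz":0.1},{"tx":-0.151,"ty":0.195,"tz":-0.122,"wx":0,"wy":0,"wz":0.315},{"tx":-0.151,"ty":0.195,"tz":-0.122,"wx":0,"wy":0,"wz":0.315},{"tx":-0.151,"ty":0.195,"tz":-0.122,"wx":0,"wy":0,"wz":0.315},{"tx":-0.151,"ty":0.195,"tz":-0.122,"wx":0,"wy":0,"wz":0.315},{"tx":-0.151,"ty":0.195,"tz":-0.122,"wx":0,"wy":0,"wz":0.315},{"tx":-0.151,"ty":0.195,"tz":-0.122,"wx":0,"wy":0,"wz":0.315},{"tx":-0.151,"ty":0.195,"tz":-0.105,"wx":0,"wy":0,"wz":0.315},{"tx":-0.151,"ty":0.195,"tz":-0.085,"wx":0,"wy":0,"wz":0.315},{"tx":-0.151,"ty":0.195,"tz":-0.075,"wx":0,"wy":0,"wz":0.315}]' 1 40
python3 -m inch '[{"tx":0,"ty":0,"tz":0,"wx":0,"wy":0,"wz":0},{"tx":0,"ty":0,"tz":0,"wx":0,"wy":0,"wz":0},{"tx":0,"ty":0,"tz":0,"wx":0,"wy":0,"wz":0}]'
python3 - <<'E'
from h import *
c,im=wshot("w14.png"); crop(im,180,80,140,130,5,"w14.png",10)
o=ctrl.observe();print(o["tool_pos"],o["opening"],o["wrist_force"])
go((.4923,-.383,.0673),np.radians(-12.85))
E
```

```text
time: 13.75
tool_pos: [0.4905, -0.3816, 0.0794]
orientation: [-0.001, 0.994, -0.112, -0.001]
wrist_force: [0.0, 1.5, -3.4]
opening: 0.571
time: 14.0
tool_pos: [0.4925, -0.3823, 0.083]
orientation: [0.0, 0.994, -0.112, 0.0]
wrist_force: [0.0, -0.9, -2.5]
opening: 0.566
[ 0.4925653  -0.3825315   0.08320638] 0.5718331078681036 [ 0.4563825   0.81206043 -2.00035034]
t [-0.0002  0.0005  0.0159] w [ 0.0006 -0.0015  0.0006]  rows>= 0.4
```

View pics/w14.png

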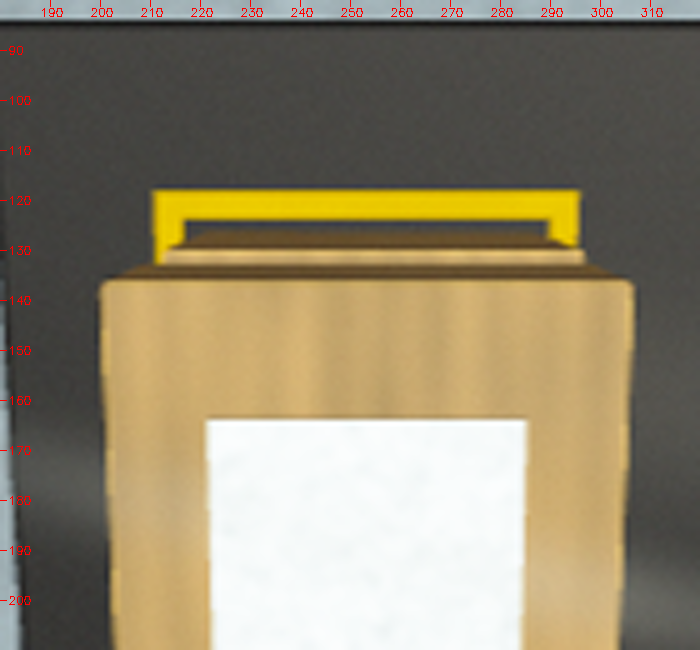

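```bash
python3 - <<'E'
from h import *
edge("w14.png",(200.4,136.2),(306.6,136.2),.0999)
edge("w14.png",(212.6,129.9),(297.2,129.9),.060)
edge("w14.png",(210.6,118),(296,118),.012)
E
python3 -m inch '[{"tx":0,"ty":0.0003,"tz":0.006,"wx":0,"wy":0,"wz":0},{"tx":0,"ty":0.0003,"tz":0.011,"wx":0,"wy":0,"wz":0},{"tx":0,"ty":0.0003,"tz":0.014,"wx":0,"wy":0,"wz":0},{"tx":0,"ty":0.0003,"tz":0.014,"wx":0,"wy":0,"wz":0},{"tx":0,"ty":0.0003,"tz":0.014,"wx":0,"wy":0,"wz":0}]' 1 40
python3 - <<'E'
from h import *
print(ctrl.observe()["tool_pos"])
E
```

```text
edge mid in tool [ 0.0544  0.0005 -0.0166] centre dx -0.0006 W 0.0494 skew deg -0.07
edge mid in tool [0.0549 0.0014 0.0233] centre dx -0.0001 W 0.0498 skew deg -0.07
edge mid in tool [0.0607 0.0005 0.0713] centre dx 0.0057 W 0.0627 skew deg -0.07
time: 14.47
tool_pos: [0.4916, -0.3826, 0.0678]
orientation: [-0.0, 0.994, -0.112, -0.0]
wrist_force: [0.1, -0.1, -3.0]
opening: 0.573
[ 0.4915854  -0.38261161  0.06782195]
```

```bash
python3 -m inch '[{"tx":0.0007,"ty":0.0004,"tz":0,"wx":0,"wy":0,"wz":0},{"tx":0.0007,"ty":0.0004,"tz":0.001,"wx":0,"wy":0,"wz":0},{"tx":0.0007,"ty":0.0004,"tz":0.0018,"wx":0,"wy":0,"wz":0},{"tx":0.0007,"ty":0.0004,"tz":0.0018,"wx":0,"wy":0,"wz":0}]' 1 40
python3 - <<'E'
from h import *
c,im=wshot("w15.png"); crop(im,180,80,140,130,5,"w15.png",10)
o=ctrl.observe();print(o["tool_pos"],o["opening"],o["wrist_force"])
E
```

```text
time: 14.8
tool_pos: [0.4925, -0.3834, 0.0673]
orientation: [0.0, 0.994, -0.112, 0.0]
wrist_force: [-4.3, 1.8, 6.3]
opening: 0.569
[ 0.49251126 -0.38341366  0.06726182] 0.5711086077214684 [-1.70442249  2.51849598  5.92173591]
```

View pics/w15.png

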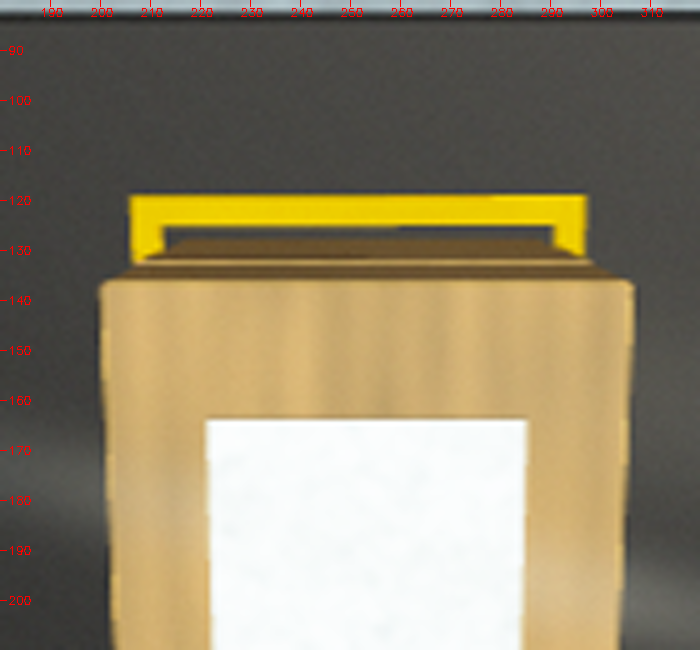

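```bash
python3 -m inch '[{"tx":0,"ty":0,"tz":0,"wx":0,"wy":0,"wz":0},{"tx":0,"ty":0,"tz":0,"wx":0,"wy":0,"wz":0},{"tx":0,"ty":0,"tz":0,"wx":0,"wy":0,"wz":0},{"tx":0,"ty":0,"tz":-0.02,"wx":0,"wy":0,"wz":0},{"tx":0,"ty":0,"tz":-0.05,"wx":0,"wy":0,"wz":0},{"tx":0,"ty":0,"tz":-0.08,"wx":0,"wy":0,"wz":0}]' 0 30
python3 - <<'E'
from h import *
go((.60,.178,.16),np.radians(-2));
E
```

```text
time: 15.35
tool_pos: [0.4917, -0.3829, 0.1464]
orientation: [-0.001, 0.994, -0.112, -0.001]
wrist_force: [1.1, -0.0, 1.0]
opening: 0.937
t [-0.0191 -0.5709 -0.0131] w [-0.001   0.0016 -0.1892]  rows>= 13.7
```

```bash
python3 -m inch '[{"tx":-0.019,"ty":-0.571,"tz":-0.013,"wx":0,"wy":0,"wz":-0.189},{"tx":-0.019,"ty":-0.571,"tz":-0.013,"wx":0,"wy":0,"wz":-0.189},{"tx":-0.019,"ty":-0.571,"tz":-0.013,"wx":0,"wy":0,"wz":-0.189},{"tx":-0.019,"ty":-0.571,"tz":-0.013,"wx":0,"wy":0,"wz":-0.189},{"tx":-0.019,"ty":-0.571,"tz":-0.013,"wx":0,"wy":0,"wz":-0.189},{"tx":-0.019,"ty":-0.571,"tz":-0.013,"wx":0,"wy":0,"wz":-0.189},{"tx":-0.019,"ty":-0.571,"tz":-0.013,"wx":0,"wy":0,"wz":-0.189},{"tx":-0.019,"ty":-0.571,"tz":-0.013,"wx":0,"wy":0,"wz":-0.189},{"tx":-0.019,"ty":-0.571,"tz":-0.013,"wx":0,"wy":0,"wz":-0.189},{"tx":-0.019,"ty":-0.571,"tz":-0.013,"wx":0,"wy":0,"wz":-0.189},{"tx":-0.019,"ty":-0.571,"tz":-0.013,"wx":0,"wy":0,"wz":-0.189},{"tx":-0.019,"ty":-0.571,"tz":-0.013,"wx":0,"wy":0,"wz":-0.189}]' 0 30
python3 - <<'E'
from h import *
go((.60,.178,.16),np.radians(-2));
E
```

```text
time: 16.35
tool_pos: [0.5874, 0.1095, 0.1579]
orientation: [0.0, 1.0, -0.018, 0.0]
wrist_force: [1.3, -0.6, -0.3]
opening: 1.003
t [ 0.0102 -0.069  -0.0021] w [ 0.0001 -0.0007 -0.0007]  rows>= 1.7
```

```bash
python3 -m inch '[{"tx":0.004,"ty":-0.069,"tz":0,"wx":0,"wy":0,"wz":0},{"tx":0.004,"ty":-0.069,"tz":0,"wx":0,"wy":0,"wz":0},{"tx":0.004,"ty":-0.069,"tz":0,"wx":0,"wy":0,"wz":0},{"tx":0.004,"ty":-0.069,"tz":0,"wx":0,"wy":0,"wz":0},{"tx":0.004,"ty":-0.069,"tz":0,"wx":0,"wy":0,"wz":0}]' 0 30
python3 - <<'E'
from h import *
c,im=wshot("w16.png"); crop(im,100,0,320,220,2,"w16.png",20)
o=ctrl.observe();print(o["tool_pos"],o["opening"],o["wrist_force"])
E
```

```text
time: 16.77
tool_pos: [0.5937, 0.1756, 0.1574]
orientation: [0.0, 1.0, -0.018, -0.0]
wrist_force: [-0.1, -1.2, 0.2]
opening: 0.999
[0.59390081 0.17479788 0.1574328 ] 0.9968642867580771 [ 0.15000237 -1.26238384 -0.02598064]
```

View pics/w16.png

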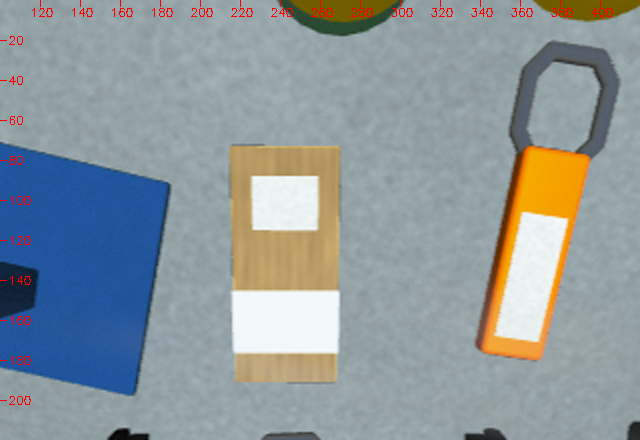

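```bash
python3 - <<'E'
from h import *
c=np.load("pics/w16.png.npz")
m=quad("white",c,[(215.5,73.5),(269.5,73),(268.5,191),(217.5,191)],.024)
edge("w16.png",(215.5,73.5),(269.5,73),.024)
a,b=P(c,(184.5,91.5),.008),P(c,(167,197.5),.008); print("plate",a,b,np.linalg.norm(a-b),np.degrees(np.arctan2(*(a-b)[[1,0]])))
go((*m,.006),np.radians(-2));
E
```

```text
white [0.638  0.1831] yawL -2.33 yawW -1.88 L 0.1095 W 0.0494
edge mid in tool [ 0.0984 -0.0099  0.1334] centre dx 0.0434 W 0.0486 skew deg 0.51
plate [0.67994589 0.2377806  0.008     ] [0.57508798 0.26562659 0.008     ] 0.10849230505094475 -14.872169430481666
t [ 0.0437 -0.0101  0.1514] w [ 0.001  -0.     -0.0021]  rows>= 3.8
```

```bash
python3 - <<'E'
from h import *
c=np.load("pics/w16.png.npz")
print("oil near edge",P(c,(235,17/2*1.0),.0)[:2] if 0 else P(c,(269,17),.02))
E
python3 -m inch '[{"tx":0.024,"ty":-0.0095,"tz":0.03,"wx":0,"wy":0,"wz":0},{"tx":0.024,"ty":-0.0095,"tz":0.065,"wx":0,"wy":0,"wz":0},{"tx":0.024,"ty":-0.0095,"tz":0.1,"wx":0,"wy":0,"wz":0},{"tx":0.024,"ty":-0.0095,"tz":0.13,"wx":0,"wy":0,"wz":0},{"tx":0.024,"ty":-0.0095,"tz":0.147,"wx":0,"wy":0,"wz":0},{"tx":0.024,"ty":-0.0095,"tz":0.151,"wx":0,"wy":0,"wz":0},{"tx":0.024,"ty":-0.0095,"tz":0.151,"wx":0,"wy":0,"wz":0},{"tx":0.024,"ty":-0.0095,"tz":0.151,"wx":0,"wy":0,"wz":0}]' 0 30
```

```text
oil near edge [0.73864142 0.15571508 0.02      ]
time: 17.48
tool_pos: [0.6189, 0.1844, 0.008]
orientation: [-0.0, 1.0, -0.018, 0.001]
wrist_force: [-1.2, 0.9, 0.4]
opening: 1.006
```

```bash
python3 -m inch '[{"tx":0,"ty":0,"tz":0,"wx":0,"wy":0,"wz":0},{"tx":0,"ty":0,"tz":0,"wx":0,"wy":0,"wz":0},{"tx":0,"ty":0,"tz":0,"wx":0,"wy":0,"wz":0},{"tx":0,"ty":0,"tz":0,"wx":0,"wy":0,"wz":0},{"tx":0,"ty":0,"tz":0,"wx":0,"wy":0,"wz":0},{"tx":0,"ty":0,"tz":0,"wx":0,"wy":0,"wz":0},{"tx":0,"ty":0,"tz":0,"wx":0,"wy":0,"wz":0},{"tx":0,"ty":0,"tz":0,"wx":0,"wy":0,"wz":0}]' 1 40
python3 - <<'E'
from h import *
c,im=wshot("w17.png"); crop(im,180,80,140,140,5,"w17.png",10)
o=ctrl.observe();print(o["tool_pos"],o["opening"],o["wrist_force"])
E
```

```text
time: 18.15
tool_pos: [0.6179, 0.185, 0.0067]
orientation: [0.0, 1.0, -0.018, 0.0]
wrist_force: [-0.6, 0.8, 2.2]
opening: 0.573
[0.61791543 0.18495376 0.00667823] 0.5696126726007904 [-0.1865317  -1.03175138  1.84093224]
```

View pics/w17.png

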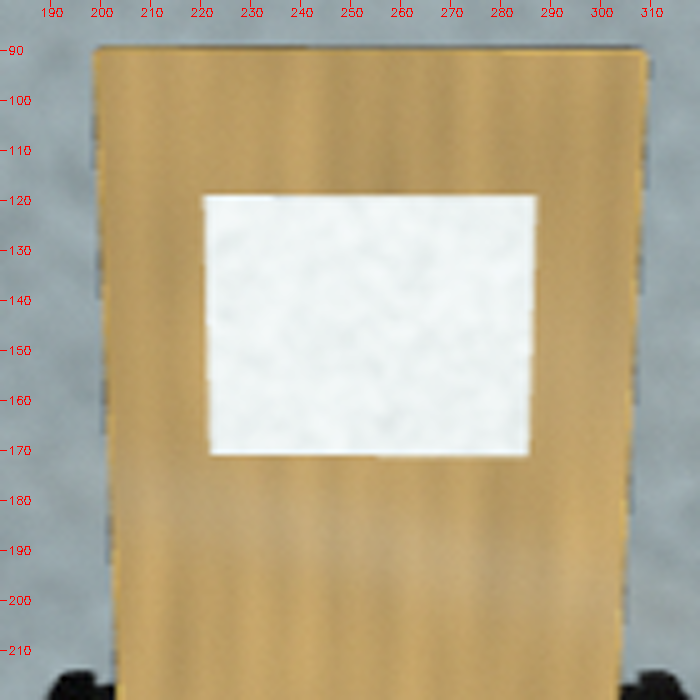

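```bash
python3 - <<'E'
from h import *
edge("w17.png",(199,90),(309.5,90.3),.024)
go((.50,-.03,.15),np.radians(-8))
E
```

```text
edge mid in tool [ 0.0749  0.0009 -0.0173] centre dx 0.0199 W 0.0495 skew deg -0.22
t [-0.1103  0.219  -0.1433] w [ 0.0002 -0.      0.1044]  rows>= 6.8
```

```bash
python3 -m inch '[{"tx":0,"ty":0,"tz":-0.03,"wx":0,"wy":0,"wz":0},{"tx":0,"ty":0,"tz":-0.07,"wx":0,"wy":0,"wz":0},{"tx":-0.01,"ty":0.02,"tz":-0.105,"wx":0,"wy":0,"wz":0.01},{"tx":-0.11,"ty":0.219,"tz":-0.143,"wx":0,"wy":0,"wz":0.104},{"tx":-0.11,"ty":0.219,"tz":-0.143,"wx":0,"wy":0,"wz":0.104},{"tx":-0.11,"ty":0.219,"tz":-0.143,"wx":0,"wy":0,"wz":0.104},{"tx":-0.11,"ty":0.219,"tz":-0.143,"wx":0,"wy":0,"wz":0.104},{"tx":-0.11,"ty":0.219,"tz":-0.143,"wx":0,"wy":0,"wz":0.104},{"tx":-0.11,"ty":0.219,"tz":-0.143,"wx":0,"wy":0,"wz":0.104},{"tx":-0.11,"ty":0.219,"tz":-0.143,"wx":0,"wy":0,"wz":0.104}]' 1 40
python3 - <<'E'
from h import *
go((.4728,-.3786,.12),np.radians(-12.85))
E
```

```text
time: 19.03
tool_pos: [0.4984, -0.0352, 0.15]
orientation: [0.001, 0.997, -0.073, -0.0]
wrist_force: [0.9, 0.7, -3.0]
opening: 0.575
t [0.0246 0.3434 0.0309] w [ 0.0028 -0.      0.0784]  rows>= 8.3
```

```bash
python3 -m inch '[{"tx":0.023,"ty":0.343,"tz":0,"wx":0,"wy":0,"wz":0.083},{"tx":0.023,"ty":0.343,"tz":0,"wx":0,"wy":0,"wz":0.083},{"tx":0.023,"ty":0.343,"tz":0,"wx":0,"wy":0,"wz":0.083},{"tx":0.023,"ty":0.343,"tz":0,"wx":0,"wy":0,"wz":0.083},{"tx":0.023,"ty":0.343,"tz":0,"wx":0,"wy":0,"wz":0.083},{"tx":0.023,"ty":0.343,"tz":0,"wx":0,"wy":0,"wz":0.083},{"tx":0.023,"ty":0.343,"tz":0.02,"wx":0,"wy":0,"wz":0.083},{"tx":0.023,"ty":0.343,"tz":0.03,"wx":0,"wy":0,"wz":0.083},{"tx":0.023,"ty":0.343,"tz":0.042,"wx":0,"wy":0,"wz":0.083},{"tx":0.023,"ty":0.343,"tz":0.042,"wx":0,"wy":0,"wz":0.083},{"tx":0.023,"ty":0.343,"tz":0.042,"wx":0,"wy":0,"wz":0.083},{"tx":0.023,"ty":0.343,"tz":0.042,"wx":0,"wy":0,"wz":0.083}]' 1 40
python3 - <<'E'
from h import *
ctrl.grab_frame("scene")
c,im=wshot("w18.png"); crop(im,180,60,140,150,5,"w18.png",10)
o=ctrl.observe();print(o["tool_pos"],o["opening"],o["wrist_force"])
go((.4728,-.3786,.0907),np.radians(-12.85))
E
```

```text
time: 20.03
tool_pos: [0.4763, -0.3713, 0.1076]
orientation: [-0.001, 0.994, -0.11, 0.0]
wrist_force: [0.0, 0.3, -2.9]
opening: 0.57
[ 0.47672553 -0.37139634  0.10851461] 0.5776890930955839 [-0.01164736 -0.73786448 -2.53306044]
t [-0.0023  0.0079  0.0178] w [-0.0001 -0.0013  0.0045]  rows>= 0.5
```

View pics/w18.png

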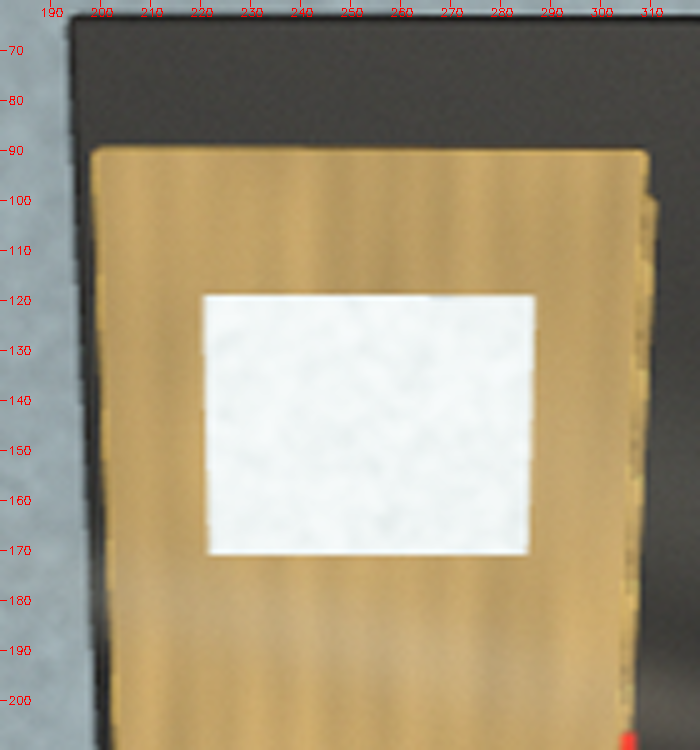

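```bash
python3 -m inch '[{"tx":-0.0023,"ty":0.0078,"tz":0,"wx":0,"wy":0,"wz":0.001},{"tx":-0.0023,"ty":0.0078,"tz":0.002,"wx":0,"wy":0,"wz":0.001},{"tx":-0.0023,"ty":0.0078,"tz":0.01,"wx":0,"wy":0,"wz":0.001},{"tx":-0.0023,"ty":0.0078,"tz":0.014,"wx":0,"wy":0,"wz":0.001},{"tx":-0.0023,"ty":0.0078,"tz":0.016,"wx":0,"wy":0,"wz":0.001},{"tx":-0.0023,"ty":0.0078,"tz":0.016,"wx":0,"wy":0,"wz":0.001},{"tx":-0.0023,"ty":0.0078,"tz":0.016,"wx":0,"wy":0,"wz":0.001}]' 1 40
python3 - <<'E'
from h import *
c,im=wshot("w19.png"); crop(im,180,60,140,150,5,"w19.png",10)
o=ctrl.observe();print(o["tool_pos"],o["opening"],o["wrist_force"])
go((.4728,-.3786,.0907),np.radians(-12.85))
E
```

```text
time: 20.72
tool_pos: [0.4715, -0.3798, 0.0914]
orientation: [-0.0, 0.994, -0.111, -0.0]
wrist_force: [0.1, 0.4, -1.3]
opening: 0.571
[ 0.47159634 -0.37984679  0.09154006] 0.5723066064277648 [-0.25912656 -0.47407845 -1.56585391]
t [ 0.0009 -0.0015  0.0008] w [-0.     -0.0001  0.0013]  rows>= 0.0
```

View pics/w19.png

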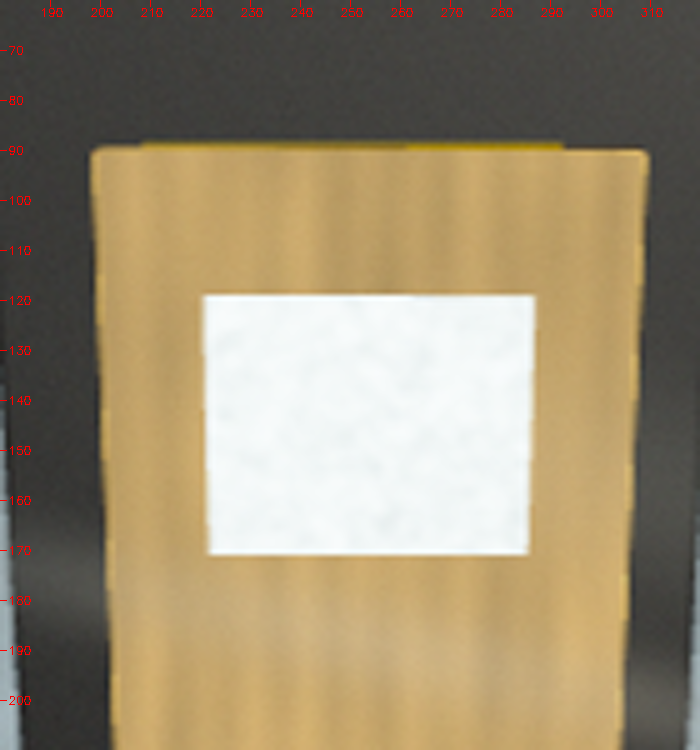

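```bash
python3 -m inch '[{"tx":0.0009,"ty":-0.0013,"tz":0,"wx":0,"wy":0,"wz":0},{"tx":0.0009,"ty":-0.0013,"tz":0,"wx":0,"wy":0,"wz":0},{"tx":0.0009,"ty":-0.0013,"tz":0.001,"wx":0,"wy":0,"wz":0},{"tx":0.0009,"ty":-0.0013,"tz":0.002,"wx":0,"wy":0,"wz":0},{"tx":0.0009,"ty":-0.0013,"tz":0.002,"wx":0,"wy":0,"wz":0}]' 1 40
python3 - <<'E'
from h import *
o=ctrl.observe();print(o["tool_pos"],o["opening"],o["wrist_force"])
go((.4728,-.3786,.0907),np.radians(-12.85))
E
```

```text
time: 21.18
tool_pos: [0.473, -0.3788, 0.0906]
orientation: [0.0, 0.994, -0.111, 0.0]
wrist_force: [-3.3, 3.8, 6.3]
opening: 0.57
[ 0.47297611 -0.3788343   0.09064083] 0.5699113337512735 [-3.32422491  3.82952645  6.25896174]
t [-0.0002 -0.0002 -0.0001] w [ 0.0003 -0.0006  0.0013]  rows>= 0.0
```

Release, and back off to look at the pile.

```bash
python3 -m inch '[{"tx":0,"ty":0,"tz":0,"wx":0,"wy":0,"wz":0},{"tx":0,"ty":0,"tz":0,"wx":0,"wy":0,"wz":0},{"tx":0,"ty":0,"tz":0,"wx":0,"wy":0,"wz":0},{"tx":0,"ty":0,"tz":-0.02,"wx":0,"wy":0,"wz":0},{"tx":0,"ty":0,"tz":-0.05,"wx":0,"wy":0,"wz":0},{"tx":0,"ty":0,"tz":-0.08,"wx":0,"wy":0,"wz":0},{"tx":-0.04,"ty":0,"tz":-0.12,"wx":0,"wy":0,"wz":0},{"tx":-0.08,"ty":0,"tz":-0.16,"wx":0,"wy":0,"wz":0},{"tx":-0.08,"ty":0,"tz":-0.16,"wx":0,"wy":0,"wz":0},{"tx":-0.08,"ty":0,"tz":-0.16,"wx":0,"wy":0,"wz":0}]' 0 30
python3 - <<'E'
from h import *
c,im=wshot("w20.png"); crop(im,150,0,220,220,3,"w20.png",20)
a=ctrl.grab_frame("scene");b=ctrl.grab_frame("side")
cv2.imwrite("pics/raw_s20.png",a);cv2.imwrite("pics/raw_d20.png",b)
A=cv2.resize(a[200:300,110:230],None,fx=5,fy=5,interpolation=cv2.INTER_CUBIC);cv2.imwrite("pics/s20.png",A)
crop(a,180,140,200,160,4,"s21.png",20)
E
```

```text
time: 22.02
tool_pos: [0.3928, -0.3629, 0.2552]
orientation: [0.003, 0.994, -0.113, 0.003]
wrist_force: [0.4, -0.9, 1.1]
opening: 0.995
```

View pics/w20.png

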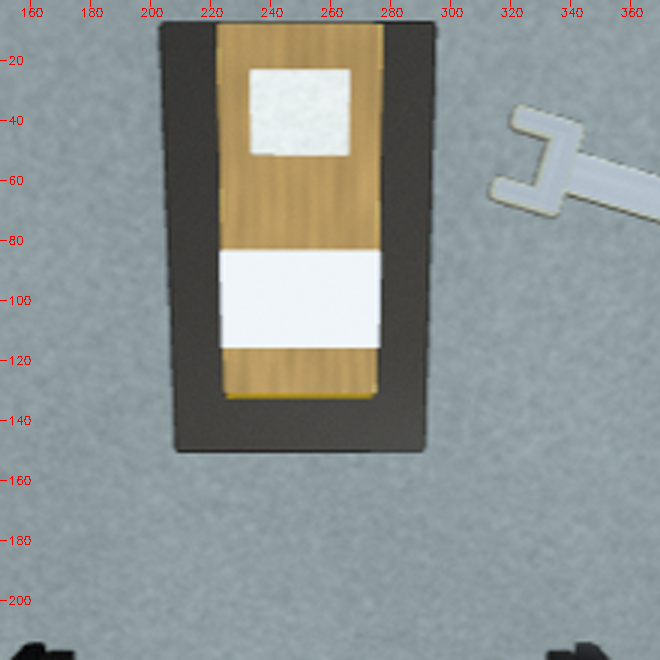

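View pics/s20.png

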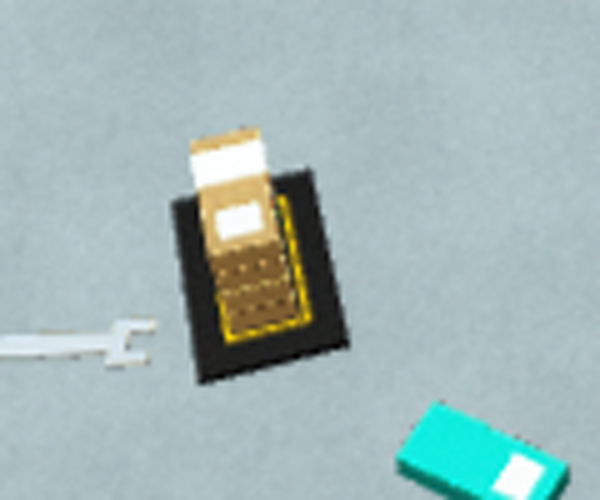

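View pics/s21.png

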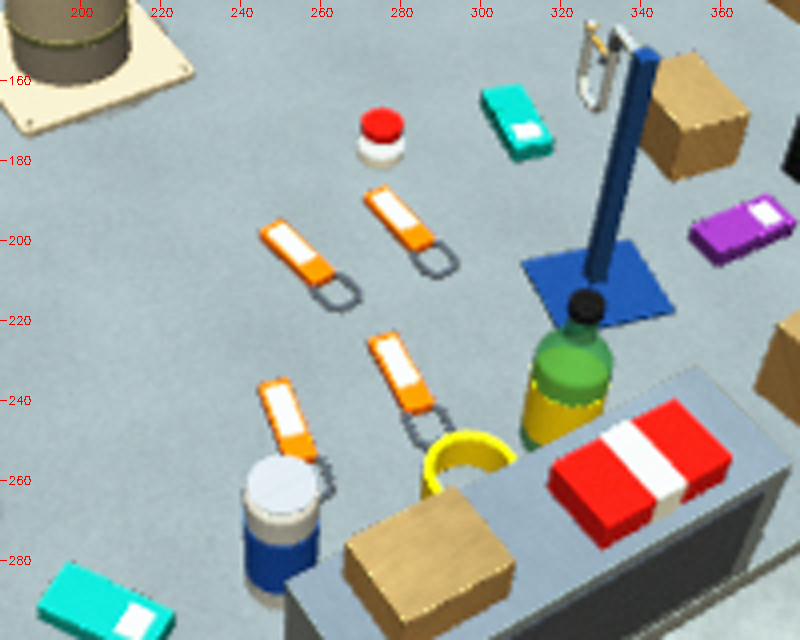

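```bash
python3 - <<'E'
from h import *
go((.50,-.10,.26),np.radians(-13+85)); print(ctrl.observe()["joint_pos"].round(2))
E
```

```text
t [ 0.0448 -0.278  -0.0106] w [ 5.0000e-04 -1.0000e-04 -1.4799e+00]  rows>= 11.8
[ 0.9   0.13 -0.27  1.65  0.04  1.36 -1.17]
```

```bash
python3 -m inch '[{"tx":0.045,"ty":-0.278,"tz":-0.01,"wx":0,"wy":0,"wz":-1.48},{"tx":0.045,"ty":-0.278,"tz":-0.01,"wx":0,"wy":0,"wz":-1.48},{"tx":0.045,"ty":-0.278,"tz":-0.01,"wx":0,"wy":0,"wz":-1.48},{"tx":0.045,"ty":-0.278,"tz":-0.01,"wx":0,"wy":0,"wz":-1.48},{"tx":0.045,"ty":-0.278,"tz":-0.01,"wx":0,"wy":0,"wz":-1.48},{"tx":0.045,"ty":-0.278,"tz":-0.01,"wx":0,"wy":0,"wz":-1.48},{"tx":0.045,"ty":-0.278,"tz":-0.01,"wx":0,"wy":0,"wz":-1.48},{"tx":0.045,"ty":-0.278,"tz":-0.01,"wx":0,"wy":0,"wz":-1.48},{"tx":0.045,"ty":-0.278,"tz":-0.01,"wx":0,"wy":0,"wz":-1.48},{"tx":0.045,"ty":-0.278,"tz":-0.01,"wx":0,"wy":0,"wz":-1.48},{"tx":0.045,"ty":-0.278,"tz":-0.01,"wx":0,"wy":0,"wz":-1.48},{"tx":0.045,"ty":-0.278,"tz":-0.01,"wx":0,"wy":0,"wz":-1.48}]' 0 30
python3 - <<'E'
from h import *
go((.53,.13,.24),np.radians(175)); print(ctrl.observe()["joint_pos"].round(2))
E
```

```text
time: 23.17
tool_pos: [0.5003, -0.0992, 0.258]
orientation: [-0.001, 0.807, 0.591, -0.0]
wrist_force: [-0.0, 0.1, 1.1]
opening: 1.0
t [ 0.2275 -0.0407  0.0183] w [-1.0000e-03 -3.0000e-03 -1.7896e+00]  rows>= 14.3
[ 0.66  0.1  -0.59  1.68  0.06  1.38 -0.24]
```

```bash
python3 -m inch '[{"tx":0.2275,"ty":-0.041,"tz":0.018,"wx":0,"wy":0,"wz":-1.79},{"tx":0.2275,"ty":-0.041,"tz":0.018,"wx":0,"wy":0,"wz":-1.79},{"tx":0.2275,"ty":-0.041,"tz":0.018,"wx":0,"wy":0,"wz":-1.79},{"tx":0.2275,"ty":-0.041,"tz":0.018,"wx":0,"wy":0,"wz":-1.79},{"tx":0.2275,"ty":-0.041,"tz":0.018,"wx":0,"wy":0,"wz":-1.79},{"tx":0.2275,"ty":-0.041,"tz":0.018,"wx":0,"wy":0,"wz":-1.79},{"tx":0.2275,"ty":-0.041,"tz":0.018,"wx":0,"wy":0,"wz":-1.79},{"tx":0.2275,"ty":-0.041,"tz":0.018,"wx":0,"wy":0,"wz":-1.79},{"tx":0.2275,"ty":-0.041,"tz":0.018,"wx":0,"wy":0,"wz":-1.79},{"tx":0.2275,"ty":-0.041,"tz":0.018,"wx":0,"wy":0,"wz":-1.79},{"tx":0.2275,"ty":-0.041,"tz":0.018,"wx":0,"wy":0,"wz":-1.79},{"tx":0.2275,"ty":-0.041,"tz":0.018,"wx":0,"wy":0,"wz":-1.79}]' 0 30
python3 -m inch '[{"tx":0,"ty":0,"tz":0,"wx":0,"wy":0,"wz":-0.3},{"tx":0,"ty":0,"tz":0,"wx":0,"wy":0,"wz":-0.3},{"tx":0,"ty":0,"tz":0,"wx":0,"wy":0,"wz":-0.3},{"tx":0,"ty":0,"tz":0,"wx":0,"wy":0,"wz":-0.3},{"tx":0,"ty":0,"tz":0,"wx":0,"wy":0,"wz":-0.3}]' 0 30
python3 - <<'E'
from h import *
c,im=wshot("w22.png"); crop(im,0,0,512,225,1,"w22.png",20); cv2.imwrite("pics/w22.png",cv2.resize(cv2.imread("pics/w22.png"),None,fx=1.5,fy=1.5,interpolation=cv2.INTER_CUBIC))
go((.53,.13,.24),np.radians(175)); print(ctrl.observe()["joint_pos"].round(2))
E
```

```text
time: 24.17
tool_pos: [0.5312, 0.1299, 0.2401]
orientation: [-0.001, 0.188, 0.982, 0.0]
wrist_force: [0.0, 0.7, -0.4]
opening: 0.995
time: 24.58
tool_pos: [0.5312, 0.1295, 0.2406]
orientation: [-0.001, 0.043, 0.999, 0.001]
wrist_force: [-0.1, 0.3, -0.1]
opening: 0.994
t [0.0013 0.0005 0.0008] w [ 0.0007 -0.0014  0.0007]  rows>= 0.0
[ 0.49  0.28 -0.96  1.6   0.23  1.38  0.99]
```

View pics/w22.png

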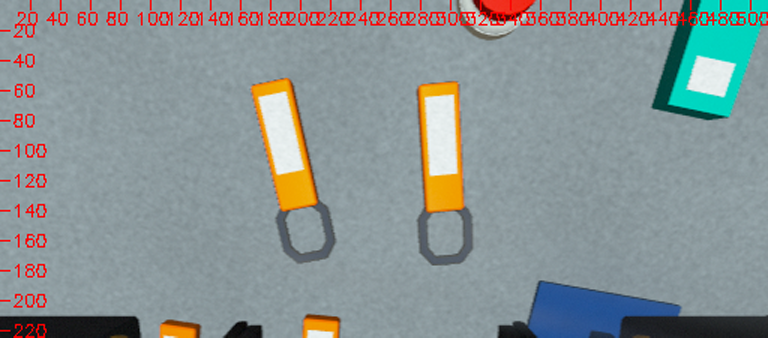

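```bash
python3 - <<'E'
from h import *
im=cv2.imread("pics/raw_w22.png"); crop(im,150,40,180,150,4,"w22b.png",10)
E
```

```text
(no output)
```

View pics/w22b.png

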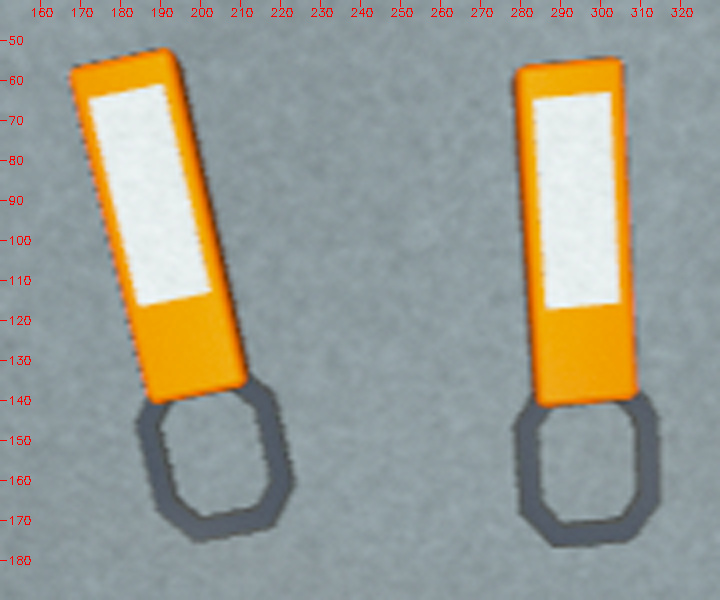

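```bash
python3 - <<'E'
from h import *
c=np.load("pics/w22.png.npz")
B=quad("B",c,[(516,70),(622,60),(637,393),(540,404)],.016,(150,40),4)
A=quad("A",c,[(71,72),(170,50),(245,385),(153,402)],.016,(150,40),4)
eb=P(c,(150+594/4,40+534/4),.008);ea=P(c,(150+233/4,40+526/4),.008)
for n,m,e in(("B",B,eb),("A",A,ea)):
    d=e[:2]-m; print(n,e,np.linalg.norm(d),np.degrees(np.arctan2(d[1],d[0])))
E
```

```text
B [0.4561 0.186 ] yawL -179.67 yawW 180.72 L 0.0966 W 0.0305
A [0.4438 0.0612] yawL -173.89 yawW 185.92 L 0.0975 W 0.0294
B [0.54893629 0.18685268 0.008     ] 0.09284003446889164 0.5123395566774994
A [0.53606693 0.07047723 0.008     ] 0.09269285058322434 5.749837458672195
```

```bash
python3 - <<'E'
from h import *
go((.481,.1863,.06),np.radians(180.5));go((.481,.1863,.003),np.radians(180.5))
E
```

```text
t [0.0547 0.0522 0.1809] w [ 0.0008 -0.0014 -0.0952]  rows>= 4.7
t [0.0546 0.0522 0.2379] w [ 0.0008 -0.0014 -0.0952]  rows>= 6.0
```

```bash
python3 -m inch '[{"tx":0.054,"ty":0.052,"tz":0.18,"wx":0,"wy":0,"wz":-0.095},{"tx":0.054,"ty":0.052,"tz":0.18,"wx":0,"wy":0,"wz":-0.095},{"tx":0.054,"ty":0.052,"tz":0.18,"wx":0,"wy":0,"wz":-0.095},{"tx":0.054,"ty":0.052,"tz":0.18,"wx":0,"wy":0,"wz":-0.095},{"tx":0.054,"ty":0.052,"tz":0.18,"wx":0,"wy":0,"wz":-0.095},{"tx":0.054,"ty":0.052,"tz":0.185,"wx":0,"wy":0,"wz":-0.095},{"tx":0.054,"ty":0.052,"tz":0.205,"wx":0,"wy":0,"wz":-0.095},{"tx":0.054,"ty":0.052,"tz":0.225,"wx":0,"wy":0,"wz":-0.095},{"tx":0.054,"ty":0.052,"tz":0.236,"wx":0,"wy":0,"wz":-0.095},{"tx":0.054,"ty":0.052,"tz":0.237,"wx":0,"wy":0,"wz":-0.095},{"tx":0.054,"ty":0.052,"tz":0.237,"wx":0,"wy":0,"wz":-0.095},{"tx":0.054,"ty":0.052,"tz":0.237,"wx":0,"wy":0,"wz":-0.095}]' 0 30
python3 - <<'E'
from h import *
c,im=wshot("w23.png"); crop(im,130,40,260,250,3,"w23.png",20)
o=ctrl.observe();print(o["tool_pos"],o["opening"],o["wrist_force"])
go((.481,.1863,.003),np.radians(180.5))
E
```

```text
time: 25.63
tool_pos: [0.4829, 0.1856, 0.0059]
orientation: [0.001, -0.005, 1.0, 0.0]
wrist_force: [-0.1, -0.4, -0.3]
opening: 1.005
[0.48294069 0.1856249  0.00592396] 1.0030427397883084 [ 0.10115004 -0.67053944 -0.01013018]
t [0.0019 0.0007 0.0029] w [0.0004 0.0018 0.0009]  rows>= 0.1
```

View pics/w23.png

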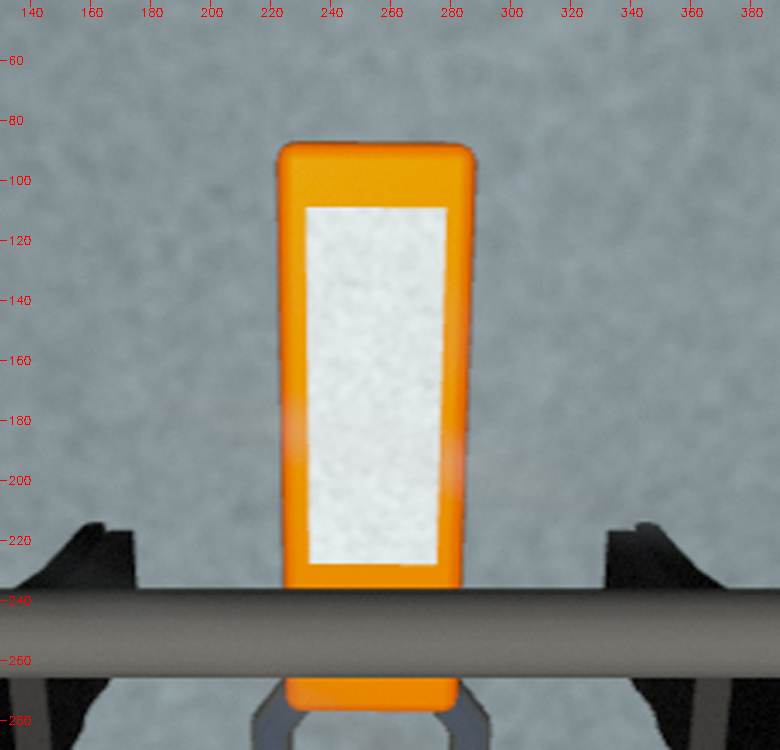

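```bash
python3 -m inch '[{"tx":0.001,"ty":0.0005,"tz":0.003,"wx":0,"wy":0,"wz":0},{"tx":0.001,"ty":0.0005,"tz":0.003,"wx":0,"wy":0,"wz":0},{"tx":0.001,"ty":0.0005,"tz":0.003,"wx":0,"wy":0,"wz":0}]' 0 60
python3 -m inch '[{"tx":0,"ty":0,"tz":0,"wx":0,"wy":0,"wz":0},{"tx":0,"ty":0,"tz":0,"wx":0,"wy":0,"wz":0},{"tx":0,"ty":0,"tz":0,"wx":0,"wy":0,"wz":0},{"tx":0,"ty":0,"tz":0,"wx":0,"wy":0,"wz":0},{"tx":0,"ty":0,"tz":0,"wx":0,"wy":0,"wz":0},{"tx":0,"ty":0,"tz":0,"wx":0,"wy":0,"wz":0},{"tx":0,"ty":0,"tz":0,"wx":0,"wy":0,"wz":0},{"tx":0,"ty":0,"tz":0,"wx":0,"wy":0,"wz":0},{"tx":0,"ty":0,"tz":0,"wx":0,"wy":0,"wz":0},{"tx":0,"ty":0,"tz":0,"wx":0,"wy":0,"wz":0}]' 1 60
python3 - <<'E'
from h import *
c,im=wshot("w24.png"); crop(im,180,70,150,150,5,"w24.png",10)
o=ctrl.observe();print(o["tool_pos"],o["opening"],o["wrist_force"])
E
```

```text
time: 25.93
tool_pos: [0.481, 0.1858, 0.0019]
orientation: [0.0, -0.005, 1.0, -0.0]
wrist_force: [-0.2, 0.1, 0.7]
opening: 0.996
time: 26.77
tool_pos: [0.4809, 0.1859, 0.0016]
orientation: [0.0, -0.005, 1.0, -0.0]
wrist_force: [-0.3, 0.2, 0.3]
opening: 0.363
[0.48092398 0.18590074 0.00159683] 0.3605836181148348 [-0.78969316  0.22608348  0.78803231]
```

View pics/w24.png

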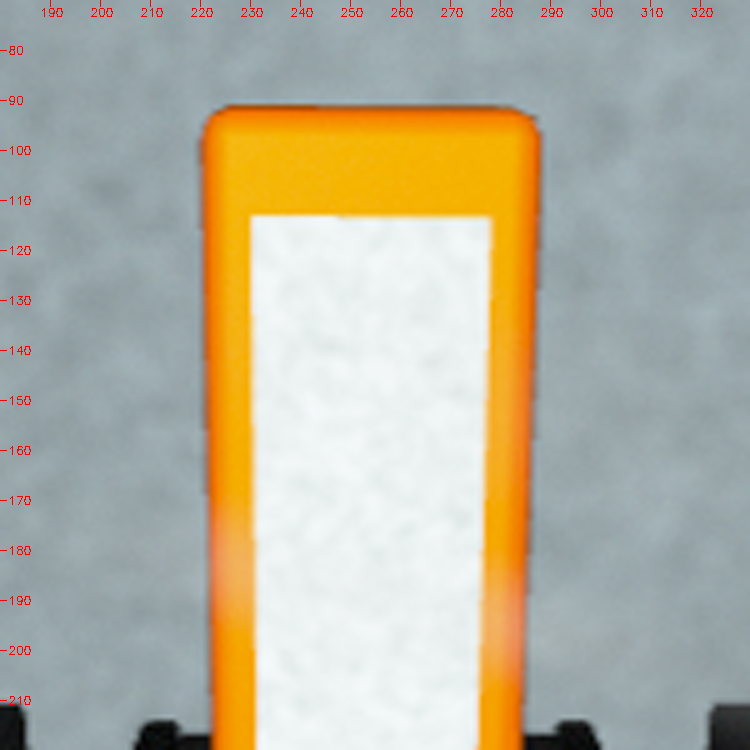

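```bash
python3 - <<'E'
from h import *
edge("w24.png",(221,91.5),(287,91.5),.010)
ex=np.array([np.cos(np.radians(-14.9)),np.sin(np.radians(-14.9))])
n=np.array([.533,.345]); t=n+ex*(-.055-.03)
print(t); go((*t,.31),np.radians(165.1))
E
```

```text
edge mid in tool [ 0.0753  0.0001 -0.0084] centre dx 0.0203 W 0.0314 skew deg -0.08
[0.45085803 0.36685629]
t [ 0.0282  0.1812 -0.3084] w [-0.      0.      0.2703]  rows>= 8.6
```

```bash
python3 -m inch '[{"tx":0,"ty":0,"tz":-0.03,"wx":0,"wy":0,"wz":0},{"tx":0,"ty":0,"tz":-0.07,"wx":0,"wy":0,"wz":0},{"tx":0,"ty":0,"tz":-0.11,"wx":0,"wy":0,"wz":0},{"tx":0,"ty":0,"tz":-0.15,"wx":0,"wy":0,"wz":0},{"tx":0.01,"ty":0.02,"tz":-0.18,"wx":0,"wy":0,"wz":0.05},{"tx":0.028,"ty":0.181,"tz":-0.308,"wx":0,"wy":0,"wz":0.27},{"tx":0.028,"ty":0.181,"tz":-0.308,"wx":0,"wy":0,"wz":0.27},{"tx":0.028,"ty":0.181,"tz":-0.308,"wx":0,"wy":0,"wz":0.27},{"tx":0.028,"ty":0.181,"tz":-0.308,"wx":0,"wy":0,"wz":0.27},{"tx":0.028,"ty":0.181,"tz":-0.308,"wx":0,"wy":0,"wz":0.27},{"tx":0.028,"ty":0.181,"tz":-0.308,"wx":0,"wy":0,"wz":0.27},{"tx":0.028,"ty":0.181,"tz":-0.308,"wx":0,"wy":0,"wz":0.27}]' 1 60
python3 - <<'E'
from h import *
ctrl.grab_frame("wrist")
a=ctrl.grab_frame("scene");b=ctrl.grab_frame("side")
cv2.imwrite("pics/raw_s25.png",a);cv2.imwrite("pics/raw_d25.png",b)
crop(a,270,80,100,100,7,"s25.png",10);crop(b,140,140,120,100,6,"d25.png",10)
o=ctrl.observe();print(o["tool_pos"],o["opening"],o["wrist_force"],o["joint_pos"].round(2))
E
```

```text
time: 27.82
tool_pos: [0.4498, 0.3692, 0.3105]
orientation: [0.0, 0.127, 0.992, 0.001]
wrist_force: [0.4, 0.3, -0.8]
opening: 0.362
[0.45158387 0.36510999 0.30851197] 0.360994788551272 [ 0.45966691 -0.41017403 -1.09577698] [ 0.03  0.36 -1.02  1.4   0.3   1.55  0.34]
```

View pics/s25.png

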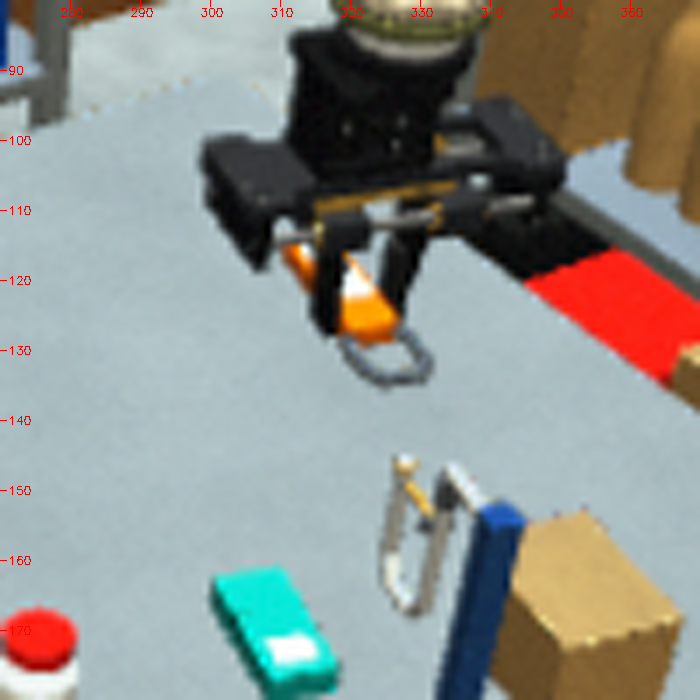

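View pics/d25.png

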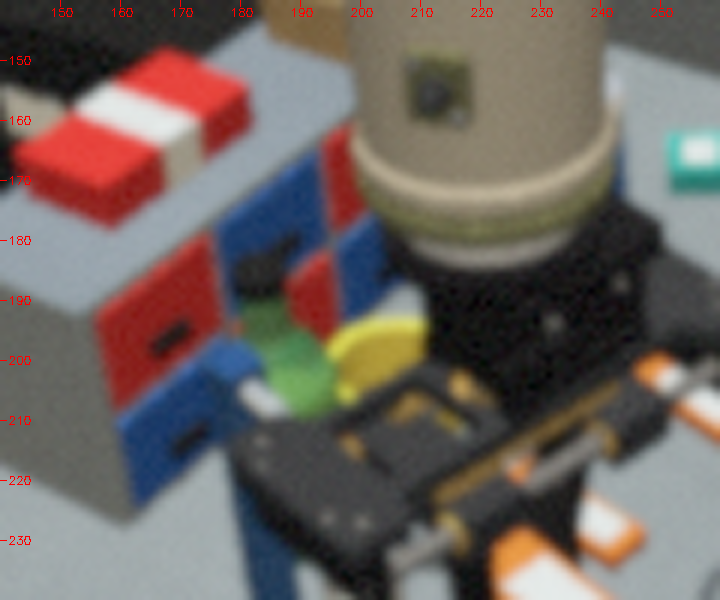

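```bash
cat > ov.py <<'E'
from h import *
def ov(img,name,xbar=-.067,tz=-.0064,n=(.533,.3445),box=(270,80,100,100,7),fn="ov.png"):
    s=ctrl.get_calibration(name); o=ctrl.observe(); r=rot(o["orientation"]); p=o["tool_pos"]
    x0,y0,w,h,k=box; c=cv2.resize(img[y0:y0+h,x0:x0+w],None,fx=k,fy=k,interpolation=cv2.INTER_CUBIC)
    def dot(q,col):
        u=proj(s,q); cv2.circle(c,(int((u[0]-x0+.5)*k),int((u[1]-y0+.5)*k)),2,col,-1); return u.round(1)
    for yy in (-.015,0,.015): u=dot(p+r.apply([xbar,yy,tz]),(0,0,255)); 
    for a,b in((-.025,.016),(-.025,-.016)): dot(p+r.apply([a,b,tz-.008]),(255,0,255))
    ex=np.array([np.cos(np.radians(-14.9)),np.sin(np.radians(-14.9)),0])
    N=np.array([*n,0])
    print("nose",dot(N+[0,0,.268],(0,255,0)),"back",dot(N+ex*.05+[0,0,.30],(0,255,0)),"bottom",dot(N+ex*.025+[0,0,.19],(0,255,0)),"gate end",dot(N+ex*.043+[0,0,.26],(255,255,0)))
    bar=p+r.apply([xbar,0,tz]); d=bar-N; print("bar in hook: x %.4f y %.4f z %.4f"%(d@ex,d[:2]@np.array([-ex[1],ex[0]]),bar[2]), "yaw",np.degrees(np.arctan2(*(-r.as_matrix()[:2,0])[::-1])).round(2))
    cv2.imwrite("pics/"+fn,c)
E
python3 - <<'E'
from ov import *
ov(cv2.imread("pics/raw_s25.png"),"scene",fn="ov25.png")
E
```

```text
nose [327.  145.9] back [333.7 146.9] bottom [326.5 164.8] gate end [331.2 154. ]
bar in hook: x -0.0170 y -0.0011 z 0.3149 yaw -14.98
```

View pics/ov25.png

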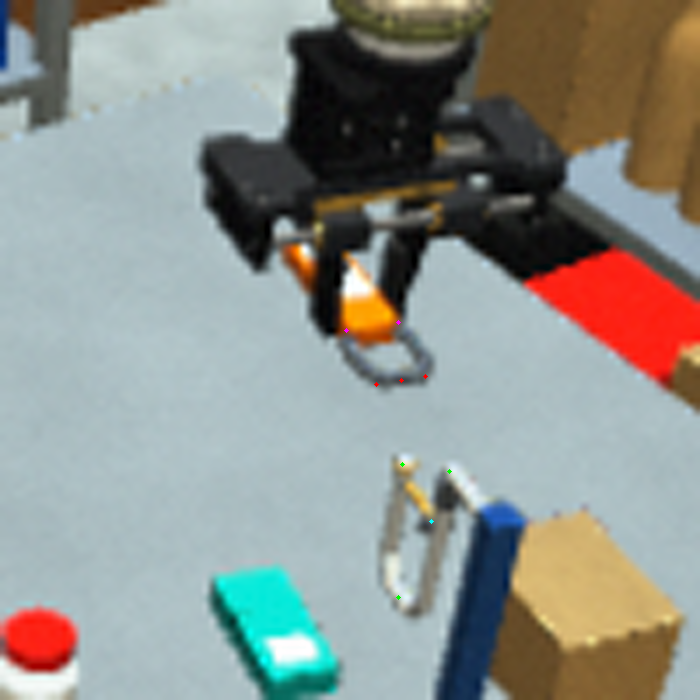

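```bash
python3 -m inch '[{"tx":-0.015,"ty":0.001,"tz":0,"wx":0,"wy":0,"wz":0},{"tx":-0.03,"ty":0.001,"tz":0.01,"wx":0,"wy":0,"wz":0},{"tx":-0.03,"ty":0.001,"tz":0.02,"wx":0,"wy":0,"wz":0},{"tx":-0.03,"ty":0.001,"tz":0.025,"wx":0,"wy":0,"wz":0},{"tx":-0.03,"ty":0.001,"tz":0.025,"wx":0,"wy":0,"wz":0},{"tx":-0.03,"ty":0.001,"tz":0.025,"wx":0,"wy":0,"wz":0}]' 1 60
python3 - <<'E'
from ov import *
a=ctrl.grab_frame("scene"); cv2.imwrite("pics/raw_s26.png",a)
ov(a,"scene",fn="ov26.png",box=(290,100,70,75,9))
o=ctrl.observe();print(o["tool_pos"],o["opening"],o["wrist_force"])
E
```

```text
time: 28.47
tool_pos: [0.4799, 0.3595, 0.284]
orientation: [-0.0, 0.129, 0.992, -0.0]
wrist_force: [-0.1, -0.3, 0.1]
opening: 0.363
nose [327.  145.9] back [333.7 146.9] bottom [326.5 164.8] gate end [331.2 154. ]
bar in hook: x 0.0117 y 0.0013 z 0.2910 yaw -14.86
[0.47986314 0.35991757 0.28462302] 0.35968086603107546 [-0.26057796  0.17771705 -0.39861761]
```

View pics/ov26.png

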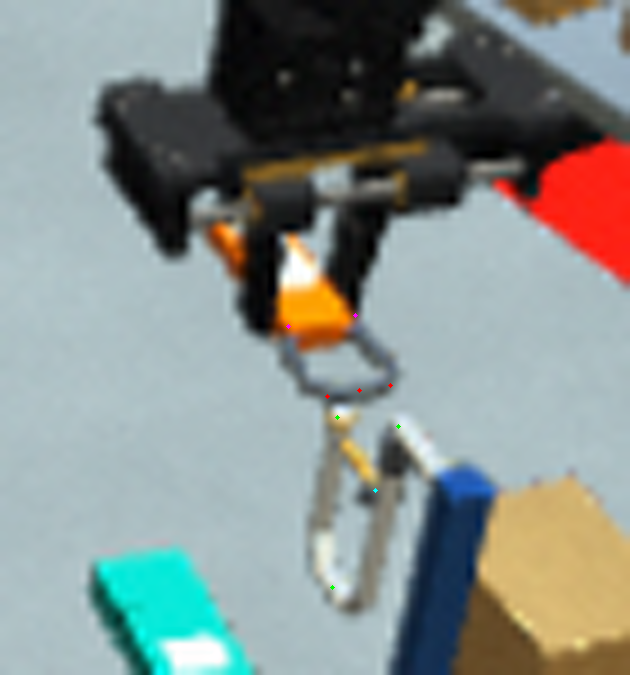

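```bash
python3 -m inch '[{"tx":0,"ty":0.002,"tz":0,"wx":0,"wy":0,"wz":0},{"tx":0,"ty":0.002,"tz":0.008,"wx":0,"wy":0,"wz":0},{"tx":0,"ty":0.002,"tz":0.016,"wx":0,"wy":0,"wz":0},{"tx":0,"ty":0.002,"tz":0.022,"wx":0,"wy":0,"wz":0},{"tx":0,"ty":0.002,"tz":0.022,"wx":0,"wy":0,"wz":0},{"tx":0,"ty":0.002,"tz":0.022,"wx":0,"wy":0,"wz":0}]' 1 60
python3 - <<'E'
from ov import *
a=ctrl.grab_frame("scene"); cv2.imwrite("pics/raw_s27.png",a)
ov(a,"scene",fn="ov27.png",box=(300,110,60,65,11))
o=ctrl.observe();print(o["tool_pos"],o["opening"],o["wrist_force"])
E
```

```text
time: 29.02
tool_pos: [0.4807, 0.3616, 0.262]
orientation: [-0.0, 0.13, 0.992, -0.0]
wrist_force: [0.3, -0.5, -0.5]
opening: 0.359
nose [327.  145.9] back [333.7 146.9] bottom [326.5 164.8] gate end [331.2 154. ]
bar in hook: x 0.0121 y 0.0033 z 0.2689 yaw -14.88
[0.48078951 0.36173846 0.26249422] 0.3603874704088361 [-0.83610222  0.04649978  0.04036878]
```

View pics/ov27.png

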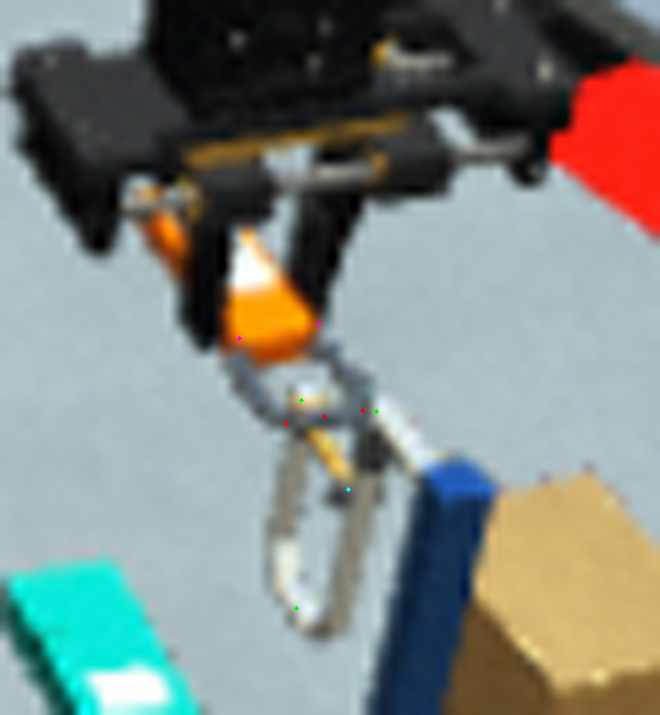

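```bash
python3 -m inch '[{"tx":0,"ty":0,"tz":0.01,"wx":0,"wy":0,"wz":0},{"tx":0,"ty":0,"tz":0.02,"wx":0,"wy":0,"wz":0},{"tx":0,"ty":0,"tz":0.028,"wx":0,"wy":0,"wz":0},{"tx":0,"ty":0,"tz":0.034,"wx":0,"wy":0,"wz":0},{"tx":0,"ty":0,"tz":0.04,"wx":0,"wy":0,"wz":0},{"tx":0,"ty":0,"tz":0.046,"wx":0,"wy":0,"wz":0},{"tx":0,"ty":0,"tz":0.05,"wx":0,"wy":0,"wz":0},{"tx":0,"ty":0,"tz":0.05,"wx":0,"wy":0,"wz":0}]' 1 60
python3 - <<'E'
from ov import *
a=ctrl.grab_frame("scene"); cv2.imwrite("pics/raw_s28.png",a)
ov(a,"scene",fn="ov28.png",box=(300,110,60,65,11))
o=ctrl.observe();print(o["tool_pos"],o["opening"],o["wrist_force"])
E
```

```text
time: 29.73
tool_pos: [0.4806, 0.3614, 0.2115]
orientation: [-0.0, 0.13, 0.992, -0.0]
wrist_force: [0.5, -0.4, -0.2]
opening: 0.361
nose [327.  145.9] back [333.7 146.9] bottom [326.5 164.8] gate end [331.2 154. ]
bar in hook: x 0.0121 y 0.0031 z 0.2186 yaw -14.89
[0.4807765  0.36161046 0.21219132] 0.36272239883820945 [-0.18173106 -0.26497559 -0.44724933]
```

View pics/ov28.png

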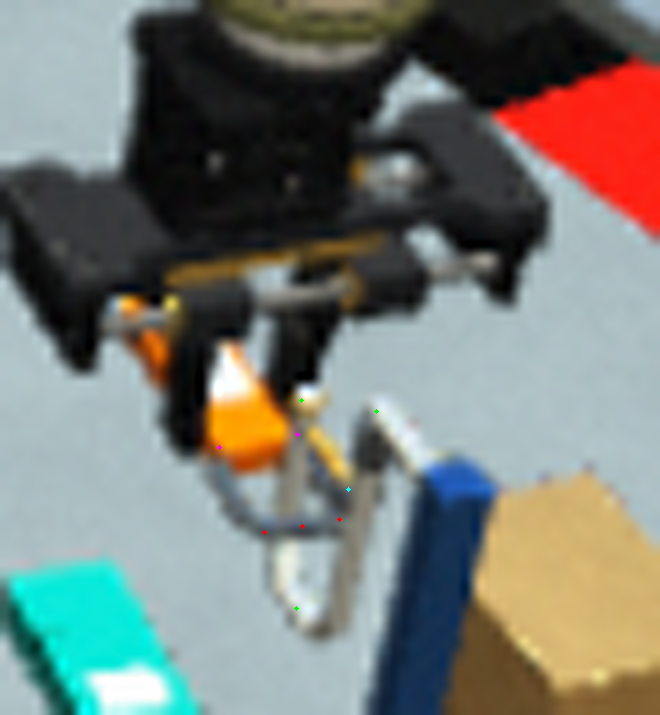

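```bash
python3 -m inch '[{"tx":0,"ty":0,"tz":0.005,"wx":0,"wy":0,"wz":0},{"tx":0,"ty":0,"tz":0.01,"wx":0,"wy":0,"wz":0},{"tx":0,"ty":0,"tz":0.01,"wx":0,"wy":0,"wz":0}]' 1 60
python3 -m inch '[{"tx":0,"ty":0,"tz":0,"wx":0,"wy":0,"wz":0},{"tx":0,"ty":0,"tz":0,"wx":0,"wy":0,"wz":0},{"tx":0,"ty":0,"tz":0,"wx":0,"wy":0,"wz":0},{"tx":0,"ty":0,"tz":0,"wx":0,"wy":0,"wz":0},{"tx":0,"ty":0,"tz":0,"wx":0,"wy":0,"wz":0},{"tx":0,"ty":0,"tz":0,"wx":0,"wy":0,"wz":0},{"tx":0,"ty":0,"tz":0,"wx":0,"wy":0,"wz":0},{"tx":0,"ty":0,"tz":0,"wx":0,"wy":0,"wz":0}]' 0 60
python3 - <<'E'
from ov import *
a=ctrl.grab_frame("scene"); crop(a,290,110,80,85,7,"s29.png",10)
o=ctrl.observe();print(o["tool_pos"],o["opening"],o["wrist_force"])
E
```

```text
time: 30.03
tool_pos: [0.4806, 0.3615, 0.2015]
orientation: [-0.0, 0.13, 0.992, -0.0]
wrist_force: [-0.3, 0.6, -1.1]
opening: 0.36
time: 30.7
tool_pos: [0.4809, 0.3618, 0.2026]
orientation: [0.0, 0.13, 0.992, -0.0]
wrist_force: [0.1, -0.6, -0.1]
opening: 0.884
[0.4808577  0.36177226 0.20260525] 0.9263254961805438 [ 0.16619798 -0.22166717  0.27631395]
```

View pics/s29.png

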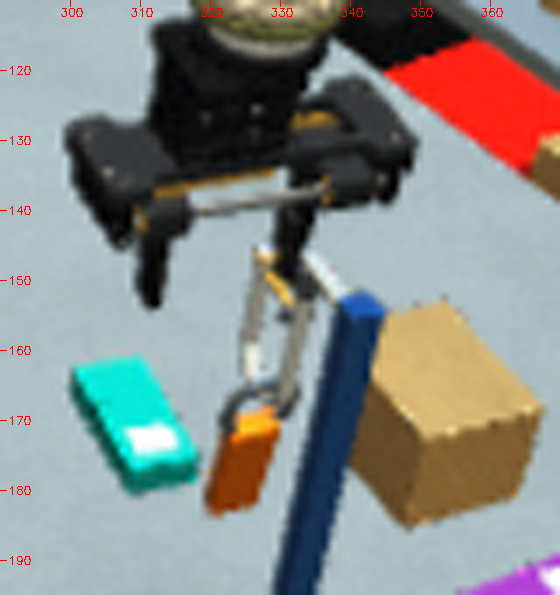

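```bash
python3 - <<'E'
from h import *
go((.54,.07,.24),np.radians(180)); 
E
python3 -m inch '[{"tx":0.02,"ty":0,"tz":0,"wx":0,"wy":0,"wz":0},{"tx":0.05,"ty":0,"tz":-0.02,"wx":0,"wy":0,"wz":0},{"tx":0.06,"ty":0,"tz":-0.05,"wx":0,"wy":0,"wz":0},{"tx":0.06,"ty":-0.03,"tz":-0.05,"wx":0,"wy":0,"wz":-0.05},{"tx":0.04,"ty":-0.07,"tz":-0.05,"wx":0,"wy":0,"wz":-0.1},{"tx":0.02,"ty":-0.11,"tz":-0.045,"wx":0,"wy":0,"wz":-0.2},{"tx":0.018,"ty":-0.298,"tz":-0.04,"wx":0,"wy":0,"wz":-0.26},{"tx":0.018,"ty":-0.298,"tz":-0.04,"wx":0,"wy":0,"wz":-0.26},{"tx":0.018,"ty":-0.298,"tz":-0.04,"wx":0,"wy":0,"wz":-0.26},{"tx":0.018,"ty":-0.298,"tz":-0.04,"wx":0,"wy":0,"wz":-0.26},{"tx":0.018,"ty":-0.298,"tz":-0.04,"wx":0,"wy":0,"wz":-0.26},{"tx":0.018,"ty":-0.298,"tz":-0.04,"wx":0,"wy":0,"wz":-0.26}]' 0 60
python3 -m inch '[{"tx":0,"ty":0,"tz":0,"wx":0,"wy":0,"wz":0},{"tx":0,"ty":0,"tz":0,"wx":0,"wy":0,"wz":0}]' 0 60
python3 - <<'E'
from h import *
c,im=wshot("w30.png"); crop(im,100,20,260,200,3,"w30.png",20)
print(ctrl.observe()["tool_pos"])
E
```

```text
t [-0.1321 -0.2668 -0.0374] w [-1.000e-04  1.000e-04 -2.598e-01]  rows>= 7.2
time: 31.75
tool_pos: [0.3857, 0.0718, 0.2424]
orientation: [0.0, 0.004, 1.0, -0.002]
wrist_force: [0.9, 0.2, 0.6]
opening: 1.0
time: 31.92
tool_pos: [0.387, 0.0791, 0.2428]
orientation: [0.0, -0.0, 1.0, -0.0]
wrist_force: [0.1, 1.5, 0.7]
opening: 1.0
[0.38704875 0.07957244 0.24274839]
```

View pics/w30.png

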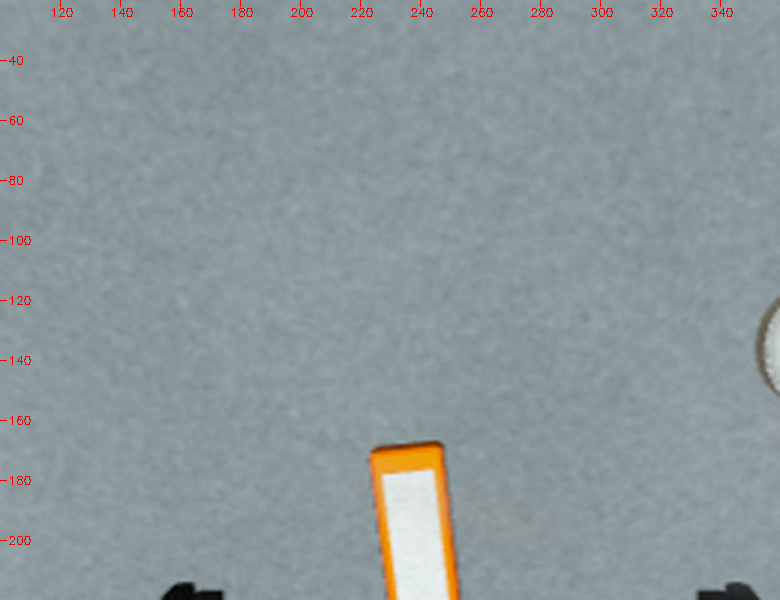

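```bash
python3 - <<'E'
from h import *
c=np.load("pics/w30.png.npz")
print((P(c,(223.7,170),.016)+P(c,(247.3,167.3),.016))/2)
go((.4687,.0637,.10),np.radians(185.8)); go((.4687,.0637,.003),np.radians(185.8)); 
E
```

```text
[0.39280855 0.05603398 0.016     ]
t [-0.0816 -0.016   0.1428] w [ 0.      0.0004 -0.0992]  rows>= 4.0
t [-0.0815 -0.016   0.2398] w [ 0.      0.0004 -0.0992]  rows>= 6.1
```

Tag A is still where it was; grasp it.

```bash
python3 -m inch '[{"tx":-0.0815,"ty":-0.016,"tz":0.14,"wx":0,"wy":0,"wz":-0.099},{"tx":-0.0815,"ty":-0.016,"tz":0.14,"wx":0,"wy":0,"wz":-0.099},{"tx":-0.0815,"ty":-0.016,"tz":0.14,"wx":0,"wy":0,"wz":-0.099},{"tx":-0.0815,"ty":-0.016,"tz":0.14,"wx":0,"wy":0,"wz":-0.099},{"tx":-0.0815,"ty":-0.016,"tz":0.17,"wx":0,"wy":0,"wz":-0.099},{"tx":-0.0815,"ty":-0.016,"tz":0.2,"wx":0,"wy":0,"wz":-0.099},{"tx":-0.0815,"ty":-0.016,"tz":0.225,"wx":0,"wy":0,"wz":-0.099},{"tx":-0.0815,"ty":-0.016,"tz":0.236,"wx":0,"wy":0,"wz":-0.099},{"tx":-0.0815,"ty":-0.016,"tz":0.239,"wx":0,"wy":0,"wz":-0.099},{"tx":-0.0815,"ty":-0.016,"tz":0.239,"wx":0,"wy":0,"wz":-0.099},{"tx":-0.0815,"ty":-0.016,"tz":0.239,"wx":0,"wy":0,"wz":-0.099}]' 0 60
python3 - <<'E'
from h import *
c,im=wshot("w31.png"); crop(im,130,40,260,250,3,"w31.png",20)
o=ctrl.observe();print(o["tool_pos"],o["opening"],o["wrist_force"])
go((.4687,.0637,.002),np.radians(185.8))
E
```

```text
time: 32.88
tool_pos: [0.4695, 0.0631, 0.005]
orientation: [0.001, -0.05, 0.999, 0.0]
wrist_force: [0.2, -0.7, 0.3]
opening: 0.997
[0.46964079 0.06283469 0.00514036] 1.0005368897098317 [ 0.68892424 -0.6112712  -0.12672074]
t [0.0009 0.001  0.0031] w [-0.0003  0.0025 -0.0017]  rows>= 0.1
```

View pics/w31.png

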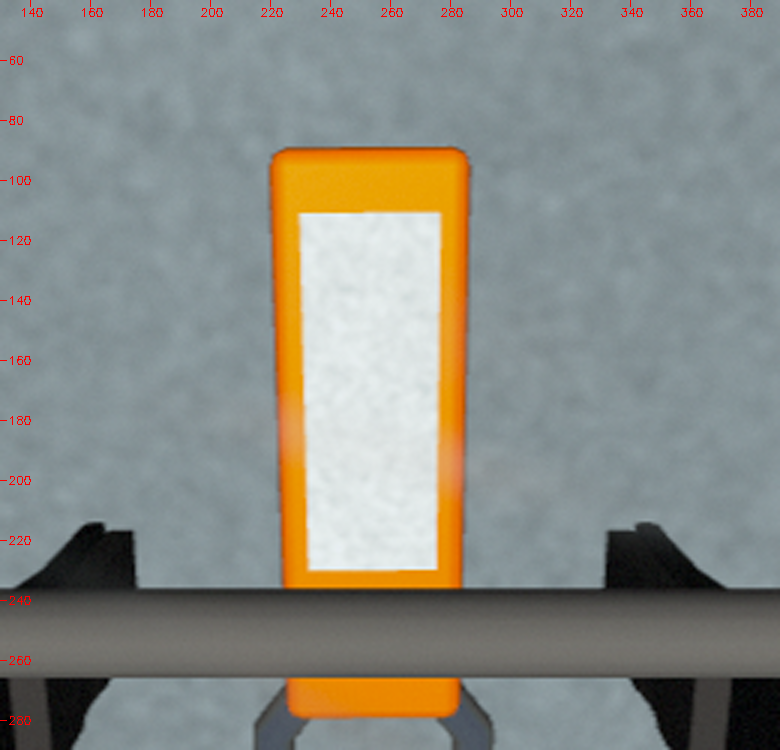

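```bash
python3 -m inch '[{"tx":0,"ty":0,"tz":0.002,"wx":0,"wy":0,"wz":0},{"tx":0,"ty":0,"tz":0.002,"wx":0,"wy":0,"wz":0},{"tx":0,"ty":0,"tz":0.002,"wx":0,"wy":0,"wz":0},{"tx":0,"ty":0,"tz":0.002,"wx":0,"wy":0,"wz":0},{"tx":0,"ty":0,"tz":0.002,"wx":0,"wy":0,"wz":0},{"tx":0,"ty":0,"tz":0.002,"wx":0,"wy":0,"wz":0},{"tx":0,"ty":0,"tz":0.002,"wx":0,"wy":0,"wz":0},{"tx":0,"ty":0,"tz":0.002,"wx":0,"wy":0,"wz":0},{"tx":0,"ty":0,"tz":0.002,"wx":0,"wy":0,"wz":0},{"tx":0,"ty":0,"tz":0.002,"wx":0,"wy":0,"wz":0},{"tx":0,"ty":0,"tz":0.002,"wx":0,"wy":0,"wz":0}]' 1 60
python3 - <<'E'
from h import *
c,im=wshot("w32.png"); crop(im,180,70,150,150,5,"w32.png",10)
o=ctrl.observe();print(o["tool_pos"],o["opening"],o["wrist_force"])
go((.4519,.3665,.31),np.radians(165.1))
E
```

```text
time: 33.85
tool_pos: [0.4684, 0.0625, 0.0016]
orientation: [-0.0, -0.05, 0.999, -0.0]
wrist_force: [-0.1, -0.2, -0.5]
opening: 0.357
[0.46836933 0.06246    0.00157499] 0.36045766451146866 [ 0.41800308  0.88543014 -0.27283594]
t [-0.0137  0.3042 -0.3084] w [-0.000e+00 -1.000e-04  3.594e-01]  rows>= 10.4
```

View pics/w32.png

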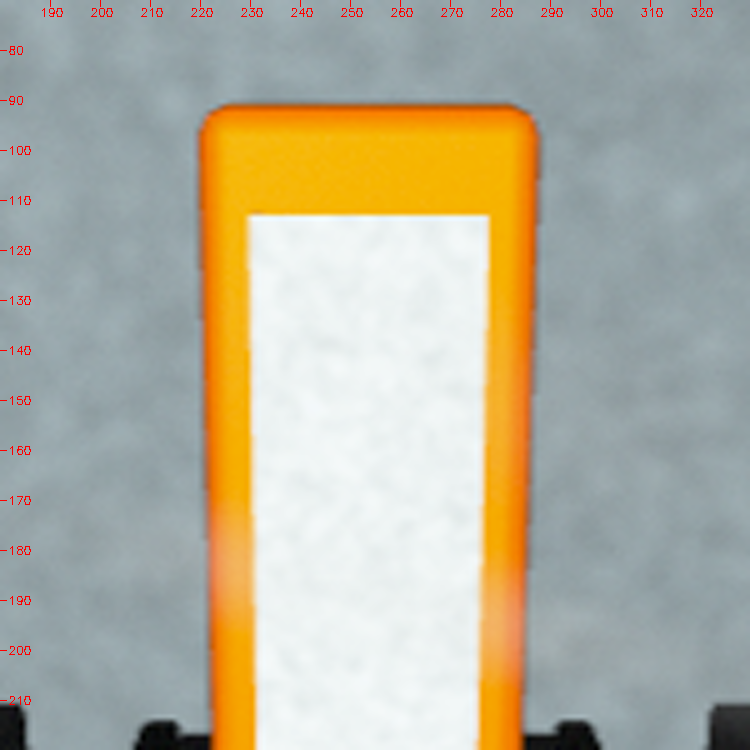

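```bash
python3 -m inch '[{"tx":0,"ty":0,"tz":-0.03,"wx":0,"wy":0,"wz":0},{"tx":0,"ty":0,"tz":-0.07,"wx":0,"wy":0,"wz":0},{"tx":0,"ty":0,"tz":-0.11,"wx":0,"wy":0,"wz":0},{"tx":0,"ty":0.01,"tz":-0.15,"wx":0,"wy":0,"wz":0.05},{"tx":0,"ty":0.03,"tz":-0.18,"wx":0,"wy":0,"wz":0.1},{"tx":-0.014,"ty":0.306,"tz":-0.308,"wx":0,"wy":0,"wz":0.359},{"tx":-0.014,"ty":0.306,"tz":-0.308,"wx":0,"wy":0,"wz":0.359},{"tx":-0.014,"ty":0.306,"tz":-0.308,"wx":0,"wy":0,"wz":0.359},{"tx":-0.014,"ty":0.306,"tz":-0.308,"wx":0,"wy":0,"wz":0.359},{"tx":-0.014,"ty":0.306,"tz":-0.308,"wx":0,"wy":0,"wz":0.359},{"tx":-0.014,"ty":0.306,"tz":-0.308,"wx":0,"wy":0,"wz":0.359},{"tx":-0.014,"ty":0.306,"tz":-0.308,"wx":0,"wy":0,"wz":0.359}]' 1 60
python3 - <<'E'
from h import *
o=ctrl.observe();print(o["tool_pos"],o["opening"],o["wrist_force"])
go((.4807,.3616,.3),np.radians(165.1))
E
```

```text
time: 34.9
tool_pos: [0.4529, 0.349, 0.3007]
orientation: [0.0, 0.13, 0.991, -0.0]
wrist_force: [1.3, 0.5, 0.7]
opening: 0.359
[0.45285471 0.34897547 0.30067293] 0.3588279382486724 [1.32191361 0.4767021  0.67280704]
t [-0.0236  0.0194  0.0007] w [-0.0005  0.0003 -0.001 ]  rows>= 0.7
```

```bash
python3 -m inch '[{"tx":0,"ty":0.0,"tz":0,"wx":0,"wy":0,"wz":0},{"tx":0,"ty":0.0,"tz":0,"wx":0,"wy":0,"wz":0}]' 1 60
python3 - <<'E'
from h import *
go((.4807,.3616,.284),np.radians(165.1))
E
```

```text
time: 35.07
tool_pos: [0.4513, 0.351, 0.3004]
orientation: [-0.0, 0.127, 0.992, 0.001]
wrist_force: [0.5, -1.3, -0.7]
opening: 0.361
t [-0.0258  0.0176  0.0164] w [ 0.0017 -0.001   0.0062]  rows>= 0.8
```

```bash
python3 -m inch '[{"tx":0,"ty":0.017,"tz":0,"wx":0,"wy":0,"wz":0.002},{"tx":-0.01,"ty":0.017,"tz":0,"wx":0,"wy":0,"wz":0.002},{"tx":-0.026,"ty":0.0175,"tz":0.005,"wx":0,"wy":0,"wz":0.002},{"tx":-0.026,"ty":0.0175,"tz":0.016,"wx":0,"wy":0,"wz":0.002},{"tx":-0.026,"ty":0.0175,"tz":0.016,"wx":0,"wy":0,"wz":0.002},{"tx":-0.026,"ty":0.0175,"tz":0.016,"wx":0,"wy":0,"wz":0.002}]' 1 60
python3 - <<'E'
from ov import *
a=ctrl.grab_frame("scene"); cv2.imwrite("pics/raw_s33.png",a)
ov(a,"scene",fn="ov33.png",box=(300,110,60,75,9))
o=ctrl.observe();print(o["tool_pos"],o["opening"],o["wrist_force"])
E
```

```text
time: 35.57
tool_pos: [0.4825, 0.3566, 0.2831]
orientation: [-0.001, 0.131, 0.991, -0.001]
wrist_force: [0.2, 0.7, -1.2]
opening: 0.361
nose [327.  145.9] back [333.7 146.9] bottom [326.5 164.8] gate end [331.2 154. ]
bar in hook: x 0.0148 y -0.0009 z 0.2902 yaw -15.03
[0.48236319 0.35718397 0.28384153] 0.3628995951667846 [-0.42417761 -0.18403299 -1.02149948]
```

View pics/ov33.png

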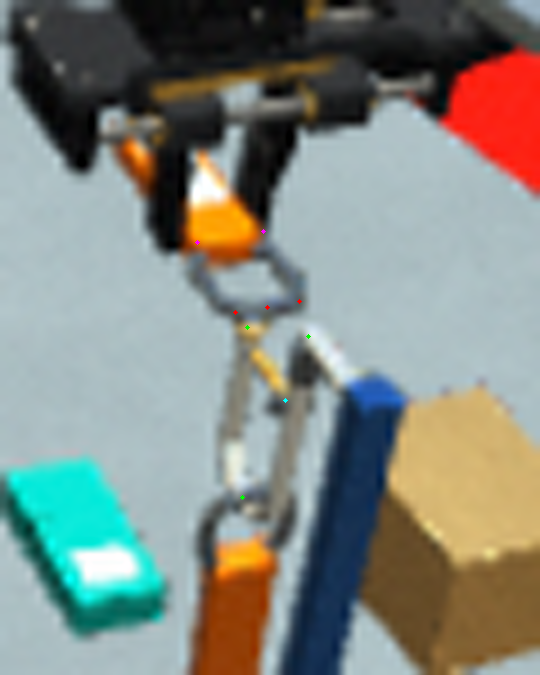

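```bash
python3 -m inch '[{"tx":0.0022,"ty":0.0035,"tz":0,"wx":0,"wy":0,"wz":0},{"tx":0.0022,"ty":0.0035,"tz":0.002,"wx":0,"wy":0,"wz":0},{"tx":0.0022,"ty":0.0035,"tz":0.01,"wx":0,"wy":0,"wz":0},{"tx":0.0022,"ty":0.0035,"tz":0.016,"wx":0,"wy":0,"wz":0},{"tx":0.0022,"ty":0.0035,"tz":0.02,"wx":0,"wy":0,"wz":0},{"tx":0.0022,"ty":0.0035,"tz":0.02,"wx":0,"wy":0,"wz":0}]' 1 60
python3 - <<'E'
from ov import *
a=ctrl.grab_frame("scene"); cv2.imwrite("pics/raw_s34.png",a)
ov(a,"scene",fn="ov34.png",box=(300,110,60,65,9))
o=ctrl.observe();print(o["tool_pos"],o["opening"],o["wrist_force"])
E
```

```text
time: 36.12
tool_pos: [0.4812, 0.3614, 0.2626]
orientation: [-0.001, 0.13, 0.991, -0.001]
wrist_force: [0.4, -0.6, -0.8]
opening: 0.364
nose [327.  145.9] back [333.7 146.9] bottom [326.5 164.8] gate end [331.2 154. ]
bar in hook: x 0.0127 y 0.0030 z 0.2697 yaw -15.0
[0.48133024 0.36151867 0.26330354] 0.36256976279700576 [-0.03443505 -0.35993009 -1.13745809]
```

View pics/ov34.png

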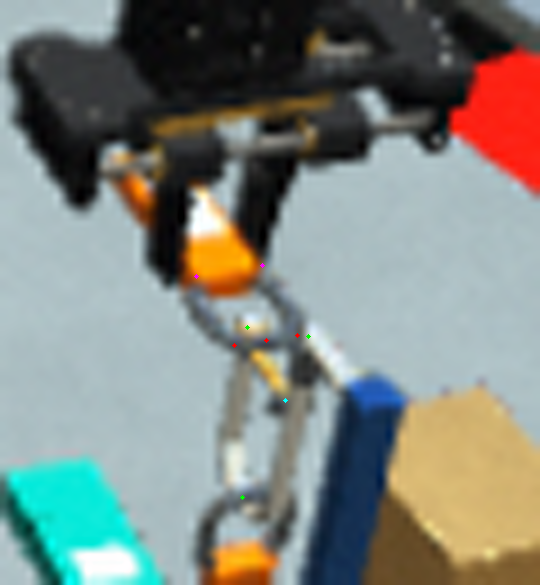

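```bash
python3 -m inch '[{"tx":0,"ty":0,"tz":0.01,"wx":0,"wy":0,"wz":0},{"tx":0,"ty":0,"tz":0.02,"wx":0,"wy":0,"wz":0},{"tx":0,"ty":0,"tz":0.028,"wx":0,"wy":0,"wz":0},{"tx":0,"ty":0,"tz":0.034,"wx":0,"wy":0,"wz":0},{"tx":0,"ty":0,"tz":0.04,"wx":0,"wy":0,"wz":0},{"tx":0,"ty":0,"tz":0.046,"wx":0,"wy":0,"wz":0},{"tx":0,"ty":0,"tz":0.052,"wx":0,"wy":0,"wz":0},{"tx":0,"ty":0,"tz":0.056,"wx":0,"wy":0,"wz":0},{"tx":0,"ty":0,"tz":0.056,"wx":0,"wy":0,"wz":0}]' 1 60
python3 - <<'E'
from ov import *
a=ctrl.grab_frame("scene"); cv2.imwrite("pics/raw_s35.png",a)
ov(a,"scene",fn="ov35.png",box=(300,110,60,75,9))
o=ctrl.observe();print(o["tool_pos"],o["opening"],o["wrist_force"])
E
```

```text
time: 36.92
tool_pos: [0.4813, 0.3615, 0.207]
orientation: [-0.0, 0.131, 0.991, -0.0]
wrist_force: [0.6, -1.0, -0.3]
opening: 0.36
nose [327.  145.9] back [333.7 146.9] bottom [326.5 164.8] gate end [331.2 154. ]
bar in hook: x 0.0127 y 0.0032 z 0.2140 yaw -15.0
[0.48138209 0.36170229 0.20763074] 0.36505529126125086 [ 0.22989767 -0.15628641 -0.51951868]
```

View pics/ov35.png

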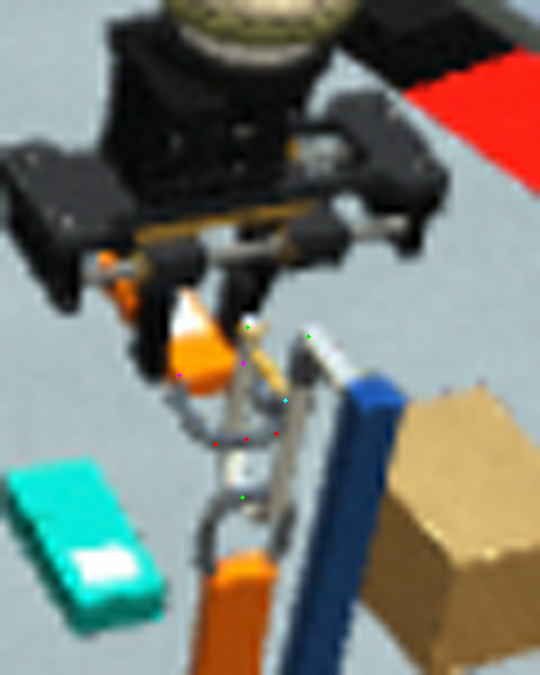

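Gate shut above the bar, as before. Release and back away.

```bash
python3 -m inch '[{"tx":0,"ty":0,"tz":0.002,"wx":0,"wy":0,"wz":0},{"tx":0,"ty":0,"tz":0.002,"wx":0,"wy":0,"wz":0},{"tx":0,"ty":0,"tz":0.002,"wx":0,"wy":0,"wz":0},{"tx":0,"ty":0,"tz":0.002,"wx":0,"wy":0,"wz":0},{"tx":0,"ty":0,"tz":0.002,"wx":0,"wy":0,"wz":0},{"tx":0,"ty":0,"tz":0.002,"wx":0,"wy":0,"wz":0},{"tx":0.02,"ty":0,"tz":0,"wx":0,"wy":0,"wz":0},{"tx":0.05,"ty":0,"tz":-0.02,"wx":0,"wy":0,"wz":0},{"tx":0.06,"ty":0,"tz":-0.05,"wx":0,"wy":0,"wz":0},{"tx":0.06,"ty":0,"tz":-0.05,"wx":0,"wy":0,"wz":0}]' 0 60
python3 - <<'E'
from ov import *
a=ctrl.grab_frame("scene"); crop(a,290,110,80,95,6,"s36.png",10); cv2.imwrite("pics/raw_s36.png",a)
o=ctrl.observe();print(o["tool_pos"],o["opening"],o["wrist_force"])
go((.60,.0,.24),np.radians(180))
E
```

```text
time: 37.8
tool_pos: [0.4212, 0.3808, 0.2634]
orientation: [0.002, 0.128, 0.992, 0.002]
wrist_force: [0.6, -0.5, 0.8]
opening: 0.974
[0.42284278 0.37934725 0.26108939] 0.983835858475505 [ 0.06862598  0.26862179 -0.38304637]
t [-0.2685 -0.3213  0.0208] w [ 0.0032  0.0038 -0.2594]  rows>= 10.1
```

View pics/s36.png

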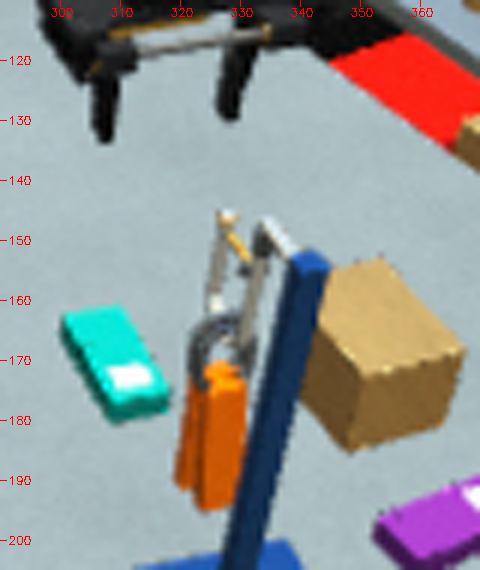

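```bash
python3 -m inch '[{"tx":-0.056,"ty":-0.171,"tz":0,"wx":0,"wy":0,"wz":-0.26},{"tx":-0.056,"ty":-0.171,"tz":0,"wx":0,"wy":0,"wz":-0.26},{"tx":-0.056,"ty":-0.171,"tz":0,"wx":0,"wy":0,"wz":-0.26},{"tx":-0.056,"ty":-0.171,"tz":0,"wx":0,"wy":0,"wz":-0.26},{"tx":-0.33,"ty":-0.304,"tz":0,"wx":0,"wy":0,"wz":-0.26},{"tx":-0.33,"ty":-0.304,"tz":0,"wx":0,"wy":0,"wz":-0.26},{"tx":-0.33,"ty":-0.304,"tz":0,"wx":0,"wy":0,"wz":-0.26},{"tx":-0.33,"ty":-0.304,"tz":0,"wx":0,"wy":0,"wz":-0.26},{"tx":-0.33,"ty":-0.304,"tz":0,"wx":0,"wy":0,"wz":-0.26},{"tx":-0.33,"ty":-0.304,"tz":0,"wx":0,"wy":0,"wz":-0.26},{"tx":-0.33,"ty":-0.304,"tz":0,"wx":0,"wy":0,"wz":-0.26},{"tx":-0.33,"ty":-0.304,"tz":0,"wx":0,"wy":0,"wz":-0.26}]' 0 60
python3 -m inch '[{"tx":0,"ty":0,"tz":0,"wx":0,"wy":0,"wz":0},{"tx":0,"ty":0,"tz":0,"wx":0,"wy":0,"wz":0}]' 0 60
python3 - <<'E'
from h import *
c,im=wshot("w37.png"); crop(im,100,0,300,225,2,"w37.png",20)
print(ctrl.observe()["tool_pos"])
E
```

```text
time: 38.85
tool_pos: [0.6655, -0.0062, 0.2561]
orientation: [-0.001, 0.003, 1.0, -0.001]
wrist_force: [-0.1, 0.2, 0.5]
opening: 1.005
time: 39.02
tool_pos: [0.6643, -0.004, 0.2559]
orientation: [-0.001, 0.003, 1.0, 0.0]
wrist_force: [-0.5, 0.5, 0.2]
opening: 0.997
[ 0.66358469 -0.00198617  0.25674596]
```

View pics/w37.png

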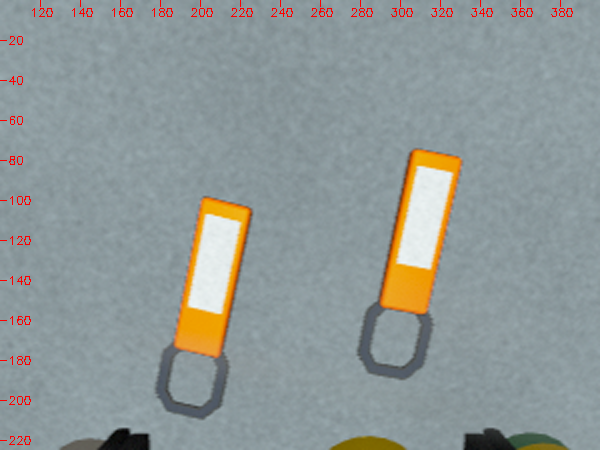

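```bash
python3 - <<'E'
from h import *
im=cv2.imread("pics/raw_w37.png"); crop(im,165,65,180,150,4,"w37b.png",10)
E
```

```text
(no output)
```

View pics/w37b.png

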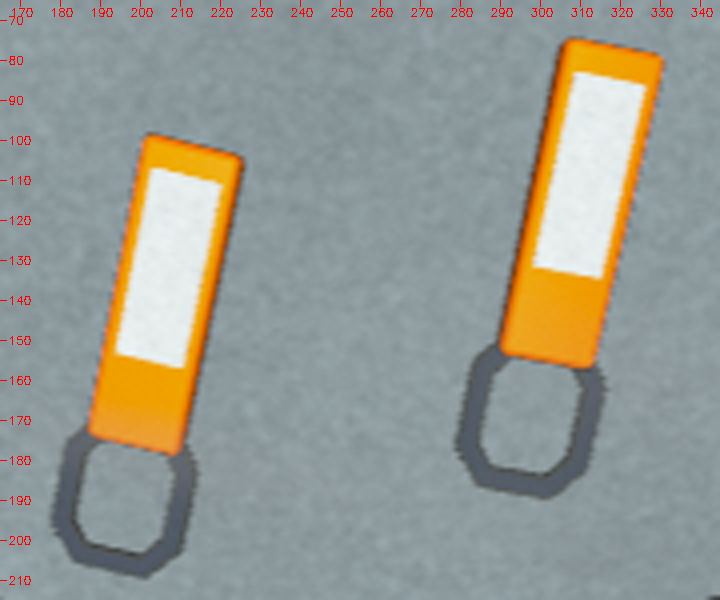

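```bash
python3 - <<'E'
from h import *
c=np.load("pics/w37.png.npz")
C=quad("C",c,[(565,37),(664,59),(593,368),(500,351)],.016,(165,65),4)
D=quad("D",c,[(146,133),(244,157),(181,455),(89,434)],.016,(165,65),4)
for n,m,u in(("C",C,(518,485)),("D",D,(112,563))):
    e=P(c,(165+u[0]/4,65+u[1]/4),.008); d=e[:2]-m; y=np.arctan2(d[1],d[0]); print(n,e,np.linalg.norm(d),np.degrees(y), "grasp",m+.025*np.array([np.cos(y),np.sin(y)]))
E
```

```text
C [0.6061 0.0679] yawL 169.44 yawW 168.57 L 0.0975 W 0.0312
D [ 0.6337 -0.0647] yawL 166.18 yawW 166.31 L 0.0982 W 0.0311
C [0.69799619 0.05180659 0.008     ] 0.09326919579901395 -9.923144598309676 grasp [0.63074832 0.06357122]
D [ 0.72483023 -0.08796582  0.008     ] 0.09404322204356458 -14.293007923129188 grasp [ 0.65792418 -0.07092037]
```

```bash
python3 - <<'E'
from h import *
go((.6307,.0634,.10),np.radians(169.6)); go((.6307,.0634,.003),np.radians(169.6))
E
```

```text
t [0.0328 0.0652 0.1569] w [ 0.0007 -0.0017  0.1789]  rows>= 4.1
t [0.0326 0.0651 0.2539] w [ 0.0007 -0.0017  0.1789]  rows>= 6.3
```

```bash
python3 -m inch '[{"tx":0.0326,"ty":0.065,"tz":0.16,"wx":0,"wy":0,"wz":0.179},{"tx":0.0326,"ty":0.065,"tz":0.16,"wx":0,"wy":0,"wz":0.179},{"tx":0.0326,"ty":0.065,"tz":0.16,"wx":0,"wy":0,"wz":0.179},{"tx":0.0326,"ty":0.065,"tz":0.16,"wx":0,"wy":0,"wz":0.179},{"tx":0.0326,"ty":0.065,"tz":0.18,"wx":0,"wy":0,"wz":0.179},{"tx":0.0326,"ty":0.065,"tz":0.21,"wx":0,"wy":0,"wz":0.179},{"tx":0.0326,"ty":0.065,"tz":0.235,"wx":0,"wy":0,"wz":0.179},{"tx":0.0326,"ty":0.065,"tz":0.249,"wx":0,"wy":0,"wz":0.179},{"tx":0.0326,"ty":0.065,"tz":0.252,"wx":0,"wy":0,"wz":0.179},{"tx":0.0326,"ty":0.065,"tz":0.252,"wx":0,"wy":0,"wz":0.179},{"tx":0.0326,"ty":0.065,"tz":0.252,"wx":0,"wy":0,"wz":0.179}]' 0 60
python3 - <<'E'
from h import *
c,im=wshot("w38.png"); crop(im,130,40,260,250,3,"w38.png",20)
o=ctrl.observe();print(o["tool_pos"],o["opening"],o["wrist_force"])
go((.6307,.0634,.002),np.radians(169.6))
E
```

```text
time: 39.98
tool_pos: [0.6319, 0.0639, 0.0077]
orientation: [0.001, 0.09, 0.996, 0.0]
wrist_force: [-0.5, -0.0, 0.1]
opening: 0.996
[0.63215515 0.06378754 0.00796773] 1.0031718010493946 [0.47122508 0.10086546 0.41429547]
t [ 0.0014 -0.0006  0.006 ] w [0.0007 0.0025 0.0008]  rows>= 0.1
```

View pics/w38.png

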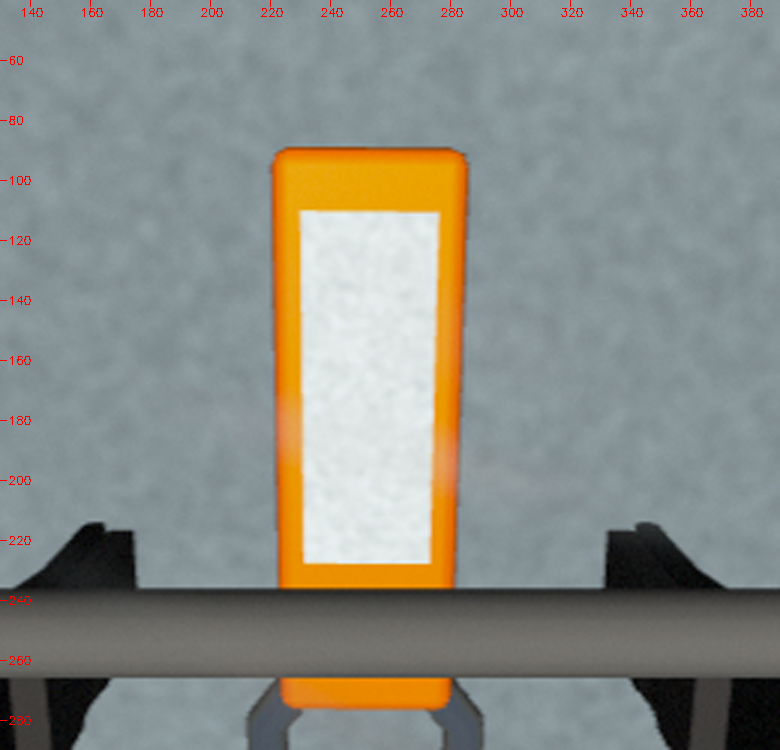

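```bash
python3 -m inch '[{"tx":0,"ty":-0.001,"tz":0.004,"wx":0,"wy":0,"wz":0},{"tx":0,"ty":-0.001,"tz":0.0045,"wx":0,"wy":0,"wz":0},{"tx":0,"ty":-0.001,"tz":0.0045,"wx":0,"wy":0,"wz":0},{"tx":0,"ty":-0.001,"tz":0.0045,"wx":0,"wy":0,"wz":0}]' 0 60
python3 -m inch '[{"tx":0,"ty":0,"tz":0,"wx":0,"wy":0,"wz":0},{"tx":0,"ty":0,"tz":0,"wx":0,"wy":0,"wz":0},{"tx":0,"ty":0,"tz":0,"wx":0,"wy":0,"wz":0},{"tx":0,"ty":0,"tz":0,"wx":0,"wy":0,"wz":0},{"tx":0,"ty":0,"tz":0,"wx":0,"wy":0,"wz":0},{"tx":0,"ty":0,"tz":0,"wx":0,"wy":0,"wz":0},{"tx":0,"ty":0,"tz":0,"wx":0,"wy":0,"wz":0},{"tx":0,"ty":0,"tz":0,"wx":0,"wy":0,"wz":0},{"tx":0,"ty":0,"tz":0,"wx":0,"wy":0,"wz":0},{"tx":0,"ty":0,"tz":0,"wx":0,"wy":0,"wz":0}]' 1 60
python3 - <<'E'
from h import *
c,im=wshot("w39.png"); crop(im,180,70,150,150,5,"w39.png",10)
o=ctrl.observe();print(o["tool_pos"],o["opening"],o["wrist_force"])
go((.42,.20,.31),np.radians(165.1));go((.4519,.3685,.31),np.radians(165.1))
E
```

```text
time: 40.37
tool_pos: [0.6311, 0.0623, 0.0018]
orientation: [0.0, 0.09, 0.996, -0.0]
wrist_force: [-0.5, -0.6, 0.2]
opening: 0.999
time: 41.2
tool_pos: [0.6309, 0.0624, 0.0016]
orientation: [0.0, 0.09, 0.996, -0.0]
wrist_force: [-0.2, -0.8, 0.2]
opening: 0.359
[0.63093231 0.06241887 0.00155357] 0.3625949632462256 [ 0.65768746  0.49229397 -0.2897794 ]
t [ 0.2322  0.0974 -0.3085] w [-0.      0.0001  0.0793]  rows>= 9.5
t [ 0.2311  0.2689 -0.3085] w [-0.      0.0001  0.0793]  rows>= 11.3
```

View pics/w39.png

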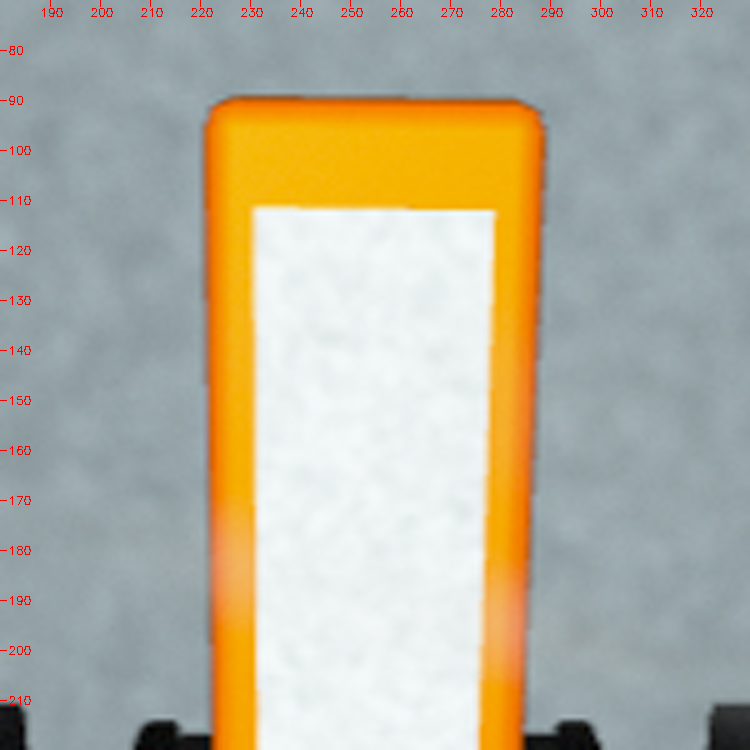

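```bash
python3 -m inch '[{"tx":0,"ty":0,"tz":-0.03,"wx":0,"wy":0,"wz":0},{"tx":0,"ty":0,"tz":-0.07,"wx":0,"wy":0,"wz":0},{"tx":0,"ty":0,"tz":-0.11,"wx":0,"wy":0,"wz":0},{"tx":0.232,"ty":0.097,"tz":-0.308,"wx":0,"wy":0,"wz":0.079},{"tx":0.232,"ty":0.097,"tz":-0.308,"wx":0,"wy":0,"wz":0.079},{"tx":0.232,"ty":0.097,"tz":-0.308,"wx":0,"wy":0,"wz":0.079},{"tx":0.232,"ty":0.097,"tz":-0.308,"wx":0,"wy":0,"wz":0.079},{"tx":0.232,"ty":0.097,"tz":-0.308,"wx":0,"wy":0,"wz":0.079},{"tx":0.232,"ty":0.097,"tz":-0.308,"wx":0,"wy":0,"wz":0.079},{"tx":0.232,"ty":0.097,"tz":-0.308,"wx":0,"wy":0,"wz":0.079},{"tx":0.232,"ty":0.097,"tz":-0.308,"wx":0,"wy":0,"wz":0.079},{"tx":0.231,"ty":0.14,"tz":-0.308,"wx":0,"wy":0,"wz":0.079}]' 1 60
python3 - <<'E'
from h import *
o=ctrl.observe();print(o["opening"])
go((.4519,.3685,.31),np.radians(165.1))
E
```

```text
time: 42.25
tool_pos: [0.4253, 0.2409, 0.3186]
orientation: [0.012, 0.129, 0.992, -0.005]
wrist_force: [0.2, 1.8, 0.8]
opening: 0.363
0.3634926452515795
t [0.0071 0.1302 0.0075] w [-0.0067  0.0245  0.0014]  rows>= 3.1
```

```bash
python3 -m inch '[{"tx":0.003,"ty":0.128,"tz":0,"wx":0,"wy":0,"wz":0},{"tx":0.003,"ty":0.128,"tz":0,"wx":0,"wy":0,"wz":0},{"tx":0.003,"ty":0.128,"tz":0,"wx":0,"wy":0,"wz":0},{"tx":0.003,"ty":0.128,"tz":0,"wx":0,"wy":0,"wz":0},{"tx":0.003,"ty":0.128,"tz":0,"wx":0,"wy":0,"wz":0},{"tx":0.003,"ty":0.128,"tz":0,"wx":0,"wy":0,"wz":0},{"tx":0.003,"ty":0.128,"tz":0,"wx":0,"wy":0,"wz":0}]' 1 60
python3 - <<'E'
from h import *
o=ctrl.observe();print(o["opening"],o["tool_pos"])
go((.4800,.3618,.284),np.radians(165.1))
E
```

```text
time: 42.83
tool_pos: [0.4587, 0.3641, 0.3096]
orientation: [0.0, 0.13, 0.992, -0.0]
wrist_force: [-0.2, -0.0, -1.2]
opening: 0.359
0.35910313197168553 [0.45867865 0.36411657 0.30955955]
t [-0.0212  0.0033  0.0256] w [-0.0005  0.0004 -0.0003]  rows>= 0.8
```

```bash
python3 -m inch '[{"tx":-0.01,"ty":0.003,"tz":0,"wx":0,"wy":0,"wz":0},{"tx":-0.021,"ty":0.0033,"tz":0.01,"wx":0,"wy":0,"wz":0},{"tx":-0.021,"ty":0.0033,"tz":0.02,"wx":0,"wy":0,"wz":0},{"tx":-0.021,"ty":0.0033,"tz":0.025,"wx":0,"wy":0,"wz":0},{"tx":-0.021,"ty":0.0033,"tz":0.025,"wx":0,"wy":0,"wz":0},{"tx":-0.021,"ty":0.0033,"tz":0.025,"wx":0,"wy":0,"wz":0}]' 1 60
python3 - <<'E'
from ov import *
a=ctrl.grab_frame("scene"); cv2.imwrite("pics/raw_s40.png",a)
ov(a,"scene",fn="ov40.png",box=(300,110,60,75,9),xbar=-.0662)
o=ctrl.observe();print(o["tool_pos"],o["opening"],o["wrist_force"])
E
```

```text
time: 43.33
tool_pos: [0.4794, 0.3623, 0.2841]
orientation: [-0.0, 0.129, 0.992, -0.0]
wrist_force: [-0.4, 0.2, -0.3]
opening: 0.363
nose [327.  145.9] back [333.7 146.9] bottom [326.5 164.8] gate end [331.2 154. ]
bar in hook: x 0.0097 y 0.0038 z 0.2910 yaw -14.87
[0.47939882 0.36265502 0.28460709] 0.3592552501712892 [ 0.36656323  0.82689201 -0.28034779]
```

View pics/ov40.png

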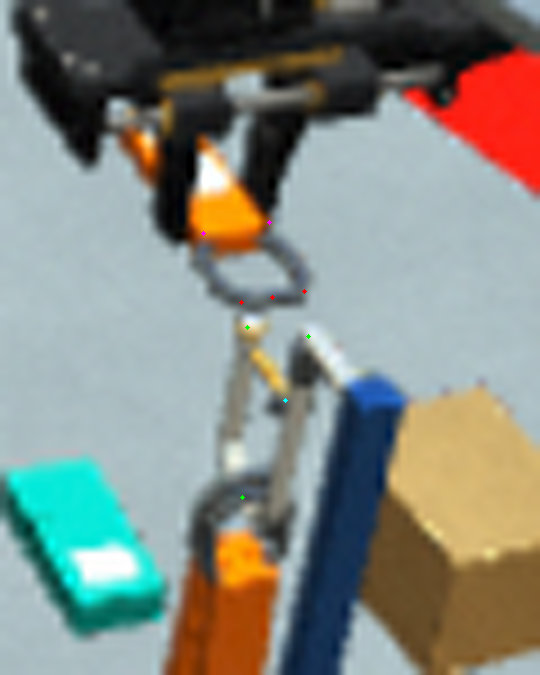

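```bash
python3 -m inch '[{"tx":-0.0028,"ty":-0.0005,"tz":0,"wx":0,"wy":0,"wz":0},{"tx":-0.0028,"ty":-0.0005,"tz":0.002,"wx":0,"wy":0,"wz":0},{"tx":-0.0028,"ty":-0.0005,"tz":0.01,"wx":0,"wy":0,"wz":0},{"tx":-0.0028,"ty":-0.0005,"tz":0.016,"wx":0,"wy":0,"wz":0},{"tx":-0.0028,"ty":-0.0005,"tz":0.021,"wx":0,"wy":0,"wz":0},{"tx":-0.0028,"ty":-0.0005,"tz":0.021,"wx":0,"wy":0,"wz":0}]' 1 60
python3 - <<'E'
from ov import *
a=ctrl.grab_frame("scene"); cv2.imwrite("pics/raw_s41.png",a)
ov(a,"scene",fn="ov41.png",box=(300,110,60,65,9),xbar=-.0662)
o=ctrl.observe();print(o["tool_pos"],o["opening"],o["wrist_force"])
E
```

```text
time: 43.88
tool_pos: [0.4819, 0.361, 0.262]
orientation: [-0.001, 0.129, 0.992, -0.001]
wrist_force: [-0.5, 0.2, -1.1]
opening: 0.361
nose [327.  145.9] back [333.7 146.9] bottom [326.5 164.8] gate end [331.2 154. ]
bar in hook: x 0.0127 y 0.0030 z 0.2691 yaw -14.88
[0.48205991 0.3611107  0.26269657] 0.3582421861961859 [ 0.23732588 -0.36539805 -0.93772272]
```

View pics/ov41.png

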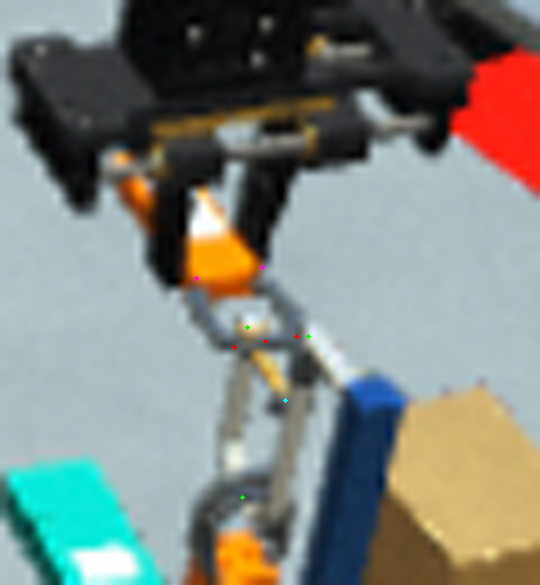

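```bash
python3 -m inch '[{"tx":0,"ty":0,"tz":0.01,"wx":0,"wy":0,"wz":0},{"tx":0,"ty":0,"tz":0.02,"wx":0,"wy":0,"wz":0},{"tx":0,"ty":0,"tz":0.028,"wx":0,"wy":0,"wz":0},{"tx":0,"ty":0,"tz":0.034,"wx":0,"wy":0,"wz":0},{"tx":0,"ty":0,"tz":0.04,"wx":0,"wy":0,"wz":0},{"tx":0,"ty":0,"tz":0.046,"wx":0,"wy":0,"wz":0},{"tx":0,"ty":0,"tz":0.051,"wx":0,"wy":0,"wz":0},{"tx":0,"ty":0,"tz":0.051,"wx":0,"wy":0,"wz":0},{"tx":0,"ty":0,"tz":0.051,"wx":0,"wy":0,"wz":0}]' 1 60
python3 - <<'E'
from ov import *
a=ctrl.grab_frame("scene"); cv2.imwrite("pics/raw_s42.png",a)
ov(a,"scene",fn="ov42.png",box=(300,110,60,75,9),xbar=-.0662)
o=ctrl.observe();print(o["tool_pos"],o["opening"],o["wrist_force"])
E
```

```text
time: 44.68
tool_pos: [0.4823, 0.3613, 0.2123]
orientation: [-0.0, 0.13, 0.992, -0.0]
wrist_force: [0.4, 0.9, -0.8]
opening: 0.361
nose [327.  145.9] back [333.7 146.9] bottom [326.5 164.8] gate end [331.2 154. ]
bar in hook: x 0.0128 y 0.0034 z 0.2191 yaw -14.89
[0.48231135 0.36149257 0.2126763 ] 0.36102329374214026 [-0.90947071  0.75070081 -0.61543045]
```

View pics/ov42.png

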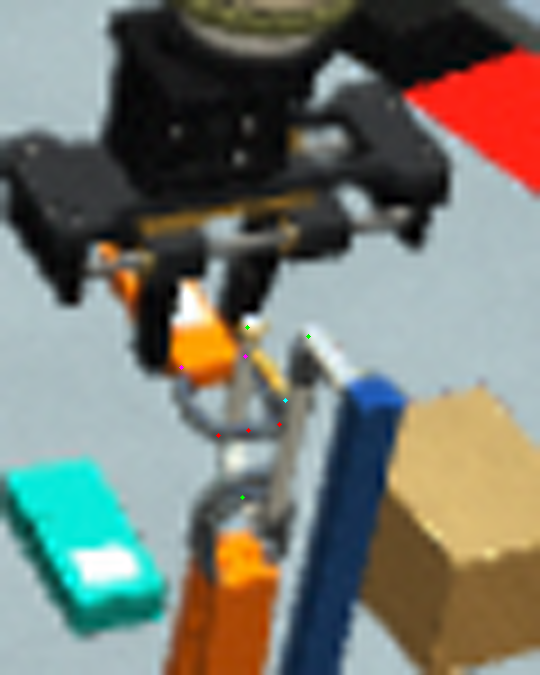

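Gate shut above the bar. Release and retreat.

```bash
python3 -m inch '[{"tx":0,"ty":0,"tz":0.005,"wx":0,"wy":0,"wz":0},{"tx":0,"ty":0,"tz":0.005,"wx":0,"wy":0,"wz":0},{"tx":0,"ty":0,"tz":0.005,"wx":0,"wy":0,"wz":0},{"tx":0,"ty":0,"tz":0.005,"wx":0,"wy":0,"wz":0},{"tx":0,"ty":0,"tz":0.005,"wx":0,"wy":0,"wz":0},{"tx":0,"ty":0,"tz":0.005,"wx":0,"wy":0,"wz":0},{"tx":0.02,"ty":0,"tz":0,"wx":0,"wy":0,"wz":0},{"tx":0.05,"ty":0,"tz":-0.02,"wx":0,"wy":0,"wz":0},{"tx":0.06,"ty":0,"tz":-0.05,"wx":0,"wy":0,"wz":0},{"tx":0.06,"ty":0,"tz":-0.05,"wx":0,"wy":0,"wz":0}]' 0 60
python3 - <<'E'
from ov import *
a=ctrl.grab_frame("scene"); crop(a,290,110,80,95,6,"s43.png",10); cv2.imwrite("pics/raw_s43.png",a)
o=ctrl.observe();print(o["tool_pos"],o["opening"],o["wrist_force"])
go((.43,.2,.26),np.radians(175));go((.70,-.06,.26),np.radians(175))
E
```

```text
time: 45.57
tool_pos: [0.4219, 0.3802, 0.2679]
orientation: [0.002, 0.127, 0.992, 0.002]
wrist_force: [0.7, 1.3, 0.4]
opening: 0.977
[0.42355558 0.37879778 0.2655606 ] 0.9843616799356772 [ 1.14808246 -0.39117413 -0.68626787]
t [-0.0517 -0.1713  0.0051] w [ 0.0033  0.0036 -0.1701]  rows>= 4.3
t [-0.379  -0.354   0.0056] w [ 0.0033  0.0036 -0.1701]  rows>= 12.4
```

View pics/s43.png

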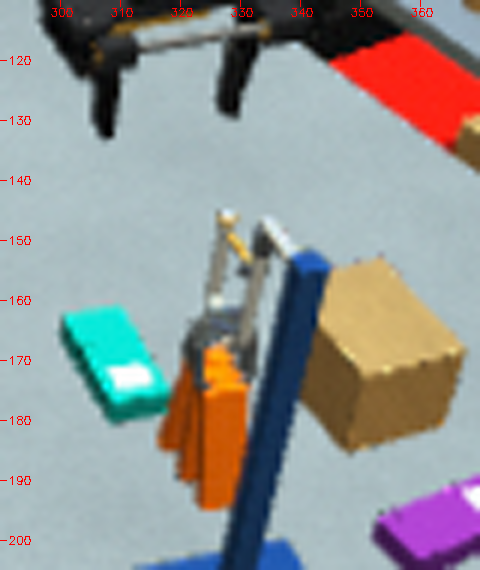

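```bash
python3 -m inch '[{"tx":-0.052,"ty":-0.171,"tz":0.005,"wx":0,"wy":0,"wz":-0.1},{"tx":-0.052,"ty":-0.171,"tz":0.005,"wx":0,"wy":0,"wz":-0.1},{"tx":-0.052,"ty":-0.171,"tz":0.005,"wx":0,"wy":0,"wz":-0.1},{"tx":-0.052,"ty":-0.171,"tz":0.005,"wx":0,"wy":0,"wz":-0.1},{"tx":-0.365,"ty":-0.355,"tz":0.005,"wx":0,"wy":0,"wz":-0.1},{"tx":-0.365,"ty":-0.355,"tz":0.005,"wx":0,"wy":0,"wz":-0.1},{"tx":-0.365,"ty":-0.355,"tz":0.005,"wx":0,"wy":0,"wz":-0.1},{"tx":-0.365,"ty":-0.355,"tz":0.005,"wx":0,"wy":0,"wz":-0.1},{"tx":-0.365,"ty":-0.355,"tz":0.005,"wx":0,"wy":0,"wz":-0.1},{"tx":-0.365,"ty":-0.355,"tz":0.005,"wx":0,"wy":0,"wz":-0.1},{"tx":-0.365,"ty":-0.355,"tz":0.005,"wx":0,"wy":0,"wz":-0.1},{"tx":-0.365,"ty":-0.355,"tz":0.005,"wx":0,"wy":0,"wz":-0.1}]' 0 60
python3 -m inch '[{"tx":0,"ty":0,"tz":0,"wx":0,"wy":0,"wz":0},{"tx":0,"ty":0,"tz":0,"wx":0,"wy":0,"wz":0},{"tx":0,"ty":0,"tz":0,"wx":0,"wy":0,"wz":0}]' 0 60
python3 - <<'E'
from h import *
c,im=wshot("w44.png"); crop(im,165,40,200,180,4,"w44.png",20)
print(ctrl.observe()["tool_pos"])
E
```

```text
time: 46.62
tool_pos: [0.651, -0.022, 0.2564]
orientation: [-0.001, 0.081, 0.997, -0.0]
wrist_force: [0.6, -0.4, 0.5]
opening: 0.998
time: 46.87
tool_pos: [0.6497, -0.0189, 0.2568]
orientation: [-0.001, 0.08, 0.997, 0.0]
wrist_force: [-0.6, 0.5, 0.5]
opening: 1.0
[ 0.64946936 -0.0181633   0.25739739]
```

View pics/w44.png

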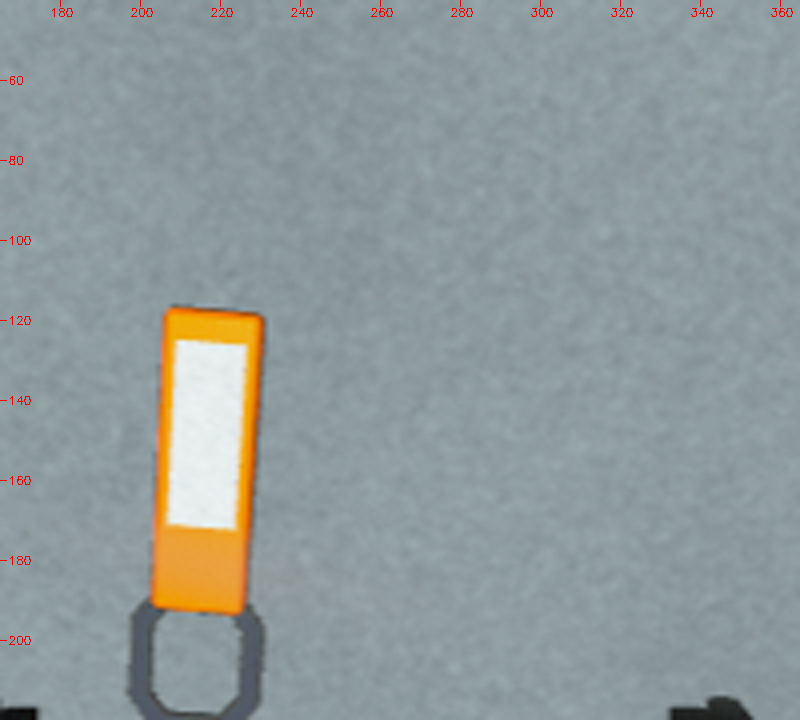

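```bash
python3 - <<'E'
from h import *
c=np.load("pics/w44.png.npz")
D=quad("D",c,[(164,307),(263,315),(245,614),(152,608)],.016,(165,40),4)
y=np.radians(-13.9); g=D+.025*np.array([np.cos(y),np.sin(y)]); print(g)
go((*g,.10),np.pi+y); go((*g,.003),np.pi+y)
E
```

```text
D [ 0.6338 -0.0652] yawL 166.28 yawW 166.59 L 0.0987 W 0.0314
[ 0.6580463  -0.07122829]
t [-0.0169 -0.0511  0.1574] w [ 0.0002 -0.0006  0.0841]  rows>= 4.0
t [-0.017  -0.0511  0.2544] w [ 0.0002 -0.0006  0.0841]  rows>= 6.2
```

```bash
python3 -m inch '[{"tx":-0.017,"ty":-0.051,"tz":0.16,"wx":0,"wy":0,"wz":0.084},{"tx":-0.017,"ty":-0.051,"tz":0.16,"wx":0,"wy":0,"wz":0.084},{"tx":-0.017,"ty":-0.051,"tz":0.16,"wx":0,"wy":0,"wz":0.084},{"tx":-0.017,"ty":-0.051,"tz":0.16,"wx":0,"wy":0,"wz":0.084},{"tx":-0.017,"ty":-0.051,"tz":0.18,"wx":0,"wy":0,"wz":0.084},{"tx":-0.017,"ty":-0.051,"tz":0.21,"wx":0,"wy":0,"wz":0.084},{"tx":-0.017,"ty":-0.051,"tz":0.235,"wx":0,"wy":0,"wz":0.084},{"tx":-0.017,"ty":-0.051,"tz":0.249,"wx":0,"wy":0,"wz":0.084},{"tx":-0.017,"ty":-0.051,"tz":0.252,"wx":0,"wy":0,"wz":0.084},{"tx":-0.017,"ty":-0.051,"tz":0.252,"wx":0,"wy":0,"wz":0.084},{"tx":-0.017,"ty":-0.051,"tz":0.252,"wx":0,"wy":0,"wz":0.084}]' 0 60
python3 - <<'E'
from h import *
c,im=wshot("w45.png"); crop(im,130,40,260,250,3,"w45.png",20)
o=ctrl.observe();print(o["tool_pos"],o["opening"],o["wrist_force"])
go((.658,-.0712,.002),np.radians(166.1))
E
```

```text
time: 47.83
tool_pos: [0.6594, -0.0716, 0.0075]
orientation: [0.001, 0.121, 0.993, 0.0]
wrist_force: [0.1, 0.2, 0.5]
opening: 1.001
[ 0.65968474 -0.07175051  0.00784234] 1.0048333677918455 [ 0.59718214 -0.20553079  0.97594459]
t [0.0018 0.0001 0.0058] w [ 0.0004  0.0027 -0.0009]  rows>= 0.1
```

View pics/w45.png

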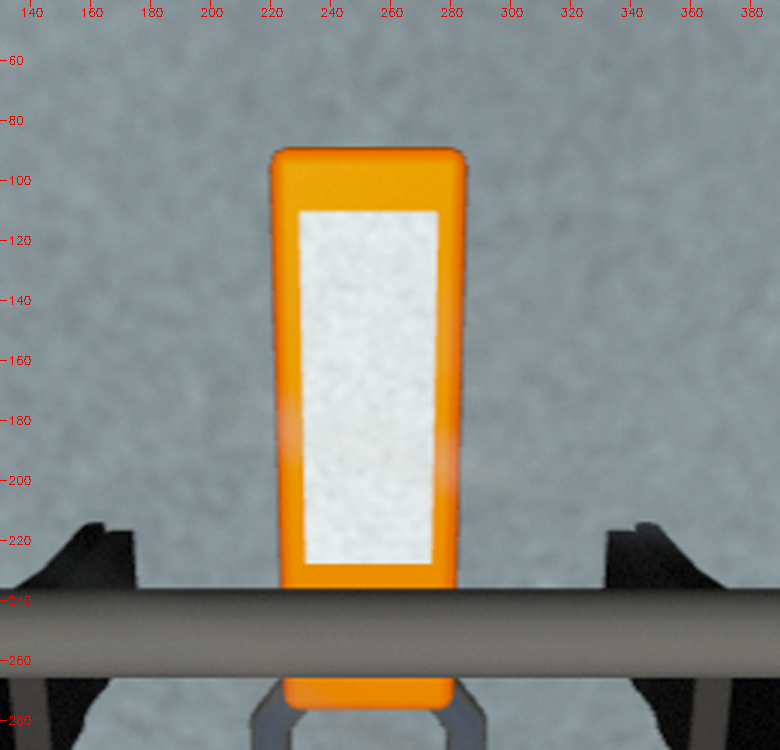

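```bash
python3 -m inch '[{"tx":0,"ty":-0.0007,"tz":0.004,"wx":0,"wy":0,"wz":0},{"tx":0,"ty":-0.0007,"tz":0.0045,"wx":0,"wy":0,"wz":0},{"tx":0,"ty":-0.0007,"tz":0.0045,"wx":0,"wy":0,"wz":0},{"tx":0,"ty":-0.0007,"tz":0.0045,"wx":0,"wy":0,"wz":0}]' 0 60
python3 -m inch '[{"tx":0,"ty":0,"tz":0,"wx":0,"wy":0,"wz":0},{"tx":0,"ty":0,"tz":0,"wx":0,"wy":0,"wz":0},{"tx":0,"ty":0,"tz":0,"wx":0,"wy":0,"wz":0},{"tx":0,"ty":0,"tz":0,"wx":0,"wy":0,"wz":0},{"tx":0,"ty":0,"tz":0,"wx":0,"wy":0,"wz":0},{"tx":0,"ty":0,"tz":0,"wx":0,"wy":0,"wz":0},{"tx":0,"ty":0,"tz":0,"wx":0,"wy":0,"wz":0},{"tx":0,"ty":0,"tz":0,"wx":0,"wy":0,"wz":0},{"tx":0,"ty":0,"tz":0,"wx":0,"wy":0,"wz":0},{"tx":0,"ty":0,"tz":0,"wx":0,"wy":0,"wz":0}]' 1 60
python3 - <<'E'
from h import *
c,im=wshot("w46.png"); crop(im,180,70,150,150,5,"w46.png",10)
o=ctrl.observe();print(o["tool_pos"],o["opening"],o["wrist_force"])
go((.42,.15,.31),np.radians(165.1));go((.4519,.3685,.31),np.radians(165.1))
E
```

```text
time: 48.22
tool_pos: [0.6585, -0.0729, 0.0016]
orientation: [0.0, 0.122, 0.993, -0.0]
wrist_force: [-0.6, -0.0, 0.3]
opening: 1.0
time: 49.05
tool_pos: [0.6584, -0.0728, 0.0013]
orientation: [0.0, 0.122, 0.993, 0.0]
wrist_force: [-0.7, 1.2, -0.2]
opening: 0.365
[ 0.65839202 -0.0728238   0.00127625] 0.3606371448215896 [-0.35477627 -0.75788295  0.16166311]
t [ 0.2851  0.1587 -0.3088] w [-0.0001  0.0001  0.0163]  rows>= 10.8
t [ 0.3069  0.3784 -0.3088] w [-0.0001  0.0001  0.0163]  rows>= 13.8
```

View pics/w46.png

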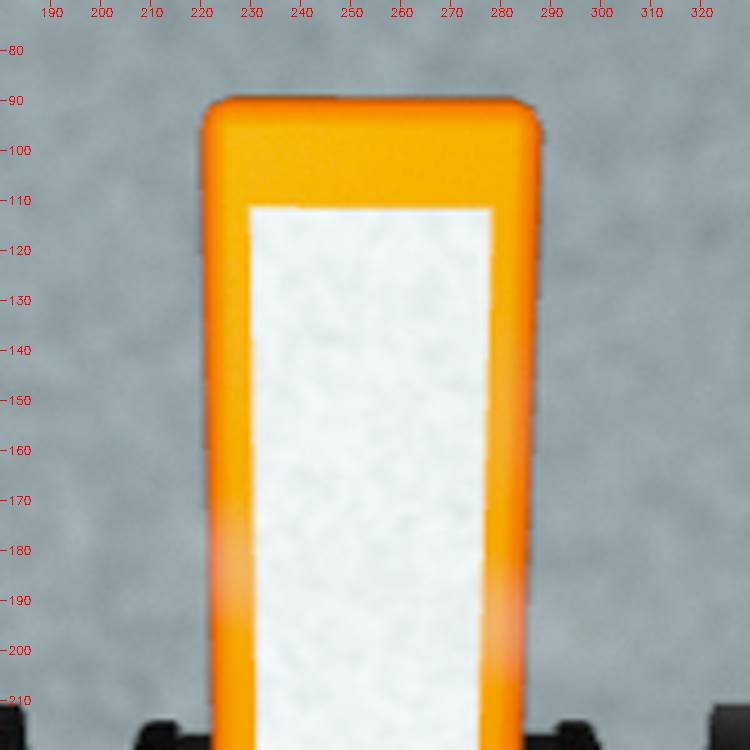

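Same as tag C's grip (xbar -0.0662). Carry it.

```bash
python3 -m inch '[{"tx":0,"ty":0,"tz":-0.03,"wx":0,"wy":0,"wz":0},{"tx":0,"ty":0,"tz":-0.07,"wx":0,"wy":0,"wz":0},{"tx":0,"ty":0,"tz":-0.11,"wx":0,"wy":0,"wz":0},{"tx":0.285,"ty":0.158,"tz":-0.308,"wx":0,"wy":0,"wz":0.016},{"tx":0.285,"ty":0.158,"tz":-0.308,"wx":0,"wy":0,"wz":0.016},{"tx":0.285,"ty":0.158,"tz":-0.308,"wx":0,"wy":0,"wz":0.016},{"tx":0.285,"ty":0.158,"tz":-0.308,"wx":0,"wy":0,"wz":0.016},{"tx":0.285,"ty":0.158,"tz":-0.308,"wx":0,"wy":0,"wz":0.016},{"tx":0.285,"ty":0.158,"tz":-0.308,"wx":0,"wy":0,"wz":0.016},{"tx":0.285,"ty":0.158,"tz":-0.308,"wx":0,"wy":0,"wz":0.016},{"tx":0.285,"ty":0.158,"tz":-0.308,"wx":0,"wy":0,"wz":0.016},{"tx":0.285,"ty":0.158,"tz":-0.308,"wx":0,"wy":0,"wz":0.016}]' 1 60
python3 -m inch '[{"tx":0,"ty":0,"tz":0,"wx":0,"wy":0,"wz":0},{"tx":0,"ty":0,"tz":0,"wx":0,"wy":0,"wz":0}]' 1 60
python3 - <<'E'
from h import *
o=ctrl.observe();print(o["opening"])
go((.4519,.3685,.31),np.radians(165.1))
E
```

```text
time: 50.1
tool_pos: [0.4258, 0.1444, 0.3034]
orientation: [-0.001, 0.129, 0.992, -0.0]
wrist_force: [0.2, -1.9, 0.3]
opening: 0.359
time: 50.27
tool_pos: [0.4271, 0.1432, 0.3045]
orientation: [0.003, 0.129, 0.992, -0.003]
wrist_force: [0.5, -1.3, 0.2]
opening: 0.365
0.36484229003262625
t [ 0.0335  0.2241 -0.0071] w [-0.0061  0.0066  0.0017]  rows>= 5.4
```

```bash
python3 -m inch '[{"tx":0.033,"ty":0.222,"tz":-0.004,"wx":0,"wy":0,"wz":0.002},{"tx":0.033,"ty":0.222,"tz":-0.004,"wx":0,"wy":0,"wz":0.002},{"tx":0.033,"ty":0.222,"tz":-0.004,"wx":0,"wy":0,"wz":0.002},{"tx":0.033,"ty":0.222,"tz":-0.004,"wx":0,"wy":0,"wz":0.002},{"tx":0.033,"ty":0.222,"tz":-0.004,"wx":0,"wy":0,"wz":0.002},{"tx":0.033,"ty":0.222,"tz":-0.004,"wx":0,"wy":0,"wz":0.002},{"tx":0.033,"ty":0.222,"tz":-0.004,"wx":0,"wy":0,"wz":0.002},{"tx":0.033,"ty":0.222,"tz":-0.004,"wx":0,"wy":0,"wz":0.002},{"tx":0.033,"ty":0.222,"tz":-0.004,"wx":0,"wy":0,"wz":0.002},{"tx":0.033,"ty":0.222,"tz":-0.004,"wx":0,"wy":0,"wz":0.002}]' 1 60
python3 - <<'E'
from h import *
o=ctrl.observe();print(o["opening"],o["tool_pos"])
go((.4819,.3612,.284),np.radians(165.1))
E
```

```text
time: 51.1
tool_pos: [0.4528, 0.3649, 0.3052]
orientation: [-0.002, 0.13, 0.991, -0.001]
wrist_force: [0.8, -0.5, -0.3]
opening: 0.36
0.3600041406009153 [0.4528349  0.36485947 0.30517234]
t [-0.0291  0.004   0.0211] w [-0.0019 -0.0033 -0.0013]  rows>= 0.9
```

```bash
python3 -m inch '[{"tx":0,"ty":0.004,"tz":0,"wx":0,"wy":0,"wz":0},{"tx":-0.015,"ty":0.004,"tz":0,"wx":0,"wy":0,"wz":0},{"tx":-0.029,"ty":0.004,"tz":0.01,"wx":0,"wy":0,"wz":0},{"tx":-0.029,"ty":0.004,"tz":0.02,"wx":0,"wy":0,"wz":0},{"tx":-0.029,"ty":0.004,"tz":0.021,"wx":0,"wy":0,"wz":0},{"tx":-0.029,"ty":0.004,"tz":0.021,"wx":0,"wy":0,"wz":0},{"tx":-0.029,"ty":0.004,"tz":0.021,"wx":0,"wy":0,"wz":0}]' 1 60
python3 - <<'E'
from ov import *
a=ctrl.grab_frame("scene"); cv2.imwrite("pics/raw_s47.png",a)
ov(a,"scene",fn="ov47.png",box=(300,110,60,75,9),xbar=-.0662)
o=ctrl.observe();print(o["tool_pos"],o["opening"],o["wrist_force"])
E
```

```text
time: 51.68
tool_pos: [0.4816, 0.361, 0.2862]
orientation: [-0.0, 0.131, 0.991, -0.0]
wrist_force: [0.4, 0.7, -0.5]
opening: 0.36
nose [327.  145.9] back [333.7 146.9] bottom [326.5 164.8] gate end [331.2 154. ]
bar in hook: x 0.0121 y 0.0028 z 0.2929 yaw -15.01
[0.48146906 0.36122844 0.28649706] 0.3608792037510207 [-0.08753652  0.6821491  -1.26765406]
```

View pics/ov47.png

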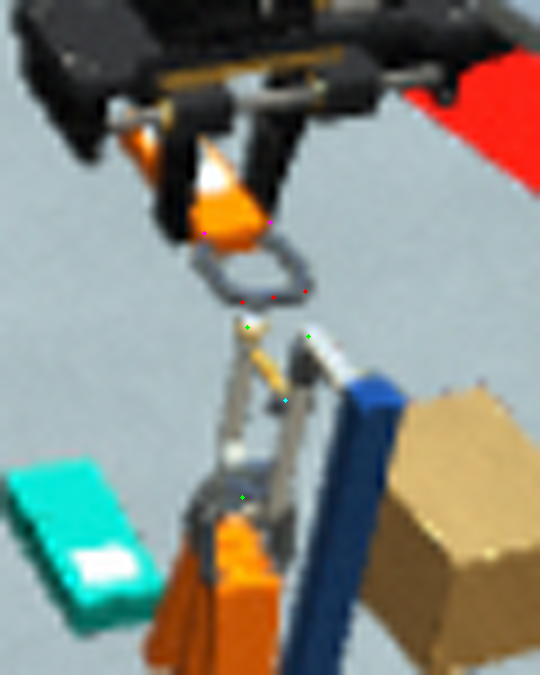

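```bash
python3 -m inch '[{"tx":-0.0005,"ty":0,"tz":0.008,"wx":0,"wy":0,"wz":0},{"tx":-0.0005,"ty":0,"tz":0.016,"wx":0,"wy":0,"wz":0},{"tx":-0.0005,"ty":0,"tz":0.023,"wx":0,"wy":0,"wz":0},{"tx":-0.0005,"ty":0,"tz":0.023,"wx":0,"wy":0,"wz":0},{"tx":-0.0005,"ty":0,"tz":0.023,"wx":0,"wy":0,"wz":0}]' 1 60
python3 - <<'E'
from ov import *
a=ctrl.grab_frame("scene"); cv2.imwrite("pics/raw_s48.png",a)
ov(a,"scene",fn="ov48.png",box=(300,110,60,65,9),xbar=-.0662)
o=ctrl.observe();print(o["tool_pos"],o["opening"],o["wrist_force"])
E
```

```text
time: 52.15
tool_pos: [0.482, 0.3608, 0.2625]
orientation: [-0.0, 0.131, 0.991, -0.001]
wrist_force: [0.3, -0.1, -0.3]
opening: 0.361
nose [327.  145.9] back [333.7 146.9] bottom [326.5 164.8] gate end [331.2 154. ]
bar in hook: x 0.0128 y 0.0027 z 0.2694 yaw -15.02
[0.48209356 0.36099102 0.26304774] 0.3642606658936577 [ 0.81556804  0.13009252 -0.49590928]
```

View pics/ov48.png

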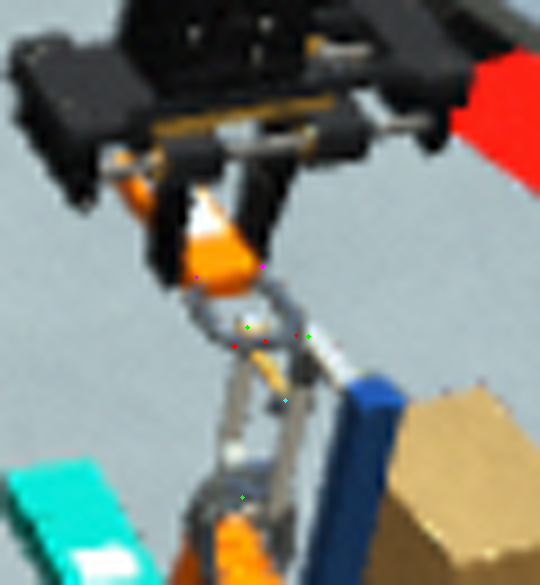

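```bash
python3 -m inch '[{"tx":0,"ty":0,"tz":0.01,"wx":0,"wy":0,"wz":0},{"tx":0,"ty":0,"tz":0.02,"wx":0,"wy":0,"wz":0},{"tx":0,"ty":0,"tz":0.028,"wx":0,"wy":0,"wz":0},{"tx":0,"ty":0,"tz":0.034,"wx":0,"wy":0,"wz":0},{"tx":0,"ty":0,"tz":0.04,"wx":0,"wy":0,"wz":0},{"tx":0,"ty":0,"tz":0.045,"wx":0,"wy":0,"wz":0},{"tx":0,"ty":0,"tz":0.049,"wx":0,"wy":0,"wz":0},{"tx":0,"ty":0,"tz":0.049,"wx":0,"wy":0,"wz":0},{"tx":0,"ty":0,"tz":0.049,"wx":0,"wy":0,"wz":0}]' 1 60
python3 - <<'E'
from ov import *
a=ctrl.grab_frame("scene"); cv2.imwrite("pics/raw_s49.png",a)
ov(a,"scene",fn="ov49.png",box=(300,110,60,75,9),xbar=-.0662)
o=ctrl.observe();print(o["tool_pos"],o["opening"],o["wrist_force"])
E
```

```text
time: 52.95
tool_pos: [0.4821, 0.361, 0.2141]
orientation: [-0.0, 0.131, 0.991, -0.0]
wrist_force: [1.3, -0.9, -0.1]
opening: 0.359
nose [327.  145.9] back [333.7 146.9] bottom [326.5 164.8] gate end [331.2 154. ]
bar in hook: x 0.0128 y 0.0029 z 0.2208 yaw -15.03
[0.48218454 0.3611262  0.21437387] 0.36020782915619703 [ 0.16369911  0.28985489 -0.75197253]
```

View pics/ov49.png

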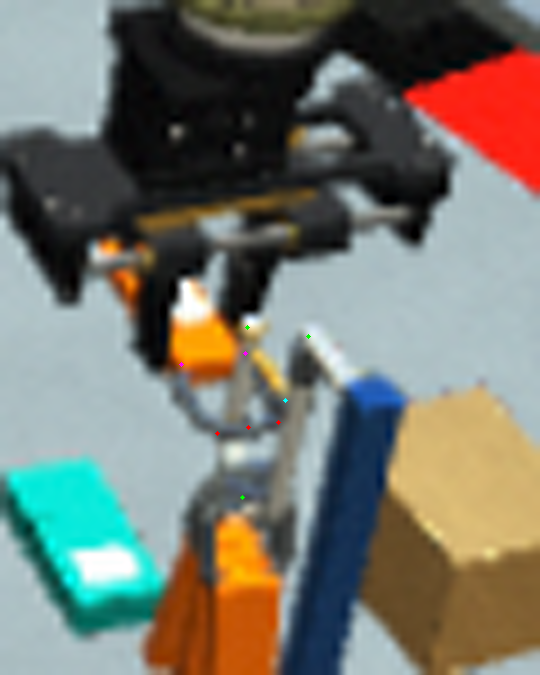

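```bash
python3 -m inch '[{"tx":0,"ty":0,"tz":0.003,"wx":0,"wy":0,"wz":0},{"tx":0,"ty":0,"tz":0.003,"wx":0,"wy":0,"wz":0},{"tx":0,"ty":0,"tz":0.003,"wx":0,"wy":0,"wz":0},{"tx":0,"ty":0,"tz":0.003,"wx":0,"wy":0,"wz":0},{"tx":0,"ty":0,"tz":0.003,"wx":0,"wy":0,"wz":0},{"tx":0,"ty":0,"tz":0.003,"wx":0,"wy":0,"wz":0},{"tx":0.02,"ty":0,"tz":0,"wx":0,"wy":0,"wz":0},{"tx":0.05,"ty":0,"tz":-0.02,"wx":0,"wy":0,"wz":0},{"tx":0.06,"ty":0,"tz":-0.05,"wx":0,"wy":0,"wz":0},{"tx":0.1,"ty":-0.02,"tz":-0.06,"wx":0,"wy":0,"wz":0},{"tx":0.1,"ty":-0.06,"tz":-0.06,"wx":0,"wy":0,"wz":0},{"tx":0.1,"ty":-0.1,"tz":-0.06,"wx":0,"wy":0,"wz":0}]' 0 60
python3 -m inch '[{"tx":-0.01,"ty":-0.16,"tz":0,"wx":0,"wy":0,"wz":0},{"tx":-0.01,"ty":-0.16,"tz":0,"wx":0,"wy":0,"wz":0},{"tx":-0.01,"ty":-0.16,"tz":0,"wx":0,"wy":0,"wz":0},{"tx":-0.01,"ty":-0.16,"tz":0,"wx":0,"wy":0,"wz":0},{"tx":-0.01,"ty":-0.16,"tz":0,"wx":0,"wy":0,"wz":0},{"tx":-0.01,"ty":-0.16,"tz":0,"wx":0,"wy":0,"wz":0},{"tx":-0.01,"ty":-0.16,"tz":0,"wx":0,"wy":0,"wz":0},{"tx":-0.01,"ty":-0.16,"tz":0,"wx":0,"wy":0,"wz":0}]' 0 60
python3 - <<'E'
from ov import *
a=ctrl.grab_frame("scene"); crop(a,290,130,80,80,8,"s50.png",10); cv2.imwrite("pics/raw_s50.png",a)
b=ctrl.grab_frame("side"); crop(b,150,180,100,100,7,"d50.png",10); cv2.imwrite("pics/raw_d50.png",b)
crop(a,110,190,120,100,5,"s51.png",10)
o=ctrl.observe();print(o["time"],o["tool_pos"],o["opening"],o["wrist_force"])
E
```

```text
time: 54.0
tool_pos: [0.3663, 0.3213, 0.2779]
orientation: [0.0, 0.127, 0.992, 0.002]
wrist_force: [0.8, -1.5, 1.5]
opening: 0.998
time: 54.67
tool_pos: [0.3373, 0.1629, 0.2776]
orientation: [0.001, 0.13, 0.992, 0.001]
wrist_force: [0.4, 0.6, 0.4]
opening: 0.997
54.7667 [0.33731708 0.16400442 0.27751759] 1.0017180355595836 [ 0.00703929  0.58598968 -0.18659109]
```

View pics/s50.png

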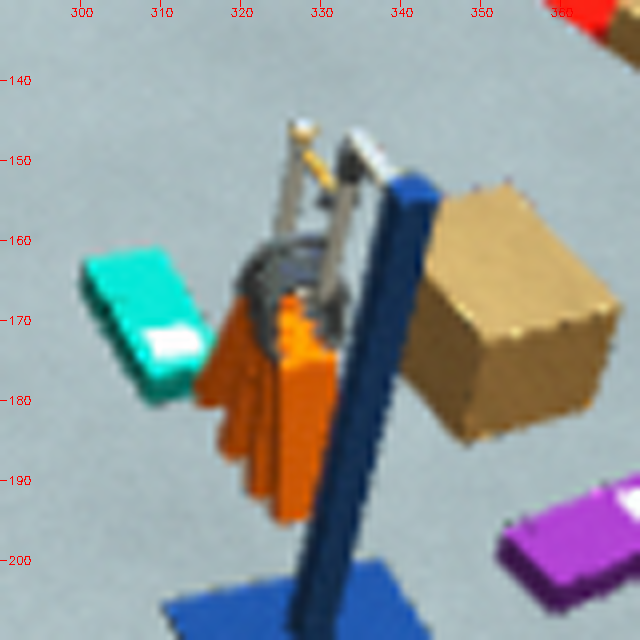

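View pics/d50.png

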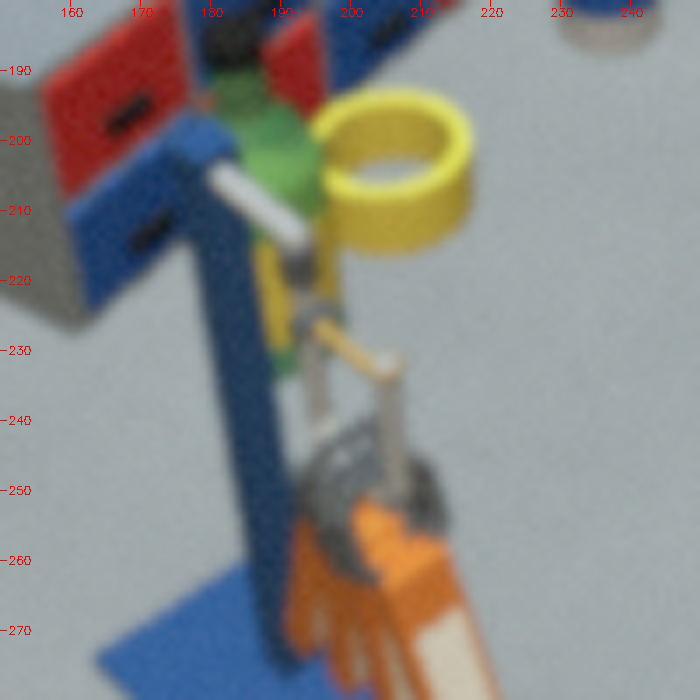

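View pics/raw_s50.png

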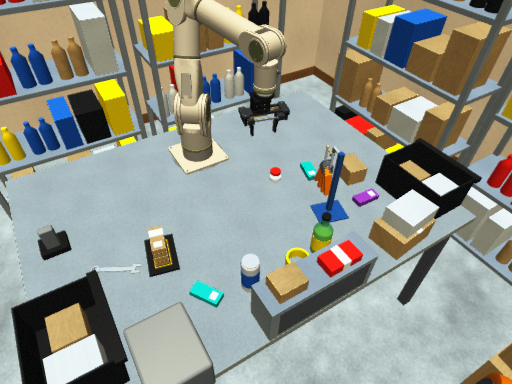

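View pics/s51.png

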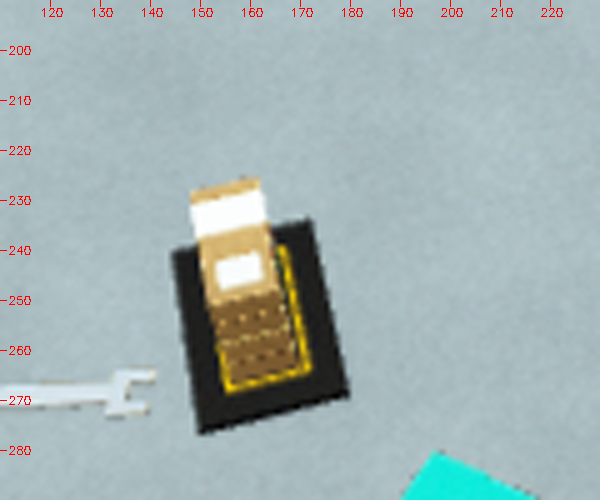

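```bash
python3 -m inch '[{"tx":0,"ty":0,"tz":0,"wx":0,"wy":0,"wz":0},{"tx":0,"ty":0,"tz":0,"wx":0,"wy":0,"wz":0},{"tx":0,"ty":0,"tz":0,"wx":0,"wy":0,"wz":0},{"tx":0,"ty":0,"tz":0,"wx":0,"wy":0,"wz":0},{"tx":0,"ty":0,"tz":0,"wx":0,"wy":0,"wz":0},{"tx":0,"ty":0,"tz":0,"wx":0,"wy":0,"wz":0},{"tx":0,"ty":0,"tz":0,"wx":0,"wy":0,"wz":0},{"tx":0,"ty":0,"tz":0,"wx":0,"wy":0,"wz":0},{"tx":0,"ty":0,"tz":0,"wx":0,"wy":0,"wz":0},{"tx":0,"ty":0,"tz":0,"wx":0,"wy":0,"wz":0},{"tx":0,"ty":0,"tz":0,"wx":0,"wy":0,"wz":0},{"tx":0,"ty":0,"tz":0,"wx":0,"wy":0,"wz":0}]' 0 60
python3 - <<'E'
from h import *
a=ctrl.grab_frame("scene"); b=cv2.imread("pics/raw_s50.png")
print(np.abs(a[130:290,110:380].astype(int)-b[130:290,110:380]).max(), np.abs(a[150:200,305:340].astype(int)-b[150:200,305:340]).max())
print(ctrl.close_job())
E
```

```text
time: 55.77
tool_pos: [0.3374, 0.1628, 0.2775]
orientation: [0.0, 0.129, 0.992, 0.002]
wrist_force: [-0.3, -0.1, -1.1]
opening: 0.998
37 11
the job is handed in; nothing more can be done
None
```

The order is ready and handed in at about 56 s of the 210 s allowed. The interface gives no verdict.

**Pile:** All four packs (green, blue, red, white from the bottom) lie flat in one pile inside the yellow outline. My measurements put them within about 1 mm of each other. The last pictures show the pile unchanged, with the outline visible round it on the sides the cameras can see.

**Tags:** After the pile was complete, all four tags went onto the snap hook one at a time. The last scene and side pictures show four tags hanging and the gate shut above them. Two scene pictures about 1 s apart show the tags as good as still.

**Other things:**
- One tag lay about 3 cm from where I first measured it. The task said a tag might be knocked, so I re-measured it before picking it up.
- I saw no sign of the grip slackening.
- The bystanders and the purple and turquoise look-alikes were left alone.
- The highest wrist force I read was about 13 N.
- Comparing the last two pictures gave a largest pixel difference of 37 over the wider area and 11 round the tags. I did not look at where the 37 came from. The area also takes in part of the arm.

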